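Hang the rinsed slide baskets on the dryer and switch it on

ROBOT

A 7-joint arm with a two-finger parallel gripper is mounted at the origin on the work surface. World frame = base frame: x ahead of the robot, y to its left, z up, the work surface at z = 0. Lengths are in m, angles in degrees, forces in N, time in s.
With the tool pointing down it reaches from about 0.4 to 0.85 m from the base axis. Payload 4.5 kg.
Tool frame: the origin (TCP) lies at the very end of the fingers, on their centre line; the grasp point (between the pads) lies robot.tcp_to_grasp behind it (robot.tcp_to_grasp is the distance from the TCP to the grasp point, in m); z points along the fingers, y is the direction in which the jaws open and shut (so a half turn about z gives the same grasp; the last joint's range is limited). The gripper opens to 85 mm and grips with 20 to 120 N. Pads are 22 mm wide; open, the fingers measure 114 mm over their backs; the gripper's body (76 mm by 85 mm) begins 54 mm behind the grasp point. The pads swing forward as they close: fully open they stand 13 mm farther back than shut.
Start: joints at [68.4, 39.483, -11.15, 89.685, 9.013, 51.709, -12.324], TCP at [0.25, -0.573, 0.231] pointing down, gripper open.
Joint ranges: [-172.22, 172.22], [-26.19, 119.32], [-84.43, 86.54], [7.71, 146.69], [-57.33, 237.33], [2.42, 119.75], [-152.13, 152.13]. Speed limits (degrees/s): [147.25, 147.25, 180, 180, 180, 180, 180].

INTERFACE

Orientations are given as [roll, pitch, yaw] about the fixed x, y, z axes, in that order (R = Rz(yaw) Ry(pitch) Rx(roll)).
In Python, from station import robot gives the robot as it stands.
- The arm moves only by the tool carry_out, never from a script. Its argument "steps" is a list of rows, each an object with "travel": the shift along the tool's x, y, z in m, a list of three; "rotation": the turn, a rotation vector about the tool's x, y, z in degrees, a list of three; "fingers": the finger opening in m, from 0 to 0.0854. In form: [{"travel": [tx, ty, tz], "rotation": [wx, wy, wz], "fingers": fingers}, ...]. A call has 1 to 20 rows; each row is the pose to reach, as a shift and turn from the pose commanded when the call began, along the tool's axes at that moment; what a row does not reach only later rows make up. A row lasts 1/12 s, in which the tool goes at most 41.7 mm and 7.16 degrees, less where a joint would pass 70% of its speed; a pose out of reach is approached as far as the arm can. A call with a gripper value outside its range is refused whole. The fingers move at their own pace and stop on an object; "grip_force" is the grip in N (left out, the last holds). Time passes only in rows, so rows that repeat a pose let the fingers close. It gives the time, the measured TCP pose, the force and the opening at its end, in the units of the state.
- robot.sense(): the state, without advancing time (a new reading comes with each control period).
- robot.get_image(name): name is "scene" or "top" or "wrist"; returns a dict with "img" (384x512x3 uint8, blue, green, red), "intrinsics" (3x3 intrinsics, pixels), "R" (3x3) and "t" (3): a world point X has camera coordinates R X + t. Camera axes: x right, y down, z forward; pixel columns grow to the right and rows downward; lengths in m; the calibration is good to about 2 mm. A picture is of the moment at which its call begins. There is no depth.
- robot.hand_in(): hands the job in, once; it reports no verdict.
The state is a dict: "t": time; "qpos": joint angles; "qvel": joint speeds; "effort": joint torques, N m; "tcp_pos": TCP position; "tcp_rot": TCP orientation; "contact_force": force on the tool from outside, world axes, zero at the start; "torque": the same for the moment, N m; "opening": finger opening in m.
Only numpy, scipy, OpenCV 4.12 (cv2) and the standard library are available. Lean on these libraries where they do the work, as an engineer would, in place of code of your own. Each camera call takes 0.05 s, during which the arm holds its last target.

TASK

Get the rinsed slide baskets drying: first turn all four swivel hooks of the dryer so that they face straight to its front, over the grille. Then hang every slide basket on the bench by its crossbar in the seat of a hook, one basket to a hook, and when all are hanging and let go, flip the toggle on the grey switch box over to its other side to start the dryer. At the end the baskets hang still; leave the bottle, the beaker and the tip box where they stand.

Things in the scene. Friction and masses are not known exactly. Their poses are not given: they have to be found in the camera images.
- dryer: White warm-air dryer, fixed: a box 130 (x) by 430 (y) by 45 mm high with a grille on top; along its rear four 13 mm steel posts, 105 mm apart in y, each with a swivel hook on top. Origin on the bench midway between the two middle posts, in line with the post axes; its own -x is its front (the robot's side), +y its left. The box reaches 100 mm in front of the post axes, 30 mm behind.
- hook0 (a joint): Angle of the leftmost (+y end) swivel hook about its post, rad: 0 = straight to the dryer's front, over the grille; positive = turned towards the dryer's -y end, negative = towards its +y end. Stops at 1.9 either way; friction about 0.12 N m, stays where it is left. Its upturned tip, free on both sides, is an upright tab 14 mm wide (across), 5 mm thick, centred 58.5 mm from the post axis, up to 163 mm above the bench.
- hook0_seat (a point): Seat of the leftmost (+y end) hook, where a crossbar rests: middle of a 15 mm long trough on the arm's top face between an 11 mm high ridge (post side) and the upturned tip; 48.5 mm from the post axis, 145 mm above the bench. Turns with the hook; its own -x points outward along the arm. The arm is a steel strip 14 mm wide, 5 mm thick; nothing of hook or post is higher than the tip.
- hook1 (a joint): Angle of the second from left (+y) swivel hook about its post, rad: 0 = straight to the dryer's front, over the grille; positive = turned towards the dryer's -y end, negative = towards its +y end. Stops at 1.9 either way; friction about 0.12 N m, stays where it is left. Its upturned tip, free on both sides, is an upright tab 14 mm wide (across), 5 mm thick, centred 58.5 mm from the post axis, up to 163 mm above the bench.
- hook1_seat (a point): Seat of the second from left (+y) hook, where a crossbar rests: middle of a 15 mm long trough on the arm's top face between an 11 mm high ridge (post side) and the upturned tip; 48.5 mm from the post axis, 145 mm above the bench. Turns with the hook; its own -x points outward along the arm. The arm is a steel strip 14 mm wide, 5 mm thick; nothing of hook or post is higher than the tip.
- hook2 (a joint): Angle of the third from left (+y) swivel hook about its post, rad: 0 = straight to the dryer's front, over the grille; positive = turned towards the dryer's -y end, negative = towards its +y end. Stops at 1.9 either way; friction about 0.12 N m, stays where it is left. Its upturned tip, free on both sides, is an upright tab 14 mm wide (across), 5 mm thick, centred 58.5 mm from the post axis, up to 163 mm above the bench.
- hook2_seat (a point): Seat of the third from left (+y) hook, where a crossbar rests: middle of a 15 mm long trough on the arm's top face between an 11 mm high ridge (post side) and the upturned tip; 48.5 mm from the post axis, 145 mm above the bench. Turns with the hook; its own -x points outward along the arm. The arm is a steel strip 14 mm wide, 5 mm thick; nothing of hook or post is higher than the tip.
- hook3 (a joint): Angle of the rightmost (-y end) swivel hook about its post, rad: 0 = straight to the dryer's front, over the grille; positive = turned towards the dryer's -y end, negative = towards its +y end. Stops at 1.9 either way; friction about 0.12 N m, stays where it is left. Its upturned tip, free on both sides, is an upright tab 14 mm wide (across), 5 mm thick, centred 58.5 mm from the post axis, up to 163 mm above the bench.
- hook3_seat (a point): Seat of the rightmost (-y end) hook, where a crossbar rests: middle of a 15 mm long trough on the arm's top face between an 11 mm high ridge (post side) and the upturned tip; 48.5 mm from the post axis, 145 mm above the bench. Turns with the hook; its own -x points outward along the arm. The arm is a steel strip 14 mm wide, 5 mm thick; nothing of hook or post is higher than the tip.
- basket0_grip (a point): Centre of the upright black grip of slide basket 0 (None if absent), 16 (x) by 12 (y) by 44 mm tall, 118 mm above the basket's underside. Basket: steel, 44 (x) by 64 (y) by 34 mm high, with glass slides; a handle frame rises from its y ends to a crossbar along y, above it a 16 mm steel neck, then the grip; 180 g, 140 mm high in all, z up. All baskets are alike.
- basket0_bail (a point): Middle of the underside of the crossbar of slide basket 0 (None if absent), 75 mm above the basket's underside, 43 mm below its grip's centre. The crossbar runs along y, 6 mm wide, 5 mm thick, 32 mm clear between its slanting uprights, 41 mm free below it. It may hang either way round.
- basket1_grip (a point): Centre of the upright black grip of slide basket 1 (None if absent), 16 (x) by 12 (y) by 44 mm tall, 118 mm above the basket's underside. Basket: steel, 44 (x) by 64 (y) by 34 mm high, with glass slides; a handle frame rises from its y ends to a crossbar along y, above it a 16 mm steel neck, then the grip; 180 g, 140 mm high in all, z up. All baskets are alike.
- basket1_bail (a point): Middle of the underside of the crossbar of slide basket 1 (None if absent), 75 mm above the basket's underside, 43 mm below its grip's centre. The crossbar runs along y, 6 mm wide, 5 mm thick, 32 mm clear between its slanting uprights, 41 mm free below it. It may hang either way round.
- basket2_grip (a point): Centre of the upright black grip of slide basket 2 (None if absent), 16 (x) by 12 (y) by 44 mm tall, 118 mm above the basket's underside. Basket: steel, 44 (x) by 64 (y) by 34 mm high, with glass slides; a handle frame rises from its y ends to a crossbar along y, above it a 16 mm steel neck, then the grip; 180 g, 140 mm high in all, z up. All baskets are alike.
- basket2_bail (a point): Middle of the underside of the crossbar of slide basket 2 (None if absent), 75 mm above the basket's underside, 43 mm below its grip's centre. The crossbar runs along y, 6 mm wide, 5 mm thick, 32 mm clear between its slanting uprights, 41 mm free below it. It may hang either way round.
- basket3_grip (a point): Centre of the upright black grip of slide basket 3 (None if absent), 16 (x) by 12 (y) by 44 mm tall, 118 mm above the basket's underside. Basket: steel, 44 (x) by 64 (y) by 34 mm high, with glass slides; a handle frame rises from its y ends to a crossbar along y, above it a 16 mm steel neck, then the grip; 180 g, 140 mm high in all, z up. All baskets are alike.
- basket3_bail (a point): Middle of the underside of the crossbar of slide basket 3 (None if absent), 75 mm above the basket's underside, 43 mm below its grip's centre. The crossbar runs along y, 6 mm wide, 5 mm thick, 32 mm clear between its slanting uprights, 41 mm free below it. It may hang either way round.
- switchbox: Grey switch box of the dryer, 110 (x) by 90 (y) by 60 mm high, fixed, origin in the middle of its underside; the toggle switch stands in the middle of its top.
- toggle (a joint): Angle of the bat toggle switch, rad: -0.45 = leaning to the box's own -x side (towards the robot), where it starts: off; 0 = upright; +0.45 = leaning to the box's +x side: on. Once past upright it falls over to the other side by itself. Needs under 1 N at its end.
- toggle_tip (a point): End of the steel bat of the toggle switch: bat 42 mm long above its pivot, 9 mm thick, with a 15 mm thick knob on its upper 18 mm.
- toggle_pivot (a point): Pivot of the toggle switch, 63 mm above the bench in the middle of the top of the switch box; its axes are those of the box and do not turn with the bat.
- bottle: Bystander: small white bottle, 54 mm across, 120 mm high, origin under its centre. To be left alone.
- beaker: Bystander: glass beaker, 70 mm across, 80 mm high, origin under its centre. To be left alone.
- tipbox: Bystander: orange open tip box 120 by 85 by 50 mm, origin under its centre. To be left alone.
Mind the look-alikes: they are no part of the job. What is shaped like the part that bears basket3_grip but blue is not meant.

How it is judged (in metres and radians):
On the way, in this order (a step that is already met when the one before it is completed fails the run):
1. all four hooks face straight to the dryer's front (within 0.25 rad) (value of joint hook0 between -0.25 and 0.25 rad and value of joint hook1 between -0.25 and 0.25 rad and value of joint hook2 between -0.25 and 0.25 rad and value of joint hook3 between -0.25 and 0.25 rad), for 0.2 s.
2. every basket present hangs on a hook, let go ((distance between basket0_bail and hook0_seat below 0.013 m or distance between basket0_bail and hook1_seat below 0.013 m or distance between basket0_bail and hook2_seat below 0.013 m or distance between basket0_bail and hook3_seat below 0.013 m) and angle between each of basket0_bail, basket1_bail, basket2_bail, basket3_bail's own z axis and vertical below 0.2 rad and contact force between the fingers and basket0 below 0.05 N and (distance between basket1_bail and hook0_seat below 0.013 m or distance between basket1_bail and hook1_seat below 0.013 m or distance between basket1_bail and hook2_seat below 0.013 m or distance between basket1_bail and hook3_seat below 0.013 m) and contact force between the fingers and basket1 below 0.05 N and (distance between basket2_bail and hook0_seat below 0.013 m or distance between basket2_bail and hook1_seat below 0.013 m or distance between basket2_bail and hook2_seat below 0.013 m or distance between basket2_bail and hook3_seat below 0.013 m) and contact force between the fingers and basket2 below 0.05 N and (distance between basket3_bail and hook0_seat below 0.013 m or distance between basket3_bail and hook1_seat below 0.013 m or distance between basket3_bail and hook2_seat below 0.013 m or distance between basket3_bail and hook3_seat below 0.013 m) and contact force between the fingers and basket3 below 0.05 N and horizontal distance between basket0_bail and basket1_bail above 0.06 m and horizontal distance between each of basket0_bail, basket1_bail and basket2_bail above 0.06 m and horizontal distance between each of basket0_bail, basket1_bail, basket2_bail and basket3_bail above 0.06 m), for 0.3 s.
3. the toggle is flipped over to its on side (value of joint toggle above 0.35 rad), for 0.2 s.
At the end, for the whole second after the job is handed in: All four hooks face the front within 0.25 rad; every basket present hangs upright (0.2 rad), at rest (0.06 m/s) and let go, the middle of its crossbar within 13 mm of a hook's seat, each on its own hook; the toggle is on (above 0.35 rad) (all of step 1 and all of step 2 and linear speed of each of basket0, basket1, basket2, basket3 below 0.06 m/s and value of joint toggle above 0.35 rad); the robot touches nothing.
It fails at once if the bottle is moved more than 5 cm or tipped over (distance of bottle from where it was at the start of the episode above 0.05 m or angle between bottle's own z axis and vertical above 0.6 rad).
It fails at once if the beaker is moved more than 5 cm or tipped over (distance of beaker from where it was at the start of the episode above 0.05 m or angle between beaker's own z axis and vertical above 0.6 rad).
It fails at once if the tipbox is moved more than 5 cm or tipped over (distance of tipbox from where it was at the start of the episode above 0.05 m or angle between tipbox's own z axis and vertical above 0.6 rad).
Of basket0, basket1, basket2, basket3 only 3 to 4 are there at a start; the rules pass over those that are not, and their reading is None.
At some moment in a run one of basket0, basket1, basket2, basket3 may be knocked a few centimetres aside while the robot is not near it.
Once in a run the grip may slacken for a moment while it holds something.
It also fails if it takes over 208 s, if anything falls off the work surface, if the arm or the gripper's body presses on something with over 40 N, if the wrist force passes 120 N, or if a joint passes its speed limit or range.

## Working session

There is one attempt and no reset: what is moved stays moved. The work goes in short steps, Python scripts to look and compute and a tool call to move; the robot and the scene stay as the last step left them, time stands still between calls to the robot, and variables do not carry over. Pictures are saved under pics/ and viewed, and the job is handed in when it is done.

Besides the shell and the picture viewer there is one more tool, called after ">>>" as a command line: name --argument value ..., lists and objects as JSON in quotes. carry_out: Moves the arm, as the interface text tells. Its arguments: {"type":"object","properties":{"steps":{"type":"array"},"grip_force":{"type":"number"}},"required":["steps"]}

```bash
ls; mkdir -p pics
python3 - <<'E'
from station import robot
import cv2,numpy as np
print(robot.sense()); print(robot.tcp_to_grasp)
for n in ["scene","top","wrist"]:
    d=robot.get_image(n); cv2.imwrite(f"pics/{n}0.png",d["img"]); print(n,d["intrinsics"].tolist(),d["R"].tolist(),d["t"].tolist())
E
```

```text
pics
{'t': 0.0, 'qpos': array([ 68.39893595,  39.53464249, -11.14411146,  89.74542028,
         9.01230634,  51.7109243 , -12.32317758]), 'qvel': array([-0.08908884, -0.07474584, -0.00716375, -0.05642781,  0.05961335,
       -0.08487935, -0.03185792]), 'effort': array([ 8.60150249e-04, -5.39605308e+01, -1.26594856e+00, -1.58545446e+01,
        9.10504052e-03,  9.49592708e-03, -5.04640502e-05]), 'tcp_pos': array([ 0.2492754 , -0.57241213,  0.2304653 ]), 'tcp_rot': array([-1.79891150e+02,  8.22302771e-03,  2.35429607e+01]), 'contact_force': array([ 4.93055481e-01, -4.33809686e-01,  4.34180515e-04]), 'torque': array([-0.05359623,  0.02405023, -0.02558476]), 'opening': 0.08561460533108893}
0.0187
scene [[375.4896568468407, 0.0, 254.30124406621903], [0.0, 375.4896568468407, 193.71970544430087], [0.0, 0.0, 1.0]] [[0.7771850403547813, 0.6292657147713653, -0.00284134862696216], [0.5230644110599072, -0.6485164307133846, -0.5530190421471254], [-0.3498385841088565, 0.42831191824189807, -0.8331637688717964]] [-0.37701993622708363, -0.23459450733415677, 1.3501324215666013]
top [[418.1630656631159, 0.0, 260.64796253683534], [0.0, 418.1630656631159, 192.2650177660066], [0.0, 0.0, 1.0]] [[0.008994594990763367, -0.9999519017275248, 0.003910433794211532], [-0.9872706582585488, -0.009501397300587508, -0.15876514350155185], [0.15879466175751658, -0.0024326283816407984, -0.9873086334659862]] [-0.05524730671857786, 0.5380116897451999, 1.1399130806006144]
wrist [[281.88263438788476, 0.0, 254.40168684363093], [0.0, 281.88263438788476, 191.40422319309715], [0.0, 0.0, 1.0]] [[0.39946486579479845, -0.9167480251078215, -0.0009377933975176113], [-0.8789486269704159, -0.38328442638899396, 0.2837998584116712], [-0.2605324013292174, -0.1125438001338708, -0.9588830798950738]] [-0.6243578132493771, -0.036791993041617135, 0.37781244310930895]
```

View pics/scene0.png

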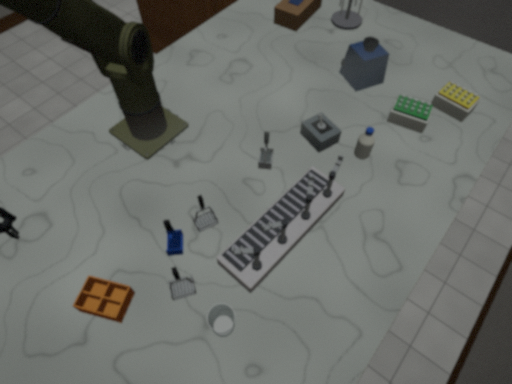

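View pics/top0.png

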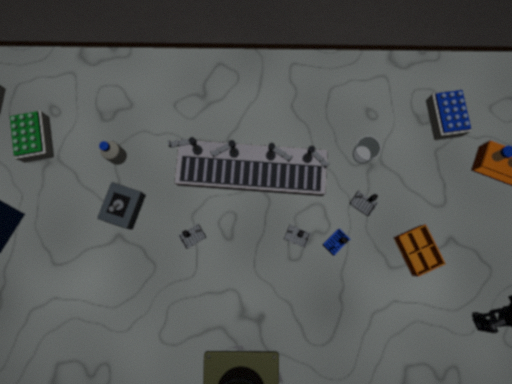

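View pics/wrist0.png

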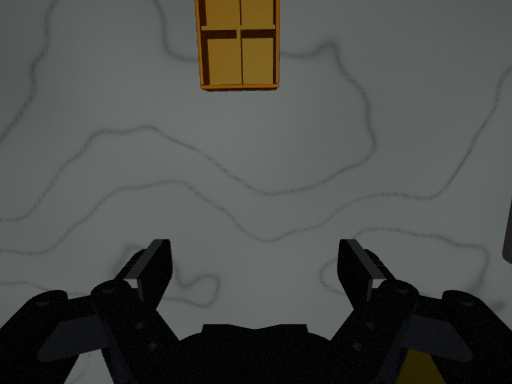

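The top view shows three steel baskets near (192,236), (296,236) and (363,203), and the blue look-alike at (336,242). The dryer is at (180..325, 140..192), and the switch box at (121,205) with the bottle behind it. I'll enlarge these areas.

Run:
```python
import cv2
a=cv2.imread("pics/top0.png"); 
cv2.imwrite("pics/t1.png",cv2.resize(a[130:200,165:335],None,fx=4.7,fy=4.7,interpolation=cv2.INTER_CUBIC))
cv2.imwrite("pics/t2.png",cv2.resize(a[180:260,170:390],None,fx=3.6,fy=3.6,interpolation=cv2.INTER_CUBIC))
b=cv2.imread("pics/scene0.png"); 
cv2.imwrite("pics/s1.png",cv2.resize(b[150:290,210:350],None,fx=4.2,fy=4.2,interpolation=cv2.INTER_CUBIC))
cv2.imwrite("pics/s2.png",cv2.resize(b[110:310,150:350],None,fx=3,fy=3,interpolation=cv2.INTER_CUBIC))
```

```text
(no output)
```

View pics/t1.png

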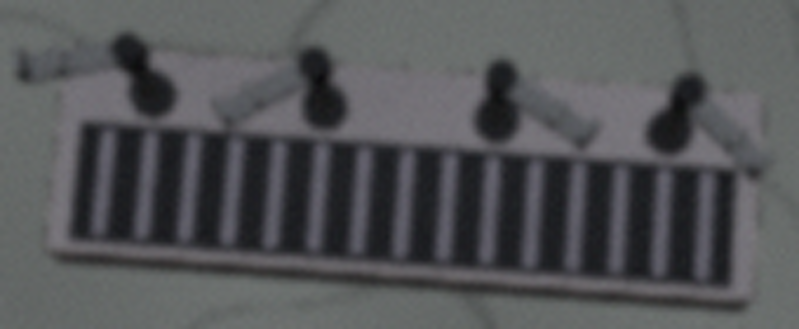

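View pics/t2.png

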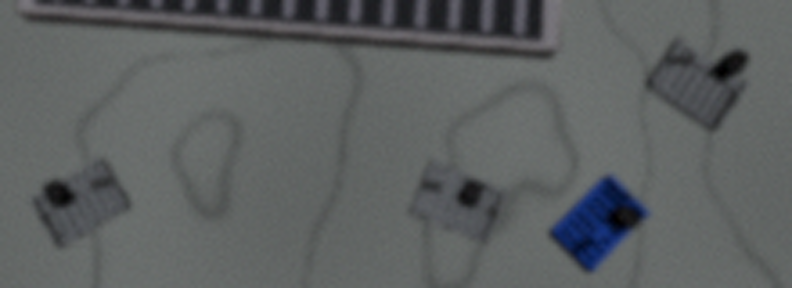

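View pics/s1.png

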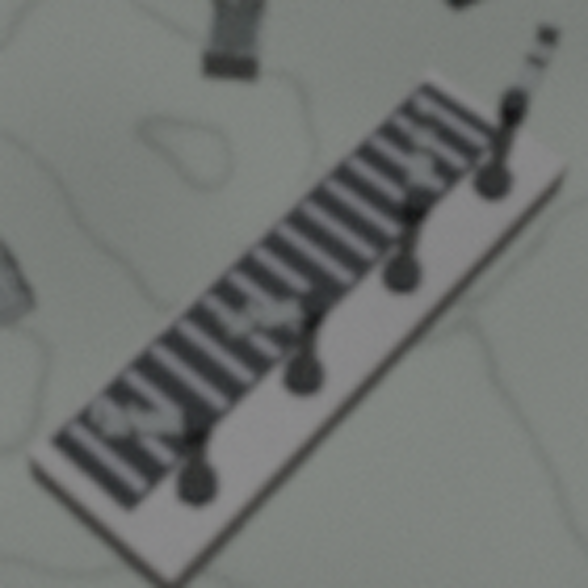

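View pics/s2.png

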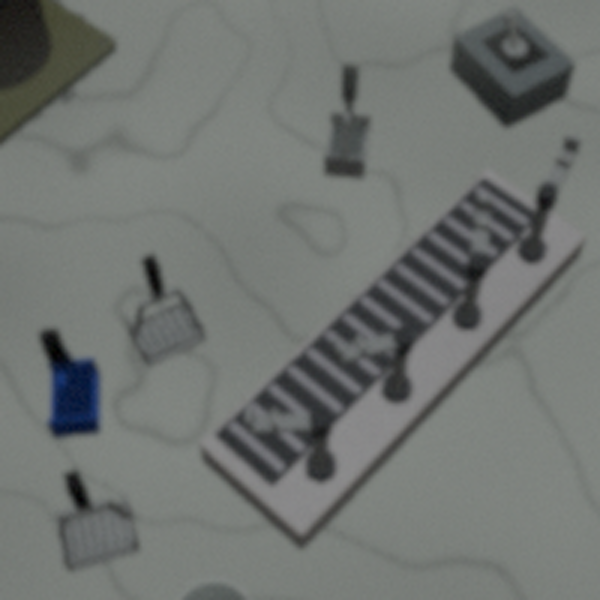

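```bash
cat > h.py <<'E'
import numpy as np,cv2
from scipy.optimize import least_squares
from scipy.spatial.transform import Rotation as Rot
CAM={"scene":(np.array([[375.4896568468407,0,254.30124406621903],[0,375.4896568468407,193.71970544430087],[0,0,1]]),np.array([[0.7771850403547813, 0.6292657147713653, -0.00284134862696216], [0.5230644110599072, -0.6485164307133846, -0.5530190421471254], [-0.3498385841088565, 0.42831191824189807, -0.8331637688717964]]),np.array([-0.37701993622708363, -0.23459450733415677, 1.3501324215666013])),
"top":(np.array([[418.1630656631159,0,260.64796253683534],[0,418.1630656631159,192.2650177660066],[0,0,1]]),np.array([[0.008994594990763367, -0.9999519017275248, 0.003910433794211532], [-0.9872706582585488, -0.009501397300587508, -0.15876514350155185], [0.15879466175751658, -0.0024326283816407984, -0.9873086334659862]]),np.array([-0.05524730671857786, 0.5380116897451999, 1.1399130806006144]))}
def P(cam,X):
    K,R,t=CAM[cam] if isinstance(cam,str) else cam
    c=np.atleast_2d(X)@R.T+t; p=c@K.T; return p[:,:2]/p[:,2:]
def back(cam,uv,z):
    K,R,t=CAM[cam] if isinstance(cam,str) else cam
    d=R.T@np.linalg.solve(K,[uv[0],uv[1],1]); C=-R.T@t
    return C+d*(z-C[2])/d[2]
def T1(u,v): return (165+u/4.7,130+v/4.7)
def T2(u,v): return (170+u/3.6,180+v/3.6)
def S1(u,v): return (210+u/4.2,150+v/4.2)
def S2(u,v): return (150+u/3,110+v/3)
def loc(p,L):
    x,y,a=p; c,s=np.cos(a),np.sin(a); L=np.atleast_2d(L)
    return np.c_[x+c*L[:,0]-s*L[:,1],y+s*L[:,0]+c*L[:,1],L[:,2]]
def fit(obs,p0):
    # obs: list of (cam,localpt,uv)
    f=lambda p:np.concatenate([(P(c,loc(p,l))[0]-uv) for c,l,uv in obs])
    r=least_squares(f,p0,loss='soft_l1'); return r.x,f(r.x).reshape(-1,2)
E
cat > fit1.py <<'E'
from h import *
ys=[.1575,.0525,-.0525,-.1575]
ob=[("top",(0,y,.047),T1(*p)) for y,p in zip(ys,[(152,95),(324,106),(496,119),(668,131)])]
ob+=[("scene",(0,y,.047),S1(*p)) for y,p in zip(ys,[(492,182),(403,274),(303,376),(197,484)])]
ob+=[("top",(-.1,.215,.045),T1(50,247)),("top",(-.1,-.215,.045),T1(748,297)),("scene",(.03,-.215,0.045),S1(175,580)),("scene",(.03,.215,.045),S1(563,170)),("scene",(-.1,-.215,.045),S1(35,460))]
p,r=fit(ob,[.6,0,0]); print("dryer",p,np.rad2deg(p[2]));print(r.round(1).tolist())
np.save("dryer.npy",p)
for n,h in zip(range(4),[(-25,62),(-220,112),(588,132),(762,165)]):
    b=back("top",T1(abs(h[0]),h[1]),.155); post=loc(p,(0,ys[n],0))[0]
    d=b-post; a=np.arctan2(d[1],d[0])-p[2]
    l=Rot.from_euler('z',-p[2]).apply([d[0],d[1],0]); print("hook",n,post,"tip local",l, "angle",np.arctan2(-l[1],-l[0]), np.hypot(l[0],l[1]))
hx,hy=.022,.032
for name,p0,g,cs,sg in [("A",(.5,.13,0),(58,193),None,[(351,85)]),("B",(.5,-.1,0),(470,193),None,[(152,276)]),("C",(.55,-.25,0),(730,65),None,[(77,490)])]:
    gt=back("top",T2(*g),.118); gs=back("scene",S2(*sg[0]),.118); print(name,gt,gs)
cor={"A":[(32,200),(105,160),(130,207),(62,247)],"B":[(428,160),(503,190),(490,243),(408,210)],"C":[(678,40),(745,85),(712,130),(647,85)]}
for k,c in cor.items():
    q=np.array([back("top",T2(*u),.034)[:2] for u in c]); print(k,q.mean(0),[np.hypot(*(q[i]-q[(i+1)%4])).round(3) for i in range(4)],"long axis deg",np.rad2deg(np.arctan2(*(q[1]-q[0]+q[2]-q[3])[::-1])))
sw=[back("top",uv,.06)[:2] for uv in [(116,183),(144,192),(131,228),(98,214)]]; print("box",np.mean(sw,0),sw)
print("bottle",back("top",(104,146),.12),"beaker",back("top",(362,155),.08))
E
python3 fit1.py
```

```text
dryer [ 0.65055596 -0.02461184 -0.05642285] -3.232790918481234
[[-0.1, -0.4], [-0.2, -0.4], [-0.2, -0.8], [-0.1, -1.0], [-0.6, -0.2], [-0.8, 0.2], [-0.1, -0.1], [0.0, 0.3], [-1.7, 0.3], [1.4, -0.4], [-1.0, 0.5], [1.5, -3.1], [-2.7, -2.1]]
hook 0 [0.65943784 0.13263752 0.        ] tip local [-0.01474779  0.05310785  0.        ] angle -1.2999261585435067 0.055117520726107865
hook 1 [0.65351658 0.02780461 0.        ] tip local [-0.03597084  0.04793042  0.        ] angle -0.9269878088115904 0.059926842014557107
hook 2 [ 0.64759533 -0.07702829  0.        ] tip local [-0.03380723 -0.05048957  0.        ] angle 0.9807737156508364 0.06076285831907098
hook 3 [ 0.64167407 -0.1818612   0.        ] tip local [-0.04606732 -0.04207719  0.        ] angle 0.740161000546386 0.062391402411761894
A [0.41552733 0.14307912 0.118     ] [0.42103298 0.14230905 0.118     ]
B [ 0.41828032 -0.15507565  0.118     ] [ 0.42218487 -0.15710488  0.118     ]
C [ 0.51379874 -0.34671121  0.118     ] [ 0.51754743 -0.34648877  0.118     ]
A [0.41262151 0.1385208 ] [np.float64(0.064), np.float64(0.042), np.float64(0.06), np.float64(0.044)] long axis deg -59.63231917784522
B [ 0.41743796 -0.15334837] [np.float64(0.063), np.float64(0.042), np.float64(0.068), np.float64(0.042)] long axis deg -111.3625997706408
C [ 0.51020149 -0.34189409] [np.float64(0.063), np.float64(0.045), np.float64(0.061), np.float64(0.044)] long axis deg -124.6786227928015
box [0.4987852  0.33305168] [array([0.55811325, 0.35420215]), array([0.5334038 , 0.27469741]), array([0.43293567, 0.30503483]), array([0.47068809, 0.39827235])]
bottle [0.6479687  0.37191412 0.12      ] beaker [ 0.64028575 -0.33117164  0.08      ]
```

```bash
cat > plan.py <<'E'
import numpy as np,json,os
from scipy.spatial.transform import Rotation as Rot
F="cmd.json"
def get():
    return json.load(open(F)) if os.path.exists(F) else {"p":[.25,-.573,.231],"yaw":23.543,"f":.085}
def Rm(y,tilt=None): return Rot.from_euler('xyz',[180,0,y],degrees=True)
def plan(wps,commit=True,vmax=.034,wmax=6.0):
    """wps: (x,y,z,yaw,f,[hold rows],[v])"""
    c=get(); p0=np.array(c["p"]); y0=c["yaw"]; R0=Rm(y0)
    p,y=p0.copy(),y0; rows=[]
    for w in wps:
        q=np.array(w[:3]); yy=w[3]; f=w[4]; hold=w[5] if len(w)>5 else 0; v=w[6] if len(w)>6 else vmax
        n=max(1,int(np.ceil(max(np.linalg.norm(q-p)/v,abs(yy-y)/wmax))))
        for k in range(1,n+1):
            rows.append((p+(q-p)*k/n,y+(yy-y)*k/n,f))
        rows+= [(q,yy,f)]*hold
        p,y=q,yy
    out=[]
    for i,(q,yy,f) in enumerate(rows):
        tr=(R0.inv().apply(q-p0)).round(4)+0.0; wz=round(-(yy-y0),1)+0.0
        out.append({"travel":tr.tolist(),"rotation":[0,0,wz],"fingers":f})
    print(len(out),"rows")
    for i in range(0,len(out),20):
        print(json.dumps(out[i:i+20])) 
    # for >20 rows user must re-plan; keep only <=20
    assert len(out)<=20,"too long"
    l=out[-1]; pe=p0+R0.apply(l["travel"]); ye=y0-l["rotation"][2]
    if commit: json.dump({"p":pe.tolist(),"yaw":ye,"f":l["fingers"]},open(F,"w"))
E
python3 - <<'E'
from plan import *
plan([(.30,-.50,.34,20,.05),(.5,-.15,.34,-3,.036,2)])
E
```

```text
19 rows
[{"travel": [0.015, -0.0094, -0.0218], "rotation": [0, 0, 0.7], "fingers": 0.05}, {"travel": [0.03, -0.0188, -0.0436], "rotation": [0, 0, 1.4], "fingers": 0.05}, {"travel": [0.045, -0.0282, -0.0654], "rotation": [0, 0, 2.1], "fingers": 0.05}, {"travel": [0.06, -0.0376, -0.0872], "rotation": [0, 0, 2.8], "fingers": 0.05}, {"travel": [0.075, -0.047, -0.109], "rotation": [0, 0, 3.5], "fingers": 0.05}, {"travel": [0.1019, -0.067, -0.109], "rotation": [0, 0, 5.5], "fingers": 0.036}, {"travel": [0.1289, -0.0871, -0.109], "rotation": [0, 0, 7.4], "fingers": 0.036}, {"travel": [0.1558, -0.1072, -0.109], "rotation": [0, 0, 9.3], "fingers": 0.036}, {"travel": [0.1827, -0.1273, -0.109], "rotation": [0, 0, 11.2], "fingers": 0.036}, {"travel": [0.2096, -0.1474, -0.109], "rotation": [0, 0, 13.1], "fingers": 0.036}, {"travel": [0.2366, -0.1674, -0.109], "rotation": [0, 0, 15.0], "fingers": 0.036}, {"travel": [0.2635, -0.1875, -0.109], "rotation": [0, 0, 17.0], "fingers": 0.036}, {"travel": [0.2904, -0.2076, -0.109], "rotation": [0, 0, 18.9], "fingers": 0.036}, {"travel": [0.3174, -0.2277, -0.109], "rotation": [0, 0, 20.8], "fingers": 0.036}, {"travel": [0.3443, -0.2478, -0.109], "rotation": [0, 0, 22.7], "fingers": 0.036}, {"travel": [0.3712, -0.2678, -0.109], "rotation": [0, 0, 24.6], "fingers": 0.036}, {"travel": [0.3982, -0.2879, -0.109], "rotation": [0, 0, 26.5], "fingers": 0.036}, {"travel": [0.3982, -0.2879, -0.109], "rotation": [0, 0, 26.5], "fingers": 0.036}, {"travel": [0.3982, -0.2879, -0.109], "rotation": [0, 0, 26.5], "fingers": 0.036}]
```

```bash
sed -i 's/        for k in range(1,n+1):/        mid = len(w)>6\n        for k in range(1,n+1):/; s/rows.append((p+(q-p)\*k\/n,y+(yy-y)\*k\/n,f))/rows.append((p+(q-p)*k\/n,y+(yy-y)*k\/n,f) if mid else (q,yy,f))/; s/vmax=.034/vmax=.040/; s/wmax=6.0/wmax=7.0/; s/round(4)+0.0/round(3)+0.0/' plan.py; rm cmd.json
python3 - <<'E'
from plan import *
plan([(.30,-.50,.34,20,.036),(.5,-.15,.34,-3,.036,2)])
E
```

```text
17 rows
[{"travel": [0.075, -0.047, -0.109], "rotation": [0, 0, 3.5], "fingers": 0.036}, {"travel": [0.075, -0.047, -0.109], "rotation": [0, 0, 3.5], "fingers": 0.036}, {"travel": [0.075, -0.047, -0.109], "rotation": [0, 0, 3.5], "fingers": 0.036}, {"travel": [0.075, -0.047, -0.109], "rotation": [0, 0, 3.5], "fingers": 0.036}, {"travel": [0.398, -0.288, -0.109], "rotation": [0, 0, 26.5], "fingers": 0.036}, {"travel": [0.398, -0.288, -0.109], "rotation": [0, 0, 26.5], "fingers": 0.036}, {"travel": [0.398, -0.288, -0.109], "rotation": [0, 0, 26.5], "fingers": 0.036}, {"travel": [0.398, -0.288, -0.109], "rotation": [0, 0, 26.5], "fingers": 0.036}, {"travel": [0.398, -0.288, -0.109], "rotation": [0, 0, 26.5], "fingers": 0.036}, {"travel": [0.398, -0.288, -0.109], "rotation": [0, 0, 26.5], "fingers": 0.036}, {"travel": [0.398, -0.288, -0.109], "rotation": [0, 0, 26.5], "fingers": 0.036}, {"travel": [0.398, -0.288, -0.109], "rotation": [0, 0, 26.5], "fingers": 0.036}, {"travel": [0.398, -0.288, -0.109], "rotation": [0, 0, 26.5], "fingers": 0.036}, {"travel": [0.398, -0.288, -0.109], "rotation": [0, 0, 26.5], "fingers": 0.036}, {"travel": [0.398, -0.288, -0.109], "rotation": [0, 0, 26.5], "fingers": 0.036}, {"travel": [0.398, -0.288, -0.109], "rotation": [0, 0, 26.5], "fingers": 0.036}, {"travel": [0.398, -0.288, -0.109], "rotation": [0, 0, 26.5], "fingers": 0.036}]
```

>>> carry_out --steps '[{"travel":[0.075,-0.047,-0.109],"rotation":[0,0,3.5],"fingers":0.036},{"travel":[0.075,-0.047,-0.109],"rotation":[0,0,3.5],"fingers":0.036},{"travel":[0.075,-0.047,-0.109],"rotation":[0,0,3.5],"fingers":0.036},{"travel":[0.075,-0.047,-0.109],"rotation":[0,0,3.5],"fingers":0.036},{"travel":[0.398,-0.288,-0.109],"rotation":[0,0,26.5],"fingers":0.036},{"travel":[0.398,-0.288,-0.109],"rotation":[0,0,26.5],"fingers":0.036},{"travel":[0.398,-0.288,-0.109],"rotation":[0,0,26.5],"fingers":0.036},{"travel":[0.398,-0.288,-0.109],"rotation":[0,0,26.5],"fingers":0.036},{"travel":[0.398,-0.288,-0.109],"rotation":[0,0,26.5],"fingers":0.036},{"travel":[0.398,-0.288,-0.109],"rotation":[0,0,26.5],"fingers":0.036},{"travel":[0.398,-0.288,-0.109],"rotation":[0,0,26.5],"fingers":0.036},{"travel":[0.398,-0.288,-0.109],"rotation":[0,0,26.5],"fingers":0.036},{"travel":[0.398,-0.288,-0.109],"rotation":[0,0,26.5],"fingers":0.036},{"travel":[0.398,-0.288,-0.109],"rotation":[0,0,26.5],"fingers":0.036},{"travel":[0.398,-0.288,-0.109],"rotation":[0,0,26.5],"fingers":0.036},{"travel":[0.398,-0.288,-0.109],"rotation":[0,0,26.5],"fingers":0.036},{"travel":[0.398,-0.288,-0.109],"rotation":[0,0,26.5],"fingers":0.036},{"travel":[0.398,-0.288,-0.109],"rotation":[0,0,26.5],"fingers":0.036}]'

```text
t: 1.65
tcp_pos: [0.4985, -0.1519, 0.34]
tcp_rot: [179.9, 0.1, -3.1]
contact_force: [0.4, 0.0, 0.2]
opening: 0.0362
```

```bash
cat > snap.py <<'E'
import sys,cv2,numpy as np,pickle
from station import robot
def snap(n,out,crop=None,s=1):
    d=robot.get_image(n); cv2.imwrite(f"pics/{out}_raw.png",d["img"]); pickle.dump((d["intrinsics"],d["R"],d["t"]),open(f"pics/{out}.pkl","wb"))
    a=d["img"]
    if crop: x0,x1,y0,y1=crop; a=a[y0:y1,x0:x1]
    a=cv2.resize(a,None,fx=s,fy=s,interpolation=cv2.INTER_CUBIC); cv2.imwrite(f"pics/{out}.png",a)
E
python3 -c "
from snap import *
snap('wrist','w1',None,1.5)
s=robot.sense();print(s['t'],s['tcp_pos'],s['tcp_rot'],s['opening'])"; cat cmd.json
```

```text
1.7 [ 0.49857787 -0.15189282  0.34009542] [ 1.79947255e+02  4.72496788e-02 -3.14918640e+00] 0.035896148493642865
{"p": [0.49983278791754904, -0.14999695263350055, 0.33999999999999997], "yaw": -2.9570000000000007, "f": 0.036}
```

View pics/w1.png

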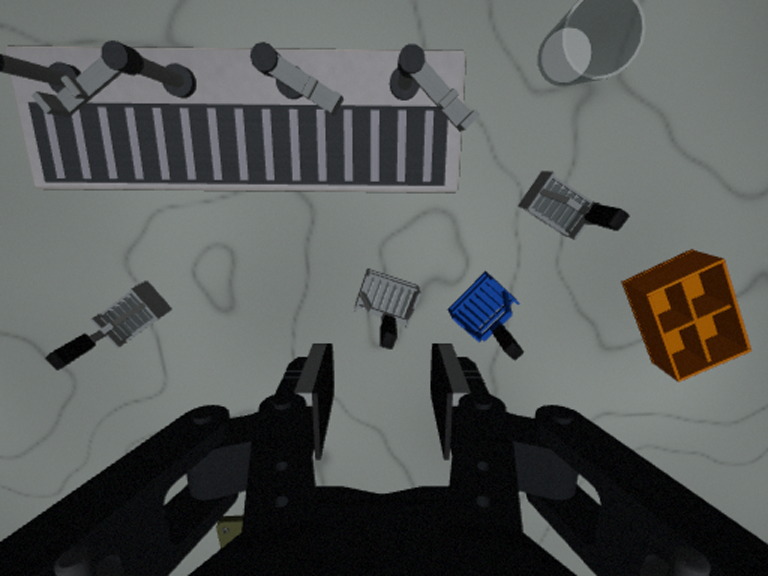

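The wrist view shows hooks 1–3: post caps at (122,57), (264,57) and (411,60), tips at about (40,103), (333,100) and (463,115). All three baskets, the decoy, the beaker and the tip box are also in view. I'll refine the fit from this.

```bash
cat > fit2.py <<'E'
from h import *
import pickle
W=pickle.load(open("pics/w1.pkl","rb")); w=lambda u,v:(u/1.5,v/1.5)
p=np.load("dryer.npy"); ys=[.1575,.0525,-.0525,-.1575]
ob=[(W,(0,y,.047),w(*q)) for y,q in zip(ys[1:],[(178,80),(290,80),(404,82)])]
ob+=[(W,(-.1,.215,.045),w(40,186)),(W,(-.1,-.215,.045),w(458,190)),(W,(.03,-.215,.045),w(465,50)),(W,(.03,.215,.045),w(8,46))]
p2,r=fit(ob,p); print(p,p2,np.rad2deg(p2[2]));print(r.round(1).tolist())
for y,q in zip(ys[1:],[(122,57),(264,57),(411,60)]):
    for z in (.15,.156): print(z,back(W,w(*q),z)[:2]-loc(p,(0,y,0))[0][:2],end=' ')
print()
for k,(q) in {1:(42,102),2:(333,99),3:(463,116)}.items():
    post=loc(p2,(0,ys[k],0))[0]; d=back(W,w(*q),.155)-post; d[2]=0
    l=Rot.from_euler('z',-p2[2]).apply(d); print("hook",k,l,np.arctan2(-l[1],-l[0]),np.hypot(*l[:2]))
# baskets: grip top z .14
for n,top,bot in [("A",(55,358),(92,342)),("B",(389,343),(385,320)),("C",(622,216),(592,213))]:
    print(n,"top",back(W,w(*top),.14)[:2],"bot",back(W,w(*bot),.096)[:2])
E
python3 fit2.py
python3 - <<'E'
import cv2
a=cv2.imread("pics/w1_raw.png")
cv2.imwrite("pics/w1a.png",cv2.resize(a[170:250,20:300],None,fx=2.85,fy=2.85,interpolation=cv2.INTER_CUBIC))
cv2.imwrite("pics/w1b.png",cv2.resize(a[100:240,220:440],None,fx=3.6,fy=3.6,interpolation=cv2.INTER_CUBIC))
E
```

```text
[ 0.65055596 -0.02461184 -0.05642285] [ 0.65045616 -0.02368344 -0.05861936] -3.3586420018310306
[[0.7, 0.4], [0.9, 0.8], [-0.3, -0.2], [-5.7, 2.2], [0.3, 0.7], [0.9, -2.2], [-6.2, -1.1]]
0.15 [-0.00242706 -0.00565304] 0.156 [-0.00388245 -0.00887444] 0.15 [-0.00192498 -0.000528  ] 0.156 [-0.00328228 -0.00194469] 0.15 [-0.00351892  0.00105288] 0.156 [-0.0047402   0.00150503] 
hook 1 [-0.032149    0.05236113  0.        ] -1.0201564040511215 0.061443037856775906
hook 2 [-0.0293118  -0.04985767  0.        ] 1.039314360336618 0.05783570593935764
hook 3 [-0.04018896 -0.03802787  0.        ] 0.7577756305356053 0.05532875898952876
A top [0.42001775 0.14147704] bot [0.41569929 0.13858409]
B top [ 0.41806363 -0.1545154 ] bot [ 0.42289424 -0.15166477]
C top [ 0.51831651 -0.34686079] bot [ 0.51577458 -0.34406176]
```

View pics/w1b.png

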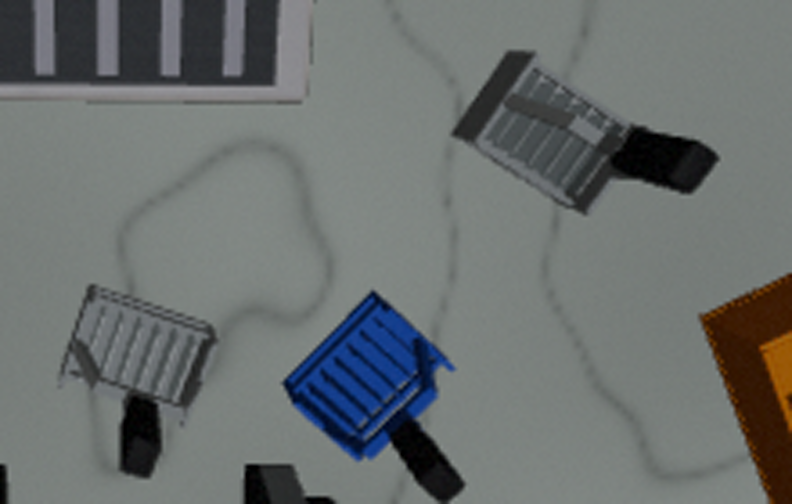

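```bash
cat > hk.py <<'E'
from h import *
from plan import *
D=np.array([.6505,-.0243,np.deg2rad(-3.27)]); YS=[.1575,.0525,-.0525,-.1575]
def tip(k,a,r=.0585):
    q=loc(D,(-r*np.cos(a),YS[k]-r*np.sin(a),0))[0]; return q[0],q[1]
def yaw(a): return -3.27+np.rad2deg(a)
def straddle(k,a,zt=.24,z=.146,f=.036): 
    x,y=tip(k,a); plan([(x,y,zt,yaw(a),f,1),(x,y,z,yaw(a),f,1)])
def arc(k,a0,a1=0,z=.146,f=.036,n=8):
    w=[]
    for i in range(1,n+1):
        a=a0+(a1-a0)*i/n; x,y=tip(k,a); w.append((x,y,z,yaw(a),f,1 if i==n else 0))
    x,y=tip(k,a1); w.append((x,y,z,yaw(a1),.008,4)); w.append((x,y,z,yaw(a1),.036,2)); w.append((x,y,.24,yaw(a1),.036,0))
    plan(w,wmax=7.1)
E
python3 -c "
from hk import *
straddle(3,.75)"
```

```text
12 rows
[{"travel": [0.1, 0.064, 0.1], "rotation": [0, 0, -42.7], "fingers": 0.036}, {"travel": [0.1, 0.064, 0.1], "rotation": [0, 0, -42.7], "fingers": 0.036}, {"travel": [0.1, 0.064, 0.1], "rotation": [0, 0, -42.7], "fingers": 0.036}, {"travel": [0.1, 0.064, 0.1], "rotation": [0, 0, -42.7], "fingers": 0.036}, {"travel": [0.1, 0.064, 0.1], "rotation": [0, 0, -42.7], "fingers": 0.036}, {"travel": [0.1, 0.064, 0.1], "rotation": [0, 0, -42.7], "fingers": 0.036}, {"travel": [0.1, 0.064, 0.1], "rotation": [0, 0, -42.7], "fingers": 0.036}, {"travel": [0.1, 0.064, 0.1], "rotation": [0, 0, -42.7], "fingers": 0.036}, {"travel": [0.1, 0.064, 0.194], "rotation": [0, 0, -42.7], "fingers": 0.036}, {"travel": [0.1, 0.064, 0.194], "rotation": [0, 0, -42.7], "fingers": 0.036}, {"travel": [0.1, 0.064, 0.194], "rotation": [0, 0, -42.7], "fingers": 0.036}, {"travel": [0.1, 0.064, 0.194], "rotation": [0, 0, -42.7], "fingers": 0.036}]
```

>>> carry_out --steps '[{"travel":[0.1,0.064,0.1],"rotation":[0,0,-42.7],"fingers":0.036},{"travel":[0.1,0.064,0.1],"rotation":[0,0,-42.7],"fingers":0.036},{"travel":[0.1,0.064,0.1],"rotation":[0,0,-42.7],"fingers":0.036},{"travel":[0.1,0.064,0.1],"rotation":[0,0,-42.7],"fingers":0.036},{"travel":[0.1,0.064,0.1],"rotation":[0,0,-42.7],"fingers":0.036},{"travel":[0.1,0.064,0.1],"rotation":[0,0,-42.7],"fingers":0.036},{"travel":[0.1,0.064,0.1],"rotation":[0,0,-42.7],"fingers":0.036},{"travel":[0.1,0.064,0.1],"rotation":[0,0,-42.7],"fingers":0.036},{"travel":[0.1,0.064,0.194],"rotation":[0,0,-42.7],"fingers":0.036},{"travel":[0.1,0.064,0.194],"rotation":[0,0,-42.7],"fingers":0.036},{"travel":[0.1,0.064,0.194],"rotation":[0,0,-42.7],"fingers":0.036},{"travel":[0.1,0.064,0.194],"rotation":[0,0,-42.7],"fingers":0.036},{"travel":[0.1,0.064,0.194],"rotation":[0,0,-42.7],"fingers":0.036}]'

```text
t: 2.78
tcp_pos: [0.5966, -0.2194, 0.1474]
tcp_rot: [179.9, -0.0, 39.7]
contact_force: [0.4, -0.4, 0.3]
opening: 0.0358
```

```bash
python3 -c "
from snap import *
snap('wrist','w2',None,1.5)
s=robot.sense();print(s['t'],s['tcp_pos'],s['tcp_rot'],s['contact_force'])
from hk import *
print(tip(3,.75),get())
arc(3,.75,n=7)"
```

```text
2.8333 [ 0.59756606 -0.21951185  0.14847967] [ 1.79822489e+02 -1.10326830e-01  3.96717609e+01] [ 0.33905533 -0.26101077 -0.12620577]
(np.float64(0.5965073196441317), np.float64(-0.21891292022452938)) {'p': [0.5963981064135923, -0.21907038648297505, 0.14599999999999996], 'yaw': 39.743, 'f': 0.036}
19 rows
[{"travel": [0.001, -0.006, 0.0], "rotation": [0, 0, 6.2], "fingers": 0.036}, {"travel": [0.002, -0.012, 0.0], "rotation": [0, 0, 12.3], "fingers": 0.036}, {"travel": [0.003, -0.019, 0.0], "rotation": [0, 0, 18.5], "fingers": 0.036}, {"travel": [0.005, -0.024, 0.0], "rotation": [0, 0, 24.6], "fingers": 0.036}, {"travel": [0.008, -0.03, 0.0], "rotation": [0, 0, 30.7], "fingers": 0.036}, {"travel": [0.012, -0.035, 0.0], "rotation": [0, 0, 36.9], "fingers": 0.036}, {"travel": [0.016, -0.04, 0.0], "rotation": [0, 0, 43.0], "fingers": 0.036}, {"travel": [0.016, -0.04, 0.0], "rotation": [0, 0, 43.0], "fingers": 0.036}, {"travel": [0.016, -0.04, 0.0], "rotation": [0, 0, 43.0], "fingers": 0.008}, {"travel": [0.016, -0.04, 0.0], "rotation": [0, 0, 43.0], "fingers": 0.008}, {"travel": [0.016, -0.04, 0.0], "rotation": [0, 0, 43.0], "fingers": 0.008}, {"travel": [0.016, -0.04, 0.0], "rotation": [0, 0, 43.0], "fingers": 0.008}, {"travel": [0.016, -0.04, 0.0], "rotation": [0, 0, 43.0], "fingers": 0.008}, {"travel": [0.016, -0.04, 0.0], "rotation": [0, 0, 43.0], "fingers": 0.036}, {"travel": [0.016, -0.04, 0.0], "rotation": [0, 0, 43.0], "fingers": 0.036}, {"travel": [0.016, -0.04, 0.0], "rotation": [0, 0, 43.0], "fingers": 0.036}, {"travel": [0.016, -0.04, -0.094], "rotation": [0, 0, 43.0], "fingers": 0.036}, {"travel": [0.016, -0.04, -0.094], "rotation": [0, 0, 43.0], "fingers": 0.036}, {"travel": [0.016, -0.04, -0.094], "rotation": [0, 0, 43.0], "fingers": 0.036}]
```

View pics/w2.png

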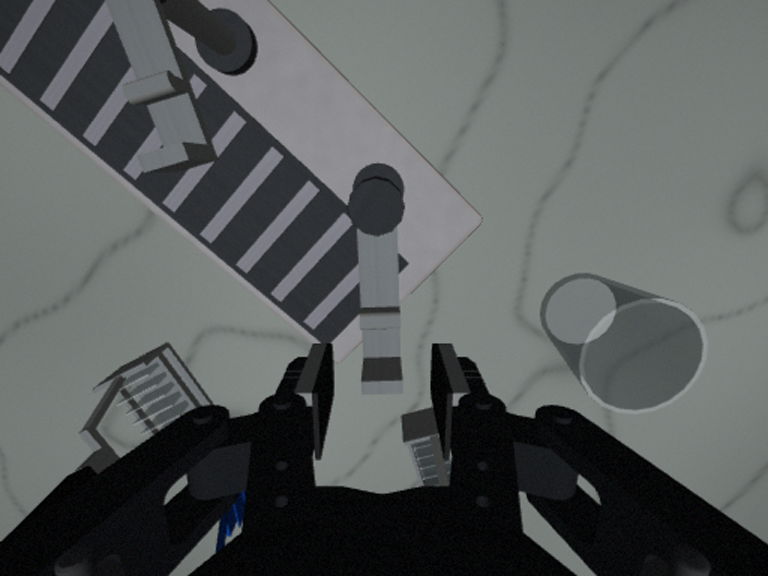

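The hook 3 tab at (382,375) sits centred between the fingers, so I'll turn it.

>>> carry_out --grip_force 20 --steps '[{"travel":[0.001,-0.006,0.0],"rotation":[0,0,6.2],"fingers":0.036},{"travel":[0.002,-0.012,0.0],"rotation":[0,0,12.3],"fingers":0.036},{"travel":[0.003,-0.019,0.0],"rotation":[0,0,18.5],"fingers":0.036},{"travel":[0.005,-0.024,0.0],"rotation":[0,0,24.6],"fingers":0.036},{"travel":[0.008,-0.03,0.0],"rotation":[0,0,30.7],"fingers":0.036},{"travel":[0.012,-0.035,0.0],"rotation":[0,0,36.9],"fingers":0.036},{"travel":[0.016,-0.04,0.0],"rotation":[0,0,43.0],"fingers":0.036},{"travel":[0.016,-0.04,0.0],"rotation":[0,0,43.0],"fingers":0.036},{"travel":[0.016,-0.04,0.0],"rotation":[0,0,43.0],"fingers":0.008},{"travel":[0.016,-0.04,0.0],"rotation":[0,0,43.0],"fingers":0.008},{"travel":[0.016,-0.04,0.0],"rotation":[0,0,43.0],"fingers":0.008},{"travel":[0.016,-0.04,0.0],"rotation":[0,0,43.0],"fingers":0.008},{"travel":[0.016,-0.04,0.0],"rotation":[0,0,43.0],"fingers":0.008}]'

```text
t: 3.92
tcp_pos: [0.5839, -0.1794, 0.1479]
tcp_rot: [179.9, -0.2, -3.2]
contact_force: [-2.3, -2.7, 7.9]
opening: 0.0134
```

```bash
python3 -c "
import json
c=json.load(open('cmd.json'));c['p'][2]=.146;json.dump(c,open('cmd.json','w'))
from snap import *
snap('wrist','w3',None,1.5)
s=robot.sense();print(s['t'],s['tcp_pos'],s['tcp_rot'],s['contact_force'],s['opening'])
from hk import *
print(tip(3,0),get())
x,y=tip(3,0);yy=yaw(0)
a=1.03;x2,y2=tip(2,a)
plan([(x,y,.146,yy,.036,2),(x,y,.23,yy,.036),(x2,y2,.23,yaw(a),.036,0),(x2,y2,.146,yaw(a),.036,1)])"
```

```text
3.9667 [ 0.5838963  -0.17936373  0.1479445 ] [179.94702237  -0.18497041  -3.2348281 ] [-1.28726073 -2.82519105  6.81155112] 0.013092265521486708
(np.float64(0.5831112455723222), np.float64(-0.17820664630445993)) {'p': [0.5831270229719904, -0.17808406749375572, 0.146], 'yaw': -3.256999999999998, 'f': 0.036}
19 rows
[{"travel": [0.0, 0.0, 0.0], "rotation": [0, 0, 0.0], "fingers": 0.036}, {"travel": [0.0, 0.0, 0.0], "rotation": [0, 0, 0.0], "fingers": 0.036}, {"travel": [0.0, 0.0, 0.0], "rotation": [0, 0, 0.0], "fingers": 0.036}, {"travel": [0.0, 0.0, -0.084], "rotation": [0, 0, 0.0], "fingers": 0.036}, {"travel": [0.0, 0.0, -0.084], "rotation": [0, 0, 0.0], "fingers": 0.036}, {"travel": [0.0, 0.0, -0.084], "rotation": [0, 0, 0.0], "fingers": 0.036}, {"travel": [0.028, -0.055, -0.084], "rotation": [0, 0, -59.0], "fingers": 0.036}, {"travel": [0.028, -0.055, -0.084], "rotation": [0, 0, -59.0], "fingers": 0.036}, {"travel": [0.028, -0.055, -0.084], "rotation": [0, 0, -59.0], "fingers": 0.036}, {"travel": [0.028, -0.055, -0.084], "rotation": [0, 0, -59.0], "fingers": 0.036}, {"travel": [0.028, -0.055, -0.084], "rotation": [0, 0, -59.0], "fingers": 0.036}, {"travel": [0.028, -0.055, -0.084], "rotation": [0, 0, -59.0], "fingers": 0.036}, {"travel": [0.028, -0.055, -0.084], "rotation": [0, 0, -59.0], "fingers": 0.036}, {"travel": [0.028, -0.055, -0.084], "rotation": [0, 0, -59.0], "fingers": 0.036}, {"travel": [0.028, -0.055, -0.084], "rotation": [0, 0, -59.0], "fingers": 0.036}, {"travel": [0.028, -0.055, 0.0], "rotation": [0, 0, -59.0], "fingers": 0.036}, {"travel": [0.028, -0.055, 0.0], "rotation": [0, 0, -59.0], "fingers": 0.036}, {"travel": [0.028, -0.055, 0.0], "rotation": [0, 0, -59.0], "fingers": 0.036}, {"travel": [0.028, -0.055, 0.0], "rotation": [0, 0, -59.0], "fingers": 0.036}]
```

View pics/w3.png

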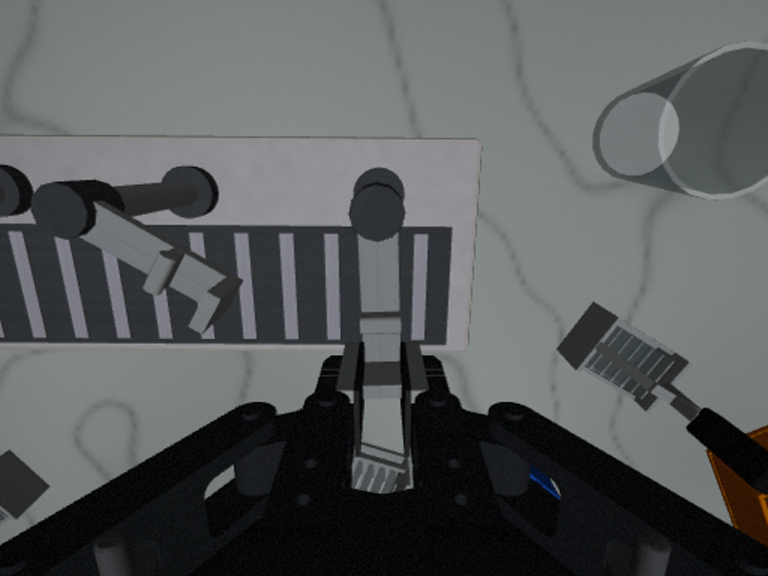

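Hook 3 now points straight ahead and is held at 13 mm opening. Next is hook 2.

>>> carry_out --steps '[{"travel":[0.0,0.0,0.0],"rotation":[0,0,0.0],"fingers":0.036},{"travel":[0.0,0.0,0.0],"rotation":[0,0,0.0],"fingers":0.036},{"travel":[0.0,0.0,0.0],"rotation":[0,0,0.0],"fingers":0.036},{"travel":[0.0,0.0,-0.084],"rotation":[0,0,0.0],"fingers":0.036},{"travel":[0.0,0.0,-0.084],"rotation":[0,0,0.0],"fingers":0.036},{"travel":[0.0,0.0,-0.084],"rotation":[0,0,0.0],"fingers":0.036},{"travel":[0.028,-0.055,-0.084],"rotation":[0,0,-59.0],"fingers":0.036},{"travel":[0.028,-0.055,-0.084],"rotation":[0,0,-59.0],"fingers":0.036},{"travel":[0.028,-0.055,-0.084],"rotation":[0,0,-59.0],"fingers":0.036},{"travel":[0.028,-0.055,-0.084],"rotation":[0,0,-59.0],"fingers":0.036},{"travel":[0.028,-0.055,-0.084],"rotation":[0,0,-59.0],"fingers":0.036},{"travel":[0.028,-0.055,-0.084],"rotation":[0,0,-59.0],"fingers":0.036},{"travel":[0.028,-0.055,-0.084],"rotation":[0,0,-59.0],"fingers":0.036},{"travel":[0.028,-0.055,-0.084],"rotation":[0,0,-59.0],"fingers":0.036},{"travel":[0.028,-0.055,-0.084],"rotation":[0,0,-59.0],"fingers":0.036},{"travel":[0.028,-0.055,-0.084],"rotation":[0,0,-59.0],"fingers":0.036},{"travel":[0.028,-0.055,0.0],"rotation":[0,0,-59.0],"fingers":0.036},{"travel":[0.028,-0.055,0.0],"rotation":[0,0,-59.0],"fingers":0.036},{"travel":[0.028,-0.055,0.0],"rotation":[0,0,-59.0],"fingers":0.036},{"travel":[0.028,-0.055,0.0],"rotation":[0,0,-59.0],"fingers":0.036}]'

```text
t: 5.63
tcp_pos: [0.6121, -0.1246, 0.1446]
tcp_rot: [-179.7, 0.2, 55.7]
contact_force: [-0.2, 0.3, 0.4]
opening: 0.0359
```

```bash
cat >> hk.py <<'E'
def arc2(k,a0,n,z=.146):
    w=[]
    for i in range(1,n+1):
        a=a0*(1-i/n); x,y=tip(k,a); w.append((x,y,z,yaw(a),.036,1 if i==n else 0))
    w.append((x,y,z,yaw(0),.008,4)); plan(w,wmax=7.1)
E
python3 -c "
from snap import *
snap('wrist','w4',None,1.5)
s=robot.sense();print(s['t'],s['tcp_pos'],s['tcp_rot'],s['contact_force'],s['opening'])
from hk import *
print(get());arc2(2,1.03,9)"
```

```text
5.6833 [ 0.61428125 -0.12457013  0.14697889] [ 1.79997669e+02 -7.97220315e-03  5.56715852e+01] [-0.03203934  0.94902295  0.51932574] 0.035981257367944525
{'p': [0.6142066076048278, -0.12476372035450412, 0.146], 'yaw': 55.743, 'f': 0.036}
15 rows
[{"travel": [0.0, -0.006, 0.0], "rotation": [0, 0, 6.6], "fingers": 0.036}, {"travel": [0.001, -0.013, 0.0], "rotation": [0, 0, 13.1], "fingers": 0.036}, {"travel": [0.003, -0.019, 0.0], "rotation": [0, 0, 19.7], "fingers": 0.036}, {"travel": [0.006, -0.025, 0.0], "rotation": [0, 0, 26.2], "fingers": 0.036}, {"travel": [0.009, -0.031, 0.0], "rotation": [0, 0, 32.8], "fingers": 0.036}, {"travel": [0.013, -0.037, 0.0], "rotation": [0, 0, 39.3], "fingers": 0.036}, {"travel": [0.018, -0.042, 0.0], "rotation": [0, 0, 45.9], "fingers": 0.036}, {"travel": [0.023, -0.046, 0.0], "rotation": [0, 0, 52.5], "fingers": 0.036}, {"travel": [0.028, -0.05, 0.0], "rotation": [0, 0, 59.0], "fingers": 0.036}, {"travel": [0.028, -0.05, 0.0], "rotation": [0, 0, 59.0], "fingers": 0.036}, {"travel": [0.028, -0.05, 0.0], "rotation": [0, 0, 59.0], "fingers": 0.008}, {"travel": [0.028, -0.05, 0.0], "rotation": [0, 0, 59.0], "fingers": 0.008}, {"travel": [0.028, -0.05, 0.0], "rotation": [0, 0, 59.0], "fingers": 0.008}, {"travel": [0.028, -0.05, 0.0], "rotation": [0, 0, 59.0], "fingers": 0.008}, {"travel": [0.028, -0.05, 0.0], "rotation": [0, 0, 59.0], "fingers": 0.008}]
```

View pics/w4.png

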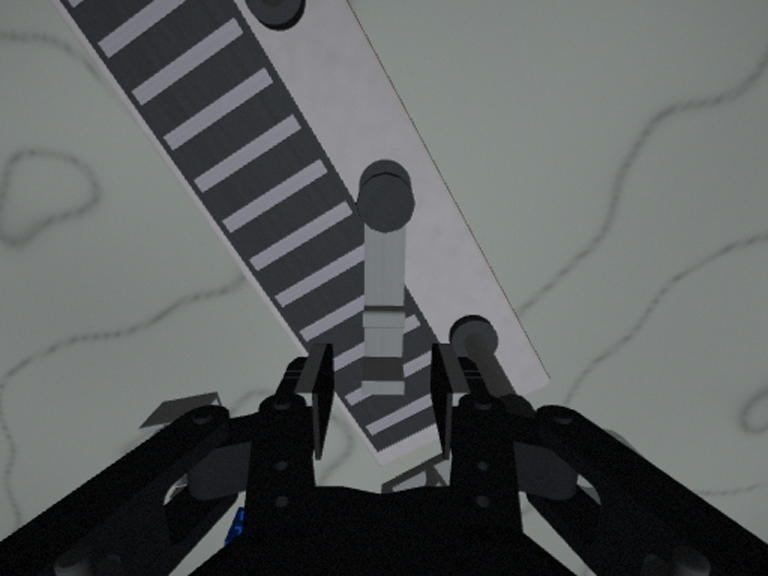

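Hook 2's tab is centred at (384,375).

>>> carry_out --steps '[{"travel":[0.0,-0.006,0.0],"rotation":[0,0,6.6],"fingers":0.036},{"travel":[0.001,-0.013,0.0],"rotation":[0,0,13.1],"fingers":0.036},{"travel":[0.003,-0.019,0.0],"rotation":[0,0,19.7],"fingers":0.036},{"travel":[0.006,-0.025,0.0],"rotation":[0,0,26.2],"fingers":0.036},{"travel":[0.009,-0.031,0.0],"rotation":[0,0,32.8],"fingers":0.036},{"travel":[0.013,-0.037,0.0],"rotation":[0,0,39.3],"fingers":0.036},{"travel":[0.018,-0.042,0.0],"rotation":[0,0,45.9],"fingers":0.036},{"travel":[0.023,-0.046,0.0],"rotation":[0,0,52.5],"fingers":0.036},{"travel":[0.028,-0.05,0.0],"rotation":[0,0,59.0],"fingers":0.036},{"travel":[0.028,-0.05,0.0],"rotation":[0,0,59.0],"fingers":0.036},{"travel":[0.028,-0.05,0.0],"rotation":[0,0,59.0],"fingers":0.008},{"travel":[0.028,-0.05,0.0],"rotation":[0,0,59.0],"fingers":0.008},{"travel":[0.028,-0.05,0.0],"rotation":[0,0,59.0],"fingers":0.008},{"travel":[0.028,-0.05,0.0],"rotation":[0,0,59.0],"fingers":0.008},{"travel":[0.028,-0.05,0.0],"rotation":[0,0,59.0],"fingers":0.008}]'

```text
t: 6.93
tcp_pos: [0.5897, -0.0744, 0.148]
tcp_rot: [180.0, -0.2, -3.2]
contact_force: [-1.8, -1.4, 8.3]
opening: 0.013
```

```bash
python3 -c "
from hk import *
print(get())
x,y=tip(2,0);yy=yaw(0)
a=-1.0;x2,y2=tip(1,a)
plan([(x,y,.146,yy,.036,2),(x,y,.23,yy,.036),(x2,y2,.23,yaw(a),.036,0),(x2,y2,.146,yaw(a),.036,1)])"
```

```text
{'p': [0.5886419239301025, -0.07347583729611273, 0.146], 'yaw': -3.256999999999998, 'f': 0.008}
19 rows
[{"travel": [0.0, 0.0, 0.0], "rotation": [0, 0, 0.0], "fingers": 0.036}, {"travel": [0.0, 0.0, 0.0], "rotation": [0, 0, 0.0], "fingers": 0.036}, {"travel": [0.0, 0.0, 0.0], "rotation": [0, 0, 0.0], "fingers": 0.036}, {"travel": [0.0, 0.0, -0.084], "rotation": [0, 0, 0.0], "fingers": 0.036}, {"travel": [0.0, 0.0, -0.084], "rotation": [0, 0, 0.0], "fingers": 0.036}, {"travel": [0.0, 0.0, -0.084], "rotation": [0, 0, 0.0], "fingers": 0.036}, {"travel": [0.027, -0.154, -0.084], "rotation": [0, 0, 57.3], "fingers": 0.036}, {"travel": [0.027, -0.154, -0.084], "rotation": [0, 0, 57.3], "fingers": 0.036}, {"travel": [0.027, -0.154, -0.084], "rotation": [0, 0, 57.3], "fingers": 0.036}, {"travel": [0.027, -0.154, -0.084], "rotation": [0, 0, 57.3], "fingers": 0.036}, {"travel": [0.027, -0.154, -0.084], "rotation": [0, 0, 57.3], "fingers": 0.036}, {"travel": [0.027, -0.154, -0.084], "rotation": [0, 0, 57.3], "fingers": 0.036}, {"travel": [0.027, -0.154, -0.084], "rotation": [0, 0, 57.3], "fingers": 0.036}, {"travel": [0.027, -0.154, -0.084], "rotation": [0, 0, 57.3], "fingers": 0.036}, {"travel": [0.027, -0.154, -0.084], "rotation": [0, 0, 57.3], "fingers": 0.036}, {"travel": [0.027, -0.154, 0.0], "rotation": [0, 0, 57.3], "fingers": 0.036}, {"travel": [0.027, -0.154, 0.0], "rotation": [0, 0, 57.3], "fingers": 0.036}, {"travel": [0.027, -0.154, 0.0], "rotation": [0, 0, 57.3], "fingers": 0.036}, {"travel": [0.027, -0.154, 0.0], "rotation": [0, 0, 57.3], "fingers": 0.036}]
```

>>> carry_out --steps '[{"travel":[0.0,0.0,0.0],"rotation":[0,0,0.0],"fingers":0.036},{"travel":[0.0,0.0,0.0],"rotation":[0,0,0.0],"fingers":0.036},{"travel":[0.0,0.0,0.0],"rotation":[0,0,0.0],"fingers":0.036},{"travel":[0.0,0.0,-0.084],"rotation":[0,0,0.0],"fingers":0.036},{"travel":[0.0,0.0,-0.084],"rotation":[0,0,0.0],"fingers":0.036},{"travel":[0.0,0.0,-0.084],"rotation":[0,0,0.0],"fingers":0.036},{"travel":[0.027,-0.154,-0.084],"rotation":[0,0,57.3],"fingers":0.036},{"travel":[0.027,-0.154,-0.084],"rotation":[0,0,57.3],"fingers":0.036},{"travel":[0.027,-0.154,-0.084],"rotation":[0,0,57.3],"fingers":0.036},{"travel":[0.027,-0.154,-0.084],"rotation":[0,0,57.3],"fingers":0.036},{"travel":[0.027,-0.154,-0.084],"rotation":[0,0,57.3],"fingers":0.036},{"travel":[0.027,-0.154,-0.084],"rotation":[0,0,57.3],"fingers":0.036},{"travel":[0.027,-0.154,-0.084],"rotation":[0,0,57.3],"fingers":0.036},{"travel":[0.027,-0.154,-0.084],"rotation":[0,0,57.3],"fingers":0.036},{"travel":[0.027,-0.154,-0.084],"rotation":[0,0,57.3],"fingers":0.036},{"travel":[0.027,-0.154,-0.084],"rotation":[0,0,57.3],"fingers":0.036},{"travel":[0.027,-0.154,0.0],"rotation":[0,0,57.3],"fingers":0.036},{"travel":[0.027,-0.154,0.0],"rotation":[0,0,57.3],"fingers":0.036},{"travel":[0.027,-0.154,0.0],"rotation":[0,0,57.3],"fingers":0.036},{"travel":[0.027,-0.154,0.0],"rotation":[0,0,57.3],"fingers":0.036}]'

```text
t: 8.6
tcp_pos: [0.6223, 0.0787, 0.1446]
tcp_rot: [179.7, 0.1, -60.4]
contact_force: [0.2, -0.5, 1.2]
opening: 0.0361
```

```bash
python3 -c "
from snap import *
snap('wrist','w5',None,1.5)
s=robot.sense();print(s['t'],s['tcp_pos'],s['tcp_rot'],s['contact_force'],s['opening'])
from hk import *
print(get());arc2(1,-1.0,9)"
```

```text
8.65 [0.62441033 0.0785367  0.14694456] [-1.79992729e+02  4.30589364e-03 -6.04815791e+01] [ 0.6868393  -0.63288177  1.02444434] 0.03614886027691377
{'p': [0.624347785431781, 0.07874141354761705, 0.14599999999999996], 'yaw': -60.556999999999995, 'f': 0.036}
15 rows
[{"travel": [0.0, 0.006, 0.0], "rotation": [0, 0, -6.4], "fingers": 0.036}, {"travel": [0.001, 0.012, 0.0], "rotation": [0, 0, -12.7], "fingers": 0.036}, {"travel": [0.003, 0.019, 0.0], "rotation": [0, 0, -19.1], "fingers": 0.036}, {"travel": [0.006, 0.025, 0.0], "rotation": [0, 0, -25.5], "fingers": 0.036}, {"travel": [0.009, 0.03, 0.0], "rotation": [0, 0, -31.8], "fingers": 0.036}, {"travel": [0.012, 0.036, 0.0], "rotation": [0, 0, -38.2], "fingers": 0.036}, {"travel": [0.017, 0.041, 0.0], "rotation": [0, 0, -44.6], "fingers": 0.036}, {"travel": [0.022, 0.045, 0.0], "rotation": [0, 0, -50.9], "fingers": 0.036}, {"travel": [0.027, 0.049, 0.0], "rotation": [0, 0, -57.3], "fingers": 0.036}, {"travel": [0.027, 0.049, 0.0], "rotation": [0, 0, -57.3], "fingers": 0.036}, {"travel": [0.027, 0.049, 0.0], "rotation": [0, 0, -57.3], "fingers": 0.008}, {"travel": [0.027, 0.049, 0.0], "rotation": [0, 0, -57.3], "fingers": 0.008}, {"travel": [0.027, 0.049, 0.0], "rotation": [0, 0, -57.3], "fingers": 0.008}, {"travel": [0.027, 0.049, 0.0], "rotation": [0, 0, -57.3], "fingers": 0.008}, {"travel": [0.027, 0.049, 0.0], "rotation": [0, 0, -57.3], "fingers": 0.008}]
```

View pics/w5.png

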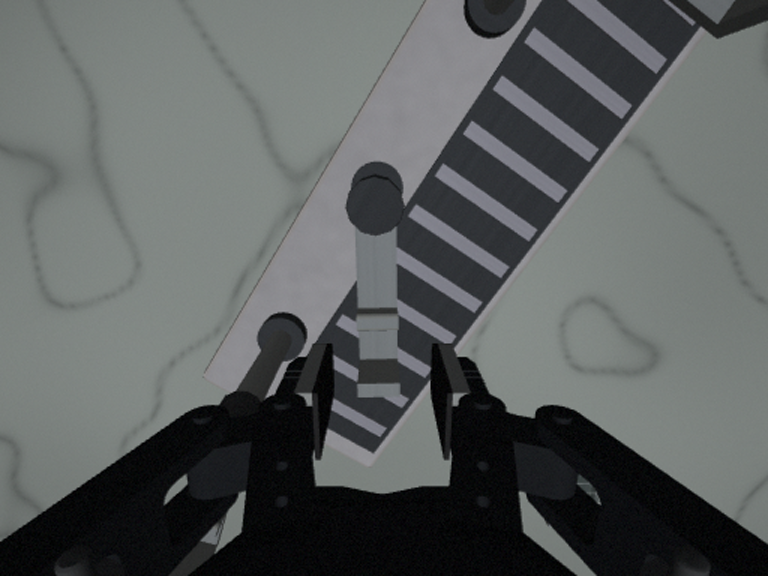

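Hook 1's tab is centred at (378,378). I'll turn it.

>>> carry_out --steps '[{"travel":[0.0,0.006,0.0],"rotation":[0,0,-6.4],"fingers":0.036},{"travel":[0.001,0.012,0.0],"rotation":[0,0,-12.7],"fingers":0.036},{"travel":[0.003,0.019,0.0],"rotation":[0,0,-19.1],"fingers":0.036},{"travel":[0.006,0.025,0.0],"rotation":[0,0,-25.5],"fingers":0.036},{"travel":[0.009,0.03,0.0],"rotation":[0,0,-31.8],"fingers":0.036},{"travel":[0.012,0.036,0.0],"rotation":[0,0,-38.2],"fingers":0.036},{"travel":[0.017,0.041,0.0],"rotation":[0,0,-44.6],"fingers":0.036},{"travel":[0.022,0.045,0.0],"rotation":[0,0,-50.9],"fingers":0.036},{"travel":[0.027,0.049,0.0],"rotation":[0,0,-57.3],"fingers":0.036},{"travel":[0.027,0.049,0.0],"rotation":[0,0,-57.3],"fingers":0.036},{"travel":[0.027,0.049,0.0],"rotation":[0,0,-57.3],"fingers":0.008},{"travel":[0.027,0.049,0.0],"rotation":[0,0,-57.3],"fingers":0.008},{"travel":[0.027,0.049,0.0],"rotation":[0,0,-57.3],"fingers":0.008},{"travel":[0.027,0.049,0.0],"rotation":[0,0,-57.3],"fingers":0.008},{"travel":[0.027,0.049,0.0],"rotation":[0,0,-57.3],"fingers":0.008}]'

```text
t: 9.9
tcp_pos: [0.5963, 0.0319, 0.1481]
tcp_rot: [-180.0, -0.2, -3.3]
contact_force: [-0.2, 2.4, 7.4]
opening: 0.0128
```

```bash
python3 -c "
from hk import *
print(get())
x,y=tip(1,0);yy=yaw(0)
a=-1.35;x2,y2=tip(0,a)
plan([(x,y,.146,yy,.036,2),(x,y,.23,yy,.036),(x2,y2,.23,yaw(a),.036,4)])"
```

```text
{'p': [0.5949484245010911, 0.03114227934470301, 0.14599999999999996], 'yaw': -3.256999999999998, 'f': 0.008}
22 rows
[{"travel": [0.0, 0.0, 0.0], "rotation": [0, 0, 0.0], "fingers": 0.036}, {"travel": [0.0, 0.0, 0.0], "rotation": [0, 0, 0.0], "fingers": 0.036}, {"travel": [0.0, 0.0, 0.0], "rotation": [0, 0, 0.0], "fingers": 0.036}, {"travel": [0.0, 0.0, -0.084], "rotation": [0, 0, 0.0], "fingers": 0.036}, {"travel": [0.0, 0.0, -0.084], "rotation": [0, 0, 0.0], "fingers": 0.036}, {"travel": [0.0, 0.0, -0.084], "rotation": [0, 0, 0.0], "fingers": 0.036}, {"travel": [0.046, -0.162, -0.084], "rotation": [0, 0, 77.4], "fingers": 0.036}, {"travel": [0.046, -0.162, -0.084], "rotation": [0, 0, 77.4], "fingers": 0.036}, {"travel": [0.046, -0.162, -0.084], "rotation": [0, 0, 77.4], "fingers": 0.036}, {"travel": [0.046, -0.162, -0.084], "rotation": [0, 0, 77.4], "fingers": 0.036}, {"travel": [0.046, -0.162, -0.084], "rotation": [0, 0, 77.4], "fingers": 0.036}, {"travel": [0.046, -0.162, -0.084], "rotation": [0, 0, 77.4], "fingers": 0.036}, {"travel": [0.046, -0.162, -0.084], "rotation": [0, 0, 
[... 401 characters left out ...]
 0, 77.4], "fingers": 0.036}, {"travel": [0.046, -0.162, -0.084], "rotation": [0, 0, 77.4], "fingers": 0.036}, {"travel": [0.046, -0.162, -0.084], "rotation": [0, 0, 77.4], "fingers": 0.036}]
[{"travel": [0.046, -0.162, -0.084], "rotation": [0, 0, 77.4], "fingers": 0.036}, {"travel": [0.046, -0.162, -0.084], "rotation": [0, 0, 77.4], "fingers": 0.036}]Traceback (most recent call last):
  File "<string>", line 6, in <module>
    plan([(x,y,.146,yy,.036,2),(x,y,.23,yy,.036),(x2,y2,.23,yaw(a),.036,4)])
    ~~~~^^^^^^^^^^^^^^^^^^^^^^^^^^^^^^^^^^^^^^^^^^^^^^^^^^^^^^^^^^^^^^^^^^^^
  File "plan.py", line 27, in plan
    assert len(out)<=20,"too long"
           ^^^^^^^^^^^^
AssertionError: too long
```

>>> carry_out --steps '[{"travel":[0.0,0.0,0.0],"rotation":[0,0,0.0],"fingers":0.036},{"travel":[0.0,0.0,0.0],"rotation":[0,0,0.0],"fingers":0.036},{"travel":[0.0,0.0,0.0],"rotation":[0,0,0.0],"fingers":0.036},{"travel":[0.0,0.0,-0.084],"rotation":[0,0,0.0],"fingers":0.036},{"travel":[0.0,0.0,-0.084],"rotation":[0,0,0.0],"fingers":0.036},{"travel":[0.0,0.0,-0.084],"rotation":[0,0,0.0],"fingers":0.036},{"travel":[0.046,-0.162,-0.084],"rotation":[0,0,77.4],"fingers":0.036},{"travel":[0.046,-0.162,-0.084],"rotation":[0,0,77.4],"fingers":0.036},{"travel":[0.046,-0.162,-0.084],"rotation":[0,0,77.4],"fingers":0.036},{"travel":[0.046,-0.162,-0.084],"rotation":[0,0,77.4],"fingers":0.036},{"travel":[0.046,-0.162,-0.084],"rotation":[0,0,77.4],"fingers":0.036},{"travel":[0.046,-0.162,-0.084],"rotation":[0,0,77.4],"fingers":0.036},{"travel":[0.046,-0.162,-0.084],"rotation":[0,0,77.4],"fingers":0.036},{"travel":[0.046,-0.162,-0.084],"rotation":[0,0,77.4],"fingers":0.036},{"travel":[0.046,-0.162,-0.084],"rotation":[0,0,77.4],"fingers":0.036},{"travel":[0.046,-0.162,-0.084],"rotation":[0,0,77.4],"fingers":0.036},{"travel":[0.046,-0.162,-0.084],"rotation":[0,0,77.4],"fingers":0.036},{"travel":[0.046,-0.162,-0.084],"rotation":[0,0,77.4],"fingers":0.036},{"travel":[0.046,-0.162,-0.084],"rotation":[0,0,77.4],"fingers":0.036}]'

```text
t: 11.48
tcp_pos: [0.6494, 0.1899, 0.2289]
tcp_rot: [179.9, -0.2, -80.5]
contact_force: [-0.5, 0.6, 0.5]
opening: 0.036
```

```bash
sed -i 's/    if commit/    if commit: pass\n    if commit/; s/assert len(out)<=20,"too long"/out=out[:20]/' plan.py; python3 -c "
from hk import *
x,y=tip(1,0);yy=yaw(0)
a=-1.35;x2,y2=tip(0,a)
import io,contextlib
with contextlib.redirect_stdout(io.StringIO()): plan([(x,y,.146,yy,.036,2),(x,y,.23,yy,.036),(x2,y2,.23,yaw(a),.036,1)])
print(get())
from snap import *
snap('wrist','w6',None,1.5)
s=robot.sense();print(s['t'],s['tcp_pos'],s['tcp_rot'],s['contact_force'],s['opening'])"
```

```text
{'p': [0.650078114111051, 0.19026712757246877, 0.22999999999999995], 'yaw': -80.65700000000001, 'f': 0.036}
11.5333 [0.64929742 0.19031163 0.22926373] [ 1.79894165e+02 -6.98625083e-02 -8.04859827e+01] [ 0.53099641 -0.0400459  -0.15139711] 0.035480449468176564
```

View pics/w6.png

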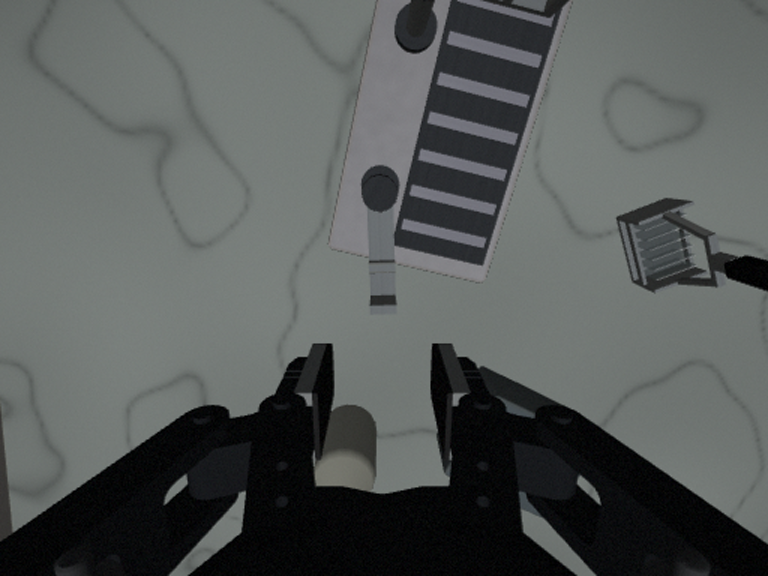

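Hook 0 lines up with the tool at (382,300), and the bottle is well behind. I'll descend and turn it.

```bash
python3 -c "
from hk import *
a0=-1.35;x,y=tip(0,a0);w=[(x,y,.147,yaw(a0),.036,1)]
n=11
for i in range(1,n+1):
    a=a0*(1-i/n); x,y=tip(0,a); w.append((x,y,.147,yaw(a),.036,1 if i==n else 0))
w.append((x,y,.147,yaw(0),.008,3)); plan(w,wmax=7.1)"
```

```text
20 rows
[{"travel": [0.0, 0.0, 0.083], "rotation": [0, 0, 0.0], "fingers": 0.036}, {"travel": [0.0, 0.0, 0.083], "rotation": [0, 0, 0.0], "fingers": 0.036}, {"travel": [0.0, 0.0, 0.083], "rotation": [0, 0, 0.0], "fingers": 0.036}, {"travel": [0.0, 0.0, 0.083], "rotation": [0, 0, 0.0], "fingers": 0.036}, {"travel": [0.0, 0.007, 0.083], "rotation": [0, 0, -7.1], "fingers": 0.036}, {"travel": [0.001, 0.014, 0.083], "rotation": [0, 0, -14.1], "fingers": 0.036}, {"travel": [0.004, 0.021, 0.083], "rotation": [0, 0, -21.1], "fingers": 0.036}, {"travel": [0.007, 0.028, 0.083], "rotation": [0, 0, -28.2], "fingers": 0.036}, {"travel": [0.01, 0.034, 0.083], "rotation": [0, 0, -35.2], "fingers": 0.036}, {"travel": [0.015, 0.039, 0.083], "rotation": [0, 0, -42.2], "fingers": 0.036}, {"travel": [0.02, 0.044, 0.083], "rotation": [0, 0, -49.3], "fingers": 0.036}, {"travel": [0.026, 0.049, 0.083], "rotation": [0, 0, -56.3], "fingers": 0.036}, {"travel": [0.032, 0.052, 0.083], "rotation": [0, 0, -63.3], "fingers": 0.036}, {"travel": [0.038, 0.055, 0.083], "rotation": [0, 0, -70.4], "fingers": 0.036}, {"travel": [0.045, 0.057, 0.083], "rotation": [0, 0, -77.4], "fingers": 0.036}, {"travel": [0.045, 0.057, 0.083], "rotation": [0, 0, -77.4], "fingers": 0.036}, {"travel": [0.045, 0.057, 0.083], "rotation": [0, 0, -77.4], "fingers": 0.008}, {"travel": [0.045, 0.057, 0.083], "rotation": [0, 0, -77.4], "fingers": 0.008}, {"travel": [0.045, 0.057, 0.083], "rotation": [0, 0, -77.4], "fingers": 0.008}, {"travel": [0.045, 0.057, 0.083], "rotation": [0, 0, -77.4], "fingers": 0.008}]
```

>>> carry_out --steps '[{"travel":[0.0,0.0,0.083],"rotation":[0,0,0.0],"fingers":0.036},{"travel":[0.0,0.0,0.083],"rotation":[0,0,0.0],"fingers":0.036},{"travel":[0.0,0.0,0.083],"rotation":[0,0,0.0],"fingers":0.036},{"travel":[0.0,0.0,0.083],"rotation":[0,0,0.0],"fingers":0.036},{"travel":[0.0,0.007,0.083],"rotation":[0,0,-7.1],"fingers":0.036},{"travel":[0.001,0.014,0.083],"rotation":[0,0,-14.1],"fingers":0.036},{"travel":[0.004,0.021,0.083],"rotation":[0,0,-21.1],"fingers":0.036},{"travel":[0.007,0.028,0.083],"rotation":[0,0,-28.2],"fingers":0.036},{"travel":[0.01,0.034,0.083],"rotation":[0,0,-35.2],"fingers":0.036},{"travel":[0.015,0.039,0.083],"rotation":[0,0,-42.2],"fingers":0.036},{"travel":[0.02,0.044,0.083],"rotation":[0,0,-49.3],"fingers":0.036},{"travel":[0.026,0.049,0.083],"rotation":[0,0,-56.3],"fingers":0.036},{"travel":[0.032,0.052,0.083],"rotation":[0,0,-63.3],"fingers":0.036},{"travel":[0.038,0.055,0.083],"rotation":[0,0,-70.4],"fingers":0.036},{"travel":[0.045,0.057,0.083],"rotation":[0,0,-77.4],"fingers":0.036},{"travel":[0.045,0.057,0.083],"rotation":[0,0,-77.4],"fingers":0.036},{"travel":[0.045,0.057,0.083],"rotation":[0,0,-77.4],"fingers":0.008},{"travel":[0.045,0.057,0.083],"rotation":[0,0,-77.4],"fingers":0.008},{"travel":[0.045,0.057,0.083],"rotation":[0,0,-77.4],"fingers":0.008},{"travel":[0.045,0.057,0.083],"rotation":[0,0,-77.4],"fingers":0.008}]'

```text
t: 13.2
tcp_pos: [0.6024, 0.1374, 0.1492]
tcp_rot: [-179.9, -0.2, -3.3]
contact_force: [-0.7, 1.0, 9.8]
opening: 0.0132
```

```bash
python3 -c "
from hk import *
print(get())
x,y=tip(0,0);yy=yaw(0)
plan([(x,y,.147,yy,.036,2),(x,y,.25,yy,.036),(.42,.12,.36,yy,.05,4)])"
```

```text
{'p': [0.6011397653172075, 0.13661045960536414, 0.14699999999999996], 'yaw': -3.257000000000005, 'f': 0.008}
16 rows
[{"travel": [0.0, 0.0, 0.0], "rotation": [0, 0, 0.0], "fingers": 0.036}, {"travel": [0.0, 0.0, 0.0], "rotation": [0, 0, 0.0], "fingers": 0.036}, {"travel": [0.0, 0.0, 0.0], "rotation": [0, 0, 0.0], "fingers": 0.036}, {"travel": [0.0, 0.0, -0.103], "rotation": [0, 0, 0.0], "fingers": 0.036}, {"travel": [0.0, 0.0, -0.103], "rotation": [0, 0, 0.0], "fingers": 0.036}, {"travel": [0.0, 0.0, -0.103], "rotation": [0, 0, 0.0], "fingers": 0.036}, {"travel": [-0.18, 0.027, -0.213], "rotation": [0, 0, 0.0], "fingers": 0.05}, {"travel": [-0.18, 0.027, -0.213], "rotation": [0, 0, 0.0], "fingers": 0.05}, {"travel": [-0.18, 0.027, -0.213], "rotation": [0, 0, 0.0], "fingers": 0.05}, {"travel": [-0.18, 0.027, -0.213], "rotation": [0, 0, 0.0], "fingers": 0.05}, {"travel": [-0.18, 0.027, -0.213], "rotation": [0, 0, 0.0], "fingers": 0.05}, {"travel": [-0.18, 0.027, -0.213], "rotation": [0, 0, 0.0], "fingers": 0.05}, {"travel": [-0.18, 0.027, -0.213], "rotation": [0, 0, 0.0], "fingers": 0.05}, {"travel": [-0.18, 0.027, -0.213], "rotation": [0, 0, 0.0], "fingers": 0.05}, {"travel": [-0.18, 0.027, -0.213], "rotation": [0, 0, 0.0], "fingers": 0.05}, {"travel": [-0.18, 0.027, -0.213], "rotation": [0, 0, 0.0], "fingers": 0.05}]
```

>>> carry_out --steps '[{"travel":[0.0,0.0,0.0],"rotation":[0,0,0.0],"fingers":0.036},{"travel":[0.0,0.0,0.0],"rotation":[0,0,0.0],"fingers":0.036},{"travel":[0.0,0.0,0.0],"rotation":[0,0,0.0],"fingers":0.036},{"travel":[0.0,0.0,-0.103],"rotation":[0,0,0.0],"fingers":0.036},{"travel":[0.0,0.0,-0.103],"rotation":[0,0,0.0],"fingers":0.036},{"travel":[0.0,0.0,-0.103],"rotation":[0,0,0.0],"fingers":0.036},{"travel":[-0.173,0.147,-0.213],"rotation":[0,0,0.0],"fingers":0.05},{"travel":[-0.173,0.147,-0.213],"rotation":[0,0,0.0],"fingers":0.05},{"travel":[-0.173,0.147,-0.213],"rotation":[0,0,0.0],"fingers":0.05},{"travel":[-0.173,0.147,-0.213],"rotation":[0,0,0.0],"fingers":0.05},{"travel":[-0.173,0.147,-0.213],"rotation":[0,0,0.0],"fingers":0.05},{"travel":[-0.173,0.147,-0.213],"rotation":[0,0,0.0],"fingers":0.05},{"travel":[-0.173,0.147,-0.213],"rotation":[0,0,0.0],"fingers":0.05},{"travel":[-0.173,0.147,-0.213],"rotation":[0,0,0.0],"fingers":0.05},{"travel":[-0.173,0.147,-0.213],"rotation":[0,0,0.0],"fingers":0.05},{"travel":[-0.173,0.147,-0.213],"rotation":[0,0,0.0],"fingers":0.05}]'

```text
t: 14.53
tcp_pos: [0.4205, 0.0006, 0.3598]
tcp_rot: [180.0, 0.0, -3.2]
contact_force: [-0.2, -0.0, -0.0]
opening: 0.0497
```

```bash
cat >> plan.py <<'E'
def setcmd(tr,wz,f):
    # shift last commanded pose by travel (tool axes) and wz
    c=get(); R0=Rm(c["yaw"]); json.dump({"p":(np.array(c["p"])+R0.apply(tr)).tolist(),"yaw":c["yaw"]-wz,"f":f},open(F,"w"))
E
python3 -c "
from hk import *
import json
json.dump({'p':[0.6011397653172075, 0.13661045960536414, 0.147],'yaw':-3.257,'f':.008},open('cmd.json','w'))
setcmd([-0.173,0.147,-0.213],0,.05);print(get())
from snap import *
snap('wrist','w7',None,1.5)
s=robot.sense();print(s['t'],s['tcp_pos'],s['tcp_rot'],s['contact_force'],s['opening'])"
```

```text
{'p': [0.42006743559214205, -0.00032314258174395705, 0.36], 'yaw': -3.257, 'f': 0.05}
14.5833 [0.42042306 0.00061252 0.35960197] [ 1.79933776e+02  4.86286575e-02 -3.15917072e+00] [-0.47648848  0.07286948 -0.01756642] 0.05011107814596137
```

View pics/w7.png

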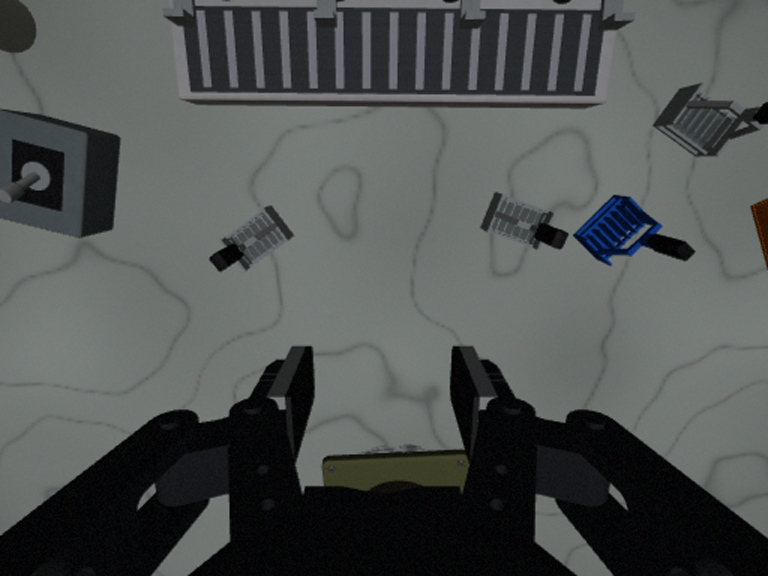

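All four hooks now face front in this view (tips at (180,15), (326,13), (473,13), (620,13)). The baskets look undisturbed. I'll zoom in to get basket yaws.

Run:
```python
import cv2
a=cv2.imread("pics/w7_raw.png")
A=cv2.resize(a[130:185,135:200],None,fx=8,fy=8,interpolation=cv2.INTER_CUBIC)
B=cv2.resize(a[120:170,315:385],None,fx=8,fy=8,interpolation=cv2.INTER_CUBIC)
cv2.imwrite("pics/w7A.png",A);cv2.imwrite("pics/w7B.png",B)
```

```text
(no output)
```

View pics/w7A.png

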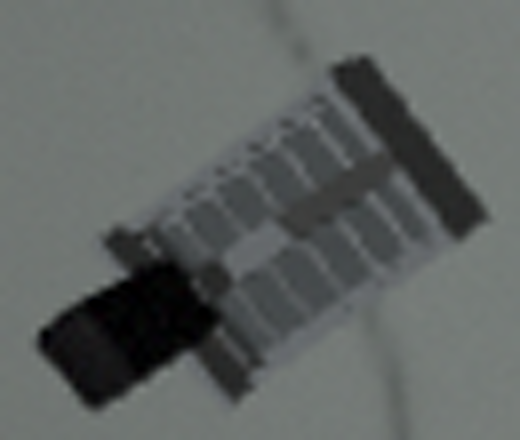

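View pics/w7B.png

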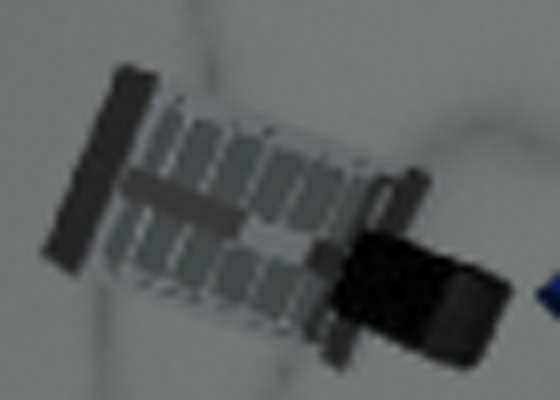

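Run:
```python
from h import *
import pickle
W=pickle.load(open("pics/w7.pkl","rb"))
qa=lambda u,v:(135+u/8-.0,130+v/8); qb=lambda u,v:(315+u/8,120+v/8)
x,y=.022,.032
obA=[(W,(x,-y,.034),qa(335,75)),(W,(-x,-y,.034),qa(455,240)),(W,(x,-y,0),qa(370,57)),(W,(-x,-y,0),qa(490,215)),(W,(x,y,.034),qa(110,235)),(W,(-x,y,.034),qa(235,402)),(W,(0,0,.14),qa(86,348))]
obB=[(W,(x,y,.034),qb(157,80)),(W,(-x,y,.034),qb(78,272)),(W,(x,y,0),qb(118,65)),(W,(-x,y,0),qb(43,255)),(W,(x,-y,.034),qb(430,175)),(W,(-x,-y,.034),qb(340,366)),(W,(0,0,.14),qb(474,320))]
for o,p0 in((obA,(.416,.14,.5)),(obB,(.418,-.155,-.4))):
    p,r=fit(o,p0); print(p,np.rad2deg(p[2])); print(r.round(1).tolist())
```

```text
[0.41714619 0.14234774 0.53451142] 30.625248406892055
[[-0.4, -1.3], [0.9, 0.2], [0.3, -1.0], [0.5, -0.1], [-2.4, 0.3], [-1.4, 0.6], [0.6, 0.7]]
[ 0.41992049 -0.1540127  -0.38016514] -21.78185824144269
[[0.2, -0.8], [-0.4, 0.8], [-0.3, -0.3], [-0.6, -0.1], [1.9, 0.1], [2.0, 1.1], [-0.9, -0.3]]
```

```bash
python3 -c "
from hk import *
plan([(.417,.142,.19,30.6,.06,1),(.417,.142,.101,30.6,.06,2,.025)])"
```

```text
13 rows
[{"travel": [-0.011, -0.142, 0.17], "rotation": [0, 0, -33.9], "fingers": 0.06}, {"travel": [-0.011, -0.142, 0.17], "rotation": [0, 0, -33.9], "fingers": 0.06}, {"travel": [-0.011, -0.142, 0.17], "rotation": [0, 0, -33.9], "fingers": 0.06}, {"travel": [-0.011, -0.142, 0.17], "rotation": [0, 0, -33.9], "fingers": 0.06}, {"travel": [-0.011, -0.142, 0.17], "rotation": [0, 0, -33.9], "fingers": 0.06}, {"travel": [-0.011, -0.142, 0.17], "rotation": [0, 0, -33.9], "fingers": 0.06}, {"travel": [-0.011, -0.142, 0.17], "rotation": [0, 0, -33.9], "fingers": 0.06}, {"travel": [-0.011, -0.142, 0.192], "rotation": [0, 0, -33.9], "fingers": 0.06}, {"travel": [-0.011, -0.142, 0.214], "rotation": [0, 0, -33.9], "fingers": 0.06}, {"travel": [-0.011, -0.142, 0.237], "rotation": [0, 0, -33.9], "fingers": 0.06}, {"travel": [-0.011, -0.142, 0.259], "rotation": [0, 0, -33.9], "fingers": 0.06}, {"travel": [-0.011, -0.142, 0.259], "rotation": [0, 0, -33.9], "fingers": 0.06}, {"travel": [-0.011, -0.142, 0.259], "rotation": [0, 0, -33.9], "fingers": 0.06}]
```

>>> carry_out --steps '[{"travel":[-0.011,-0.142,0.15],"rotation":[0,0,-33.9],"fingers":0.06},{"travel":[-0.011,-0.142,0.15],"rotation":[0,0,-33.9],"fingers":0.06},{"travel":[-0.011,-0.142,0.15],"rotation":[0,0,-33.9],"fingers":0.06},{"travel":[-0.011,-0.142,0.15],"rotation":[0,0,-33.9],"fingers":0.06},{"travel":[-0.011,-0.142,0.17],"rotation":[0,0,-33.9],"fingers":0.06},{"travel":[-0.011,-0.142,0.17],"rotation":[0,0,-33.9],"fingers":0.06},{"travel":[-0.011,-0.142,0.17],"rotation":[0,0,-33.9],"fingers":0.06},{"travel":[-0.011,-0.142,0.17],"rotation":[0,0,-33.9],"fingers":0.06},{"travel":[-0.011,-0.142,0.17],"rotation":[0,0,-33.9],"fingers":0.06}]'

```text
t: 15.33
tcp_pos: [0.4178, 0.1412, 0.1907]
tcp_rot: [179.9, -0.0, 30.5]
contact_force: [0.7, 0.1, 0.3]
opening: 0.0601
```

```bash
python3 -c "
from hk import *
json.dump({'p':[0.42006743559214205, -0.00032314258174395705, 0.36],'yaw':-3.257,'f':.05},open('cmd.json','w'))
setcmd([-0.011,-0.142,0.17],-33.9,.06);print(get())
from snap import *
snap('wrist','w8',None,1.5)
s=robot.sense();print(s['t'],s['tcp_pos'],s['tcp_rot'],s['contact_force'],s['opening'])
plan([(.417,.142,.101,30.6,.06,2,.03),(.417,.142,.101,30.6,.004,5)])"
```

```text
{'p': [0.41715289993203036, 0.14207245244101624, 0.18999999999999995], 'yaw': 30.642999999999997, 'f': 0.06}
15.3833 [0.4179408  0.14118456 0.19111636] [ 1.79923408e+02 -9.69304918e-02  3.05238064e+01] [-0.17580996  0.38588454  0.37999121] 0.05989557601725194
11 rows
[{"travel": [0.0, 0.0, 0.03], "rotation": [0, 0, 0.0], "fingers": 0.06}, {"travel": [0.0, 0.0, 0.059], "rotation": [0, 0, 0.0], "fingers": 0.06}, {"travel": [0.0, 0.0, 0.089], "rotation": [0, 0, 0.0], "fingers": 0.06}, {"travel": [0.0, 0.0, 0.089], "rotation": [0, 0, 0.0], "fingers": 0.06}, {"travel": [0.0, 0.0, 0.089], "rotation": [0, 0, 0.0], "fingers": 0.06}, {"travel": [0.0, 0.0, 0.089], "rotation": [0, 0, 0.0], "fingers": 0.004}, {"travel": [0.0, 0.0, 0.089], "rotation": [0, 0, 0.0], "fingers": 0.004}, {"travel": [0.0, 0.0, 0.089], "rotation": [0, 0, 0.0], "fingers": 0.004}, {"travel": [0.0, 0.0, 0.089], "rotation": [0, 0, 0.0], "fingers": 0.004}, {"travel": [0.0, 0.0, 0.089], "rotation": [0, 0, 0.0], "fingers": 0.004}, {"travel": [0.0, 0.0, 0.089], "rotation": [0, 0, 0.0], "fingers": 0.004}]
```

View pics/w8.png

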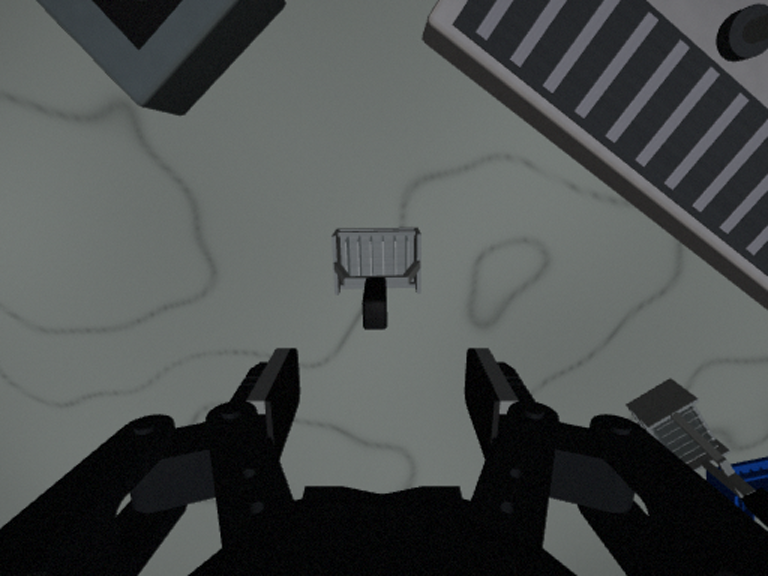

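The grip at (375,305) lines up with the fingers. I'll descend and grip.

>>> carry_out --grip_force 60 --steps '[{"travel":[0.0,0.0,0.03],"rotation":[0,0,0.0],"fingers":0.06},{"travel":[0.0,0.0,0.059],"rotation":[0,0,0.0],"fingers":0.06},{"travel":[0.0,0.0,0.089],"rotation":[0,0,0.0],"fingers":0.06},{"travel":[0.0,0.0,0.089],"rotation":[0,0,0.0],"fingers":0.06},{"travel":[0.0,0.0,0.089],"rotation":[0,0,0.0],"fingers":0.06},{"travel":[0.0,0.0,0.089],"rotation":[0,0,0.0],"fingers":0.004},{"travel":[0.0,0.0,0.089],"rotation":[0,0,0.0],"fingers":0.004},{"travel":[0.0,0.0,0.089],"rotation":[0,0,0.0],"fingers":0.004},{"travel":[0.0,0.0,0.089],"rotation":[0,0,0.0],"fingers":0.004},{"travel":[0.0,0.0,0.089],"rotation":[0,0,0.0],"fingers":0.004},{"travel":[0.0,0.0,0.089],"rotation":[0,0,0.0],"fingers":0.004}]'

```text
t: 16.3
tcp_pos: [0.4172, 0.1425, 0.1021]
tcp_rot: [180.0, -0.1, 30.7]
contact_force: [-1.1, 0.3, 8.7]
opening: 0.0115
```

```bash
cat >> hk.py <<'E'
def front(k,x): 
    q=loc(D,(x,YS[k],0))[0]; return q[0],q[1]
E
python3 -c "
from hk import *
x,y=front(0,-.16); print(get(),x,y,front(0,-.0485))
plan([(.417,.142,.198,30.6,.004,0,.03),(x,y,.198,yaw(0),.004,3,.03)])"
```

```text
{'p': [0.41715289993203036, 0.14207245244101624, 0.10099999999999995], 'yaw': 30.642999999999997, 'f': 0.004} 0.499744511710449 0.1420701678504264 (np.float64(0.6110629696645496), np.float64(0.1357100641782284))
12 rows
[{"travel": [0.0, 0.0, -0.024], "rotation": [0, 0, 0.0], "fingers": 0.004}, {"travel": [0.0, 0.0, -0.049], "rotation": [0, 0, 0.0], "fingers": 0.004}, {"travel": [0.0, 0.0, -0.073], "rotation": [0, 0, 0.0], "fingers": 0.004}, {"travel": [0.0, 0.0, -0.097], "rotation": [0, 0, 0.0], "fingers": 0.004}, {"travel": [0.014, 0.008, -0.097], "rotation": [0, 0, 6.8], "fingers": 0.004}, {"travel": [0.028, 0.017, -0.097], "rotation": [0, 0, 13.6], "fingers": 0.004}, {"travel": [0.043, 0.025, -0.097], "rotation": [0, 0, 20.4], "fingers": 0.004}, {"travel": [0.057, 0.034, -0.097], "rotation": [0, 0, 27.1], "fingers": 0.004}, {"travel": [0.071, 0.042, -0.097], "rotation": [0, 0, 33.9], "fingers": 0.004}, {"travel": [0.071, 0.042, -0.097], "rotation": [0, 0, 33.9], "fingers": 0.004}, {"travel": [0.071, 0.042, -0.097], "rotation": [0, 0, 33.9], "fingers": 0.004}, {"travel": [0.071, 0.042, -0.097], "rotation": [0, 0, 33.9], "fingers": 0.004}]
```

>>> carry_out --steps '[{"travel":[0.0,0.0,-0.024],"rotation":[0,0,0.0],"fingers":0.004},{"travel":[0.0,0.0,-0.049],"rotation":[0,0,0.0],"fingers":0.004},{"travel":[0.0,0.0,-0.073],"rotation":[0,0,0.0],"fingers":0.004},{"travel":[0.0,0.0,-0.097],"rotation":[0,0,0.0],"fingers":0.004},{"travel":[0.014,0.008,-0.097],"rotation":[0,0,6.8],"fingers":0.004},{"travel":[0.028,0.017,-0.097],"rotation":[0,0,13.6],"fingers":0.004},{"travel":[0.043,0.025,-0.097],"rotation":[0,0,20.4],"fingers":0.004},{"travel":[0.057,0.034,-0.097],"rotation":[0,0,27.1],"fingers":0.004},{"travel":[0.071,0.042,-0.097],"rotation":[0,0,33.9],"fingers":0.004},{"travel":[0.071,0.042,-0.097],"rotation":[0,0,33.9],"fingers":0.004},{"travel":[0.071,0.042,-0.097],"rotation":[0,0,33.9],"fingers":0.004},{"travel":[0.071,0.042,-0.097],"rotation":[0,0,33.9],"fingers":0.004}]'

```text
t: 17.3
tcp_pos: [0.4978, 0.1421, 0.1979]
tcp_rot: [180.0, 0.1, -3.1]
contact_force: [-0.3, 0.2, -2.3]
opening: 0.0114
```

```bash
python3 -c "
from snap import *
snap('wrist','w9',None,1.5)
snap('scene','s9',(150,350,90,290),3)
s=robot.sense();print(s['t'],s['tcp_pos'],s['tcp_rot'],s['contact_force'],s['opening'])
from hk import *
x,y=front(0,-.0485); print(get(),x,y)
plan([(x,y,.198,yaw(0),.004,3,.02)])"
```

```text
17.4 [0.49792721 0.14214871 0.19816695] [-1.79984124e+02  1.03081802e-01 -3.19083732e+00] [-0.29001861  0.40602216 -1.52254155] 0.011419765805317431
{'p': [0.4996453070024053, 0.1421251376909372, 0.19799999999999995], 'yaw': -3.2570000000000014, 'f': 0.004} 0.6110629696645496 0.1357100641782284
9 rows
[{"travel": [0.019, 0.0, 0.0], "rotation": [0, 0, 0.0], "fingers": 0.004}, {"travel": [0.037, 0.0, 0.0], "rotation": [0, 0, 0.0], "fingers": 0.004}, {"travel": [0.056, 0.0, 0.0], "rotation": [0, 0, 0.0], "fingers": 0.004}, {"travel": [0.074, 0.0, 0.0], "rotation": [0, 0, 0.0], "fingers": 0.004}, {"travel": [0.093, 0.0, 0.0], "rotation": [0, 0, 0.0], "fingers": 0.004}, {"travel": [0.112, 0.0, 0.0], "rotation": [0, 0, 0.0], "fingers": 0.004}, {"travel": [0.112, 0.0, 0.0], "rotation": [0, 0, 0.0], "fingers": 0.004}, {"travel": [0.112, 0.0, 0.0], "rotation": [0, 0, 0.0], "fingers": 0.004}, {"travel": [0.112, 0.0, 0.0], "rotation": [0, 0, 0.0], "fingers": 0.004}]
```

View pics/w9.png

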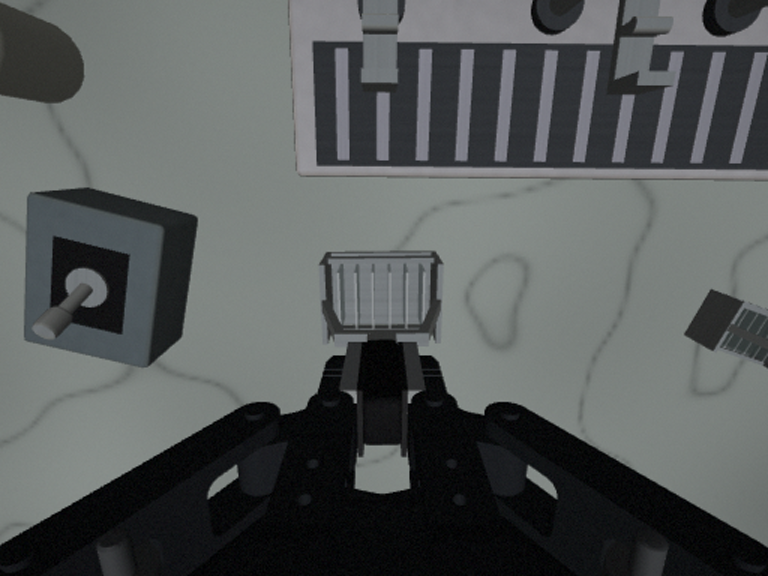

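View pics/s9.png

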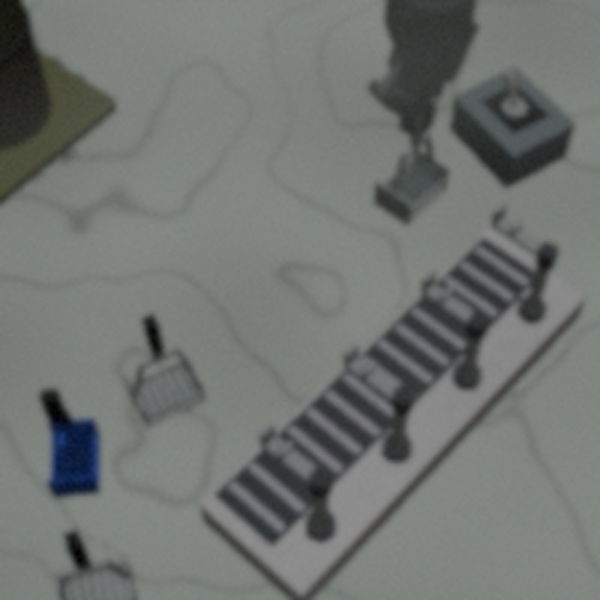

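The basket is held level and centred, and hook 0's tip at (380,75) is straight ahead. I'll thread it on.

>>> carry_out --steps '[{"travel":[0.019,0.0,0.0],"rotation":[0,0,0.0],"fingers":0.004},{"travel":[0.037,0.0,0.0],"rotation":[0,0,0.0],"fingers":0.004},{"travel":[0.056,0.0,0.0],"rotation":[0,0,0.0],"fingers":0.004},{"travel":[0.074,0.0,0.0],"rotation":[0,0,0.0],"fingers":0.004},{"travel":[0.093,0.0,0.0],"rotation":[0,0,0.0],"fingers":0.004},{"travel":[0.112,0.0,0.0],"rotation":[0,0,0.0],"fingers":0.004},{"travel":[0.112,0.0,0.0],"rotation":[0,0,0.0],"fingers":0.004},{"travel":[0.112,0.0,0.0],"rotation":[0,0,0.0],"fingers":0.004},{"travel":[0.112,0.0,0.0],"rotation":[0,0,0.0],"fingers":0.004}]'

```text
t: 18.15
tcp_pos: [0.6097, 0.1357, 0.198]
tcp_rot: [-180.0, 0.1, -3.3]
contact_force: [-0.1, 0.3, -1.8]
opening: 0.011
```

```bash
python3 -c "
from snap import *
snap('wrist','w10',None,1.5)
snap('top','t10',(160,320,110,210),5)
s=robot.sense();print(s['t'],s['tcp_pos'],s['tcp_rot'],s['contact_force'],s['opening'])
from hk import *
x,y=front(0,-.0485); print(get(),x,y)"
```

```text
18.25 [0.60976494 0.13598838 0.19817764] [-1.79976454e+02  9.61893201e-02 -3.25183234e+00] [-0.86966556  0.40138334 -2.07058362] 0.011189979065223205
{'p': [0.6114643975212732, 0.13576188415731016, 0.19799999999999995], 'yaw': -3.2570000000000014, 'f': 0.004} 0.6110629696645496 0.1357100641782284
```

View pics/w10.png

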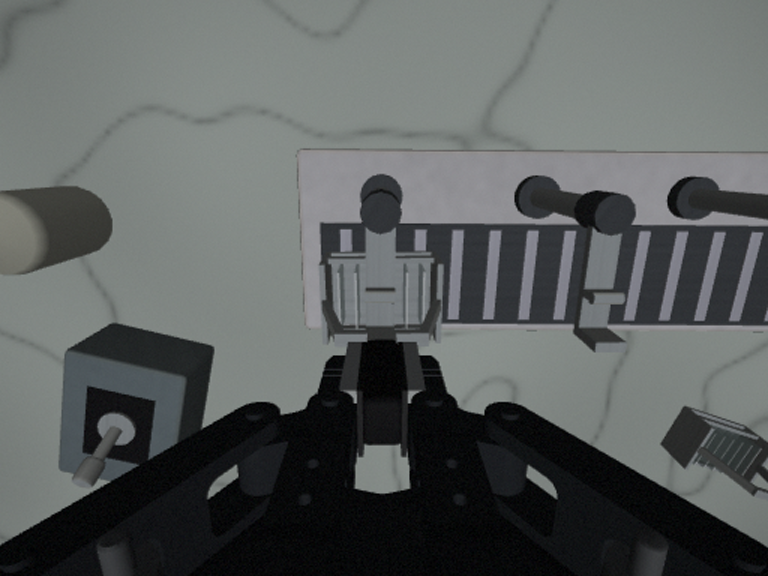

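View pics/t10.png

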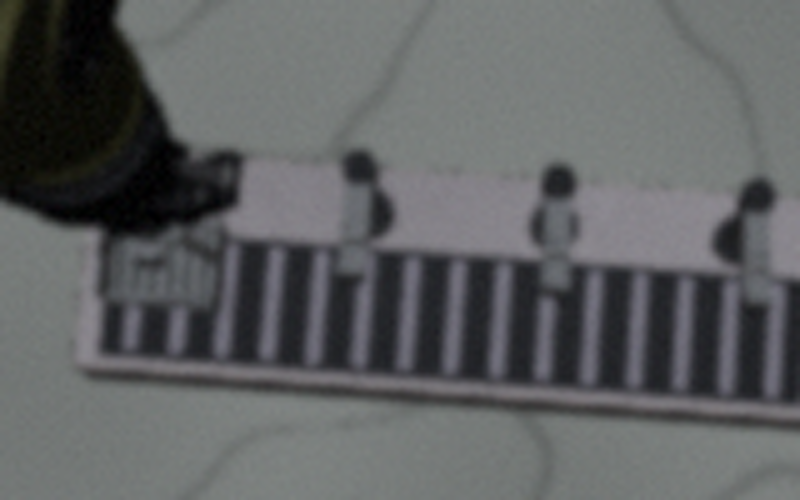

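```bash
python3 -c "
from h import *;import pickle
from hk import D,YS
W=pickle.load(open('pics/w10.pkl','rb'))
def L(q,z):
    b=back(W,(q[0]/1.5,q[1]/1.5),z); d=b-np.array([D[0],D[1],0]); d[2]=0
    return Rot.from_euler('z',-D[2]).apply(d).round(4)
print('ridge0',L((380,290),.156),L((380,287),.156))
print('ridge1 top',L((604,292),.156),L((603,303),.156),'tip1 top',L((606,345),.163), 'tip1 base',L((590,328),.145))
print('caps',L((381,210),.15),L((607,212),.15))
print('collars',L((382,192),.047),L((538,196),.047),L((692,197),.047))
print('bar?',L((340,336),.177))
"
python3 - <<'E'
import cv2
a=cv2.imread("pics/w10_raw.png")
cv2.imwrite("pics/w10a.png",cv2.resize(a[110:300,200:310],None,fx=4,fy=3,interpolation=cv2.INTER_CUBIC))
cv2.imwrite("pics/w10b.png",cv2.resize(a[110:250,370:440],None,fx=6,fy=4,interpolation=cv2.INTER_CUBIC))
E
```

```text
ridge0 [-0.0335  0.158   0.    ] [-0.0321  0.158   0.    ]
ridge1 top [-0.0344  0.0562  0.    ] [-0.0397  0.0559  0.    ] tip1 top [-0.0574  0.0554  0.    ] tip1 base [-0.0565  0.0543  0.    ]
caps [0.0018 0.1575 0.    ] [0.0009 0.0572 0.    ]
collars [0.0025 0.157  0.    ] [-0.0001  0.0512  0.    ] [-0.0007 -0.0534  0.    ]
bar? [-0.047   0.1745  0.    ]
```

View pics/w10a.png

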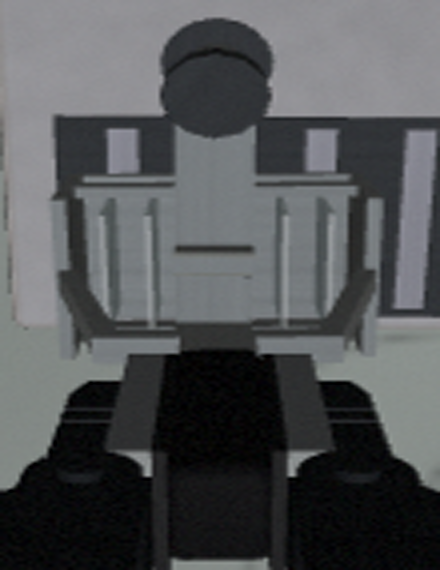

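View pics/w10b.png

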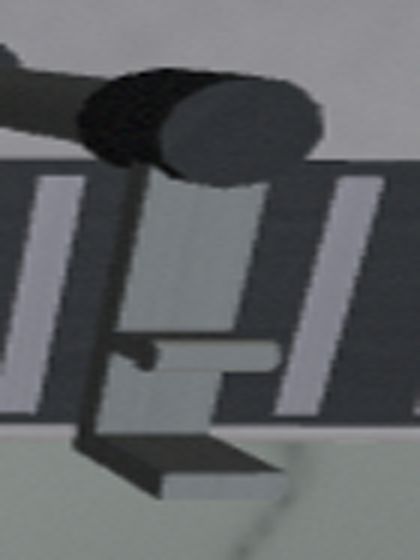

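The bar at (340,336) sits about 48 mm in front of the post, over the trough. I'll lower it and release.

>>> carry_out --steps '[{"travel":[0.0,0.0,0.01],"rotation":[0,0,0.0],"fingers":0.004},{"travel":[0.0,0.0,0.02],"rotation":[0,0,0.0],"fingers":0.004},{"travel":[0.0,0.0,0.026],"rotation":[0,0,0.0],"fingers":0.004},{"travel":[0.0,0.0,0.027],"rotation":[0,0,0.0],"fingers":0.004},{"travel":[0.0,0.0,0.027],"rotation":[0,0,0.0],"fingers":0.004},{"travel":[0.0,0.0,0.027],"rotation":[0,0,0.0],"fingers":0.004}]'

```text
t: 18.75
tcp_pos: [0.6101, 0.1361, 0.1718]
tcp_rot: [-179.9, 0.1, -3.3]
contact_force: [-4.4, 0.7, 9.0]
opening: 0.0112
```

```bash
python3 -c "
from hk import *
setcmd([0,0,.027],0,.004);print(get())
from snap import *
snap('wrist','w11',None,1.5)
s=robot.sense();print(s['t'],s['tcp_pos'],s['tcp_rot'],s['contact_force'],s['opening'])"
```

```text
{'p': [0.6114643975212732, 0.13576188415731016, 0.17099999999999996], 'yaw': -3.2570000000000014, 'f': 0.004}
18.8 [0.61007076 0.13609045 0.1717994 ] [-1.79932311e+02  1.18811020e-01 -3.25672981e+00] [-3.78767279  0.63055125  9.82305333] 0.010812144835094803
```

View pics/w11.png

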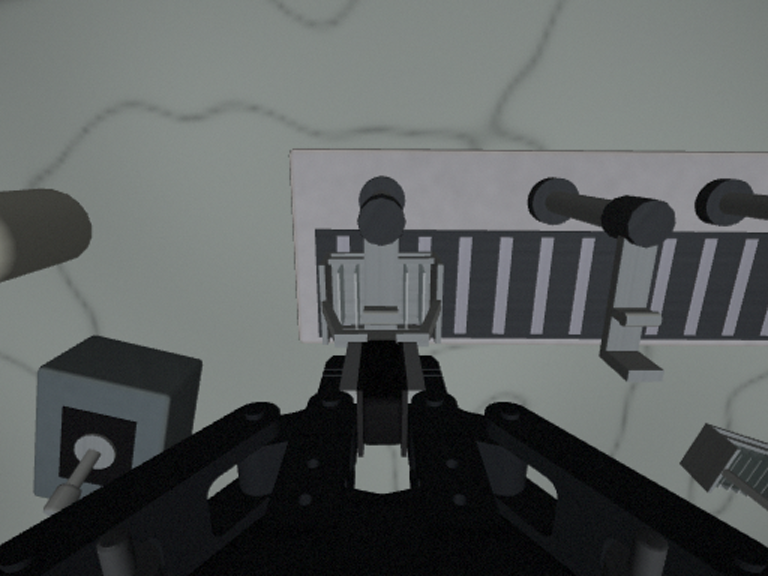

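Seating contact came at the expected height (about 10 N). I'll release, rise and go on to basket B.

```bash
python3 -c "
from hk import *
x,y,z=get()['p']
plan([(x,y,z,-3.257,.04,3),(x,y,.26,-3.257,.04,1),(.44,-.06,.30,-3.257,.06,2)])"
```

```text
17 rows
[{"travel": [0.0, 0.0, 0.0], "rotation": [0, 0, 0.0], "fingers": 0.04}, {"travel": [0.0, 0.0, 0.0], "rotation": [0, 0, 0.0], "fingers": 0.04}, {"travel": [0.0, 0.0, 0.0], "rotation": [0, 0, 0.0], "fingers": 0.04}, {"travel": [0.0, 0.0, 0.0], "rotation": [0, 0, 0.0], "fingers": 0.04}, {"travel": [0.0, 0.0, -0.089], "rotation": [0, 0, 0.0], "fingers": 0.04}, {"travel": [0.0, 0.0, -0.089], "rotation": [0, 0, 0.0], "fingers": 0.04}, {"travel": [0.0, 0.0, -0.089], "rotation": [0, 0, 0.0], "fingers": 0.04}, {"travel": [0.0, 0.0, -0.089], "rotation": [0, 0, 0.0], "fingers": 0.04}, {"travel": [-0.16, 0.205, -0.129], "rotation": [0, 0, 0.0], "fingers": 0.06}, {"travel": [-0.16, 0.205, -0.129], "rotation": [0, 0, 0.0], "fingers": 0.06}, {"travel": [-0.16, 0.205, -0.129], "rotation": [0, 0, 0.0], "fingers": 0.06}, {"travel": [-0.16, 0.205, -0.129], "rotation": [0, 0, 0.0], "fingers": 0.06}, {"travel": [-0.16, 0.205, -0.129], "rotation": [0, 0, 0.0], "fingers": 0.06}, {"travel": [-0.16, 0.205, -0.129], "rotation": [0, 0, 0.0], "fingers": 0.06}, {"travel": [-0.16, 0.205, -0.129], "rotation": [0, 0, 0.0], "fingers": 0.06}, {"travel": [-0.16, 0.205, -0.129], "rotation": [0, 0, 0.0], "fingers": 0.06}, {"travel": [-0.16, 0.205, -0.129], "rotation": [0, 0, 0.0], "fingers": 0.06}]
```

>>> carry_out --steps '[{"travel":[0.0,0.0,0.0],"rotation":[0,0,0.0],"fingers":0.04},{"travel":[0.0,0.0,0.0],"rotation":[0,0,0.0],"fingers":0.04},{"travel":[0.0,0.0,0.0],"rotation":[0,0,0.0],"fingers":0.04},{"travel":[0.0,0.0,0.0],"rotation":[0,0,0.0],"fingers":0.04},{"travel":[0.0,0.0,-0.02],"rotation":[0,0,0.0],"fingers":0.04},{"travel":[0.0,0.0,-0.089],"rotation":[0,0,0.0],"fingers":0.04},{"travel":[0.0,0.0,-0.089],"rotation":[0,0,0.0],"fingers":0.04},{"travel":[0.0,0.0,-0.089],"rotation":[0,0,0.0],"fingers":0.04},{"travel":[-0.16,0.205,-0.129],"rotation":[0,0,0.0],"fingers":0.06},{"travel":[-0.16,0.205,-0.129],"rotation":[0,0,0.0],"fingers":0.06},{"travel":[-0.16,0.205,-0.129],"rotation":[0,0,0.0],"fingers":0.06},{"travel":[-0.16,0.205,-0.129],"rotation":[0,0,0.0],"fingers":0.06},{"travel":[-0.16,0.205,-0.129],"rotation":[0,0,0.0],"fingers":0.06},{"travel":[-0.16,0.205,-0.129],"rotation":[0,0,0.0],"fingers":0.06},{"travel":[-0.16,0.205,-0.129],"rotation":[0,0,0.0],"fingers":0.06},{"travel":[-0.16,0.205,-0.129],"rotation":[0,0,0.0],"fingers":0.06},{"travel":[-0.16,0.205,-0.129],"rotation":[0,0,0.0],"fingers":0.06}]'

```text
t: 20.22
tcp_pos: [0.4399, -0.0598, 0.3003]
tcp_rot: [-180.0, -0.0, -3.3]
contact_force: [0.2, 0.3, -0.2]
opening: 0.0599
```

```bash
python3 -c "
from snap import *
snap('wrist','w12',None,1.5)
s=robot.sense();print(s['t'],s['tcp_pos'],s['tcp_rot'],s['contact_force'],s['opening'])"
```

```text
20.2667 [ 0.44060458 -0.05894067  0.30006964] [-1.79973231e+02 -3.49143627e-02 -3.19927491e+00] [-0.19450324  0.11044486  0.6082377 ] 0.059925807214180074
```

View pics/w12.png

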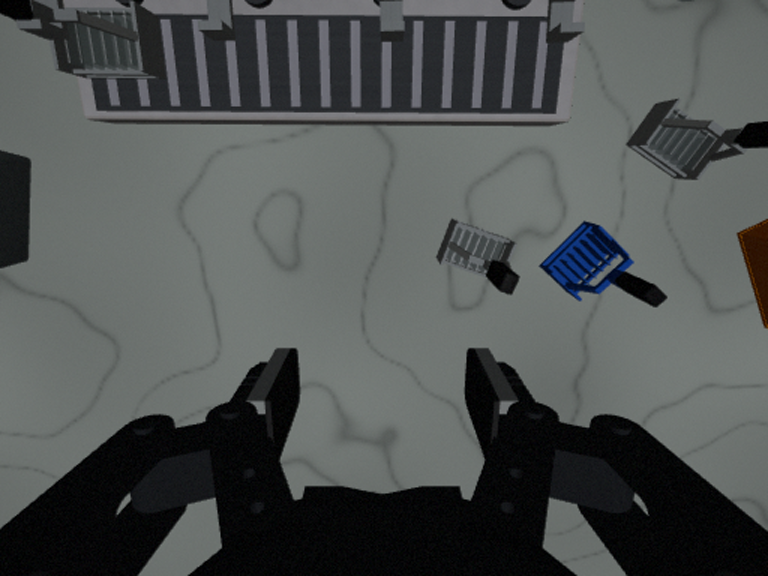

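Basket A hangs at (100,40). B's grip is at (505,278). I'll check whether B has moved.

```bash
python3 -c "
from h import *;import pickle
W=pickle.load(open('pics/w12.pkl','rb'))
print(P(W,loc((.42,-.154,-.38),[(0,0,.14),(0,0,.096),(.022,.032,.034),(-.022,.032,.034),(.022,-.032,.034)]))*1.5)
print(back('top',(336,242),.06))
from hk import *
plan([(.42,-.154,.20,-21.8,.045,1),(.42,-.154,.101,-21.8,.045,1,.03),(.42,-.154,.101,-21.8,.004,5)])"
```

```text
[[509.52293615 283.8207422 ]
 [494.38239655 269.45262849]
 [456.03741757 222.56214035]
 [439.88759801 264.80359129]
 [517.21040883 243.35554606]]
[ 0.39986586 -0.25771846  0.06      ]
16 rows
[{"travel": [-0.015, 0.095, 0.1], "rotation": [0, 0, 18.5], "fingers": 0.045}, {"travel": [-0.015, 0.095, 0.1], "rotation": [0, 0, 18.5], "fingers": 0.045}, {"travel": [-0.015, 0.095, 0.1], "rotation": [0, 0, 18.5], "fingers": 0.045}, {"travel": [-0.015, 0.095, 0.1], "rotation": [0, 0, 18.5], "fingers": 0.045}, {"travel": [-0.015, 0.095, 0.1], "rotation": [0, 0, 18.5], "fingers": 0.045}, {"travel": [-0.015, 0.095, 0.125], "rotation": [0, 0, 18.5], "fingers": 0.045}, {"travel": [-0.015, 0.095, 0.149], "rotation": [0, 0, 18.5], "fingers": 0.045}, {"travel": [-0.015, 0.095, 0.174], "rotation": [0, 0, 18.5], "fingers": 0.045}, {"travel": [-0.015, 0.095, 0.199], "rotation": [0, 0, 18.5], "fingers": 0.045}, {"travel": [-0.015, 0.095, 0.199], "rotation": [0, 0, 18.5], "fingers": 0.045}, {"travel": [-0.015, 0.095, 0.199], "rotation": [0, 0, 18.5], "fingers": 0.004}, {"travel": [-0.015, 0.095, 0.199], "rotation": [0, 0, 18.5], "fingers": 0.004}, {"travel": [-0.015, 0.095, 0.199], "rotation": [0, 0, 18.5], "fingers": 0.004}, {"travel": [-0.015, 0.095, 0.199], "rotation": [0, 0, 18.5], "fingers": 0.004}, {"travel": [-0.015, 0.095, 0.199], "rotation": [0, 0, 18.5], "fingers": 0.004}, {"travel": [-0.015, 0.095, 0.199], "rotation": [0, 0, 18.5], "fingers": 0.004}]
```

>>> carry_out --steps '[{"travel":[-0.015,0.095,0.1],"rotation":[0,0,18.5],"fingers":0.045},{"travel":[-0.015,0.095,0.1],"rotation":[0,0,18.5],"fingers":0.045},{"travel":[-0.015,0.095,0.1],"rotation":[0,0,18.5],"fingers":0.045},{"travel":[-0.015,0.095,0.1],"rotation":[0,0,18.5],"fingers":0.045},{"travel":[-0.015,0.095,0.1],"rotation":[0,0,18.5],"fingers":0.045},{"travel":[-0.015,0.095,0.125],"rotation":[0,0,18.5],"fingers":0.045},{"travel":[-0.015,0.095,0.149],"rotation":[0,0,18.5],"fingers":0.045},{"travel":[-0.015,0.095,0.174],"rotation":[0,0,18.5],"fingers":0.045},{"travel":[-0.015,0.095,0.199],"rotation":[0,0,18.5],"fingers":0.045},{"travel":[-0.015,0.095,0.199],"rotation":[0,0,18.5],"fingers":0.045},{"travel":[-0.015,0.095,0.199],"rotation":[0,0,18.5],"fingers":0.004},{"travel":[-0.015,0.095,0.199],"rotation":[0,0,18.5],"fingers":0.004},{"travel":[-0.015,0.095,0.199],"rotation":[0,0,18.5],"fingers":0.004},{"travel":[-0.015,0.095,0.199],"rotation":[0,0,18.5],"fingers":0.004},{"travel":[-0.015,0.095,0.199],"rotation":[0,0,18.5],"fingers":0.004},{"travel":[-0.015,0.095,0.199],"rotation":[0,0,18.5],"fingers":0.004}]'

```text
t: 21.6
tcp_pos: [0.4207, -0.154, 0.1027]
tcp_rot: [-180.0, -0.2, -21.7]
contact_force: [0.9, 1.4, 7.1]
opening: 0.011
```

```bash
python3 -c "
from snap import *
s=robot.sense();print(s['t'],s['tcp_pos'],s['tcp_rot'],s['contact_force'],s['opening'])
from hk import *
x,y=front(2,-.16); print(get(),x,y)
plan([(.42,-.154,.198,-21.8,.004,0,.03),(x,y,.198,yaw(0),.004,3,.03)])"
```

```text
21.6 [ 0.42068832 -0.1539597   0.10265586] [-179.96936586   -0.19237666  -21.73827084] [0.93154943 1.4309958  7.10751955] 0.011040254056607107
{'p': [0.41970263947761244, -0.15381095322907956, 0.10099999999999998], 'yaw': -21.757, 'f': 0.004} 0.4877658411170716 -0.06758791439496512
11 rows
[{"travel": [0.0, 0.0, -0.024], "rotation": [0, 0, 0.0], "fingers": 0.004}, {"travel": [0.0, 0.0, -0.049], "rotation": [0, 0, 0.0], "fingers": 0.004}, {"travel": [0.0, 0.0, -0.073], "rotation": [0, 0, 0.0], "fingers": 0.004}, {"travel": [0.0, 0.0, -0.097], "rotation": [0, 0, 0.0], "fingers": 0.004}, {"travel": [0.008, -0.026, -0.097], "rotation": [0, 0, -4.6], "fingers": 0.004}, {"travel": [0.016, -0.053, -0.097], "rotation": [0, 0, -9.2], "fingers": 0.004}, {"travel": [0.024, -0.079, -0.097], "rotation": [0, 0, -13.9], "fingers": 0.004}, {"travel": [0.031, -0.105, -0.097], "rotation": [0, 0, -18.5], "fingers": 0.004}, {"travel": [0.031, -0.105, -0.097], "rotation": [0, 0, -18.5], "fingers": 0.004}, {"travel": [0.031, -0.105, -0.097], "rotation": [0, 0, -18.5], "fingers": 0.004}, {"travel": [0.031, -0.105, -0.097], "rotation": [0, 0, -18.5], "fingers": 0.004}]
```

>>> carry_out --steps '[{"travel":[0.0,0.0,-0.024],"rotation":[0,0,0.0],"fingers":0.004},{"travel":[0.0,0.0,-0.049],"rotation":[0,0,0.0],"fingers":0.004},{"travel":[0.0,0.0,-0.073],"rotation":[0,0,0.0],"fingers":0.004},{"travel":[0.0,0.0,-0.097],"rotation":[0,0,0.0],"fingers":0.004},{"travel":[0.008,-0.026,-0.097],"rotation":[0,0,-4.6],"fingers":0.004},{"travel":[0.016,-0.053,-0.097],"rotation":[0,0,-9.2],"fingers":0.004},{"travel":[0.024,-0.079,-0.097],"rotation":[0,0,-13.9],"fingers":0.004},{"travel":[0.031,-0.105,-0.097],"rotation":[0,0,-18.5],"fingers":0.004},{"travel":[0.031,-0.105,-0.097],"rotation":[0,0,-18.5],"fingers":0.004},{"travel":[0.031,-0.105,-0.097],"rotation":[0,0,-18.5],"fingers":0.004},{"travel":[0.031,-0.105,-0.097],"rotation":[0,0,-18.5],"fingers":0.004}]'

```text
t: 22.52
tcp_pos: [0.4864, -0.0681, 0.1986]
tcp_rot: [180.0, 0.0, -3.3]
contact_force: [-0.1, 0.1, -2.4]
opening: 0.0114
```

```bash
python3 -c "
from snap import *
snap('wrist','w13',None,1.5)
s=robot.sense();print(s['t'],s['tcp_pos'],s['tcp_rot'],s['contact_force'],s['opening'])
from hk import *
x,y=front(2,-.0485); print(get(),x,y)
plan([(x,y,.198,yaw(0),.004,3,.02)])"
```

```text
22.5667 [ 0.48620641 -0.06869045  0.19861775] [ 1.79959598e+02  2.13674055e-02 -3.38007096e+00] [ 0.03174707 -0.69975726 -1.35522835] 0.01132289039474017
{'p': [0.4874147775406513, -0.0677815026965325, 0.19799999999999995], 'yaw': -3.2570000000000014, 'f': 0.004} 0.5990842990711723 -0.0739480180671631
9 rows
[{"travel": [0.019, 0.0, 0.0], "rotation": [0, 0, 0.0], "fingers": 0.004}, {"travel": [0.037, 0.0, 0.0], "rotation": [0, 0, 0.0], "fingers": 0.004}, {"travel": [0.056, 0.0, 0.0], "rotation": [0, 0, 0.0], "fingers": 0.004}, {"travel": [0.075, 0.0, 0.0], "rotation": [0, 0, 0.0], "fingers": 0.004}, {"travel": [0.093, 0.0, 0.0], "rotation": [0, 0, 0.0], "fingers": 0.004}, {"travel": [0.112, 0.0, 0.0], "rotation": [0, 0, 0.0], "fingers": 0.004}, {"travel": [0.112, 0.0, 0.0], "rotation": [0, 0, 0.0], "fingers": 0.004}, {"travel": [0.112, 0.0, 0.0], "rotation": [0, 0, 0.0], "fingers": 0.004}, {"travel": [0.112, 0.0, 0.0], "rotation": [0, 0, 0.0], "fingers": 0.004}]
```

View pics/w13.png

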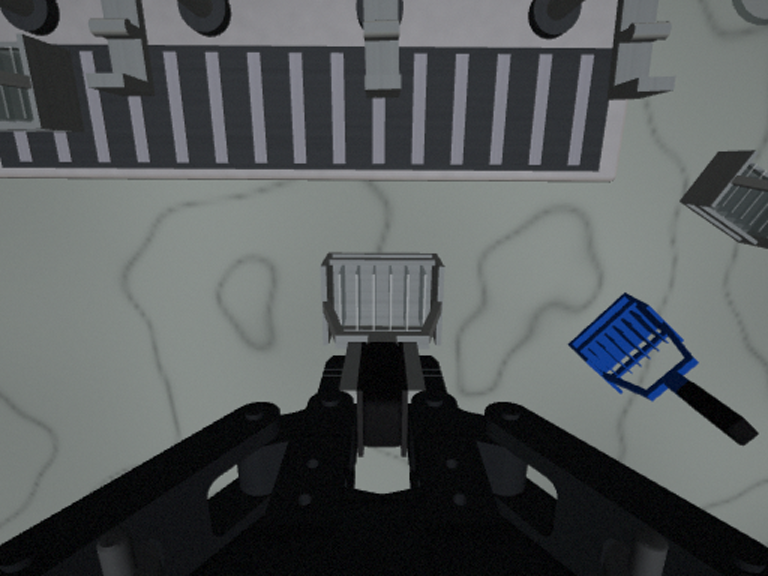

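B is held square, with hook 2 ahead at (382,80). I'll thread it on.

>>> carry_out --steps '[{"travel":[0.019,0.0,0.0],"rotation":[0,0,0.0],"fingers":0.004},{"travel":[0.037,0.0,0.0],"rotation":[0,0,0.0],"fingers":0.004},{"travel":[0.056,0.0,0.0],"rotation":[0,0,0.0],"fingers":0.004},{"travel":[0.075,0.0,0.0],"rotation":[0,0,0.0],"fingers":0.004},{"travel":[0.093,0.0,0.0],"rotation":[0,0,0.0],"fingers":0.004},{"travel":[0.112,0.0,0.0],"rotation":[0,0,0.0],"fingers":0.004},{"travel":[0.112,0.0,0.0],"rotation":[0,0,0.0],"fingers":0.004},{"travel":[0.112,0.0,0.0],"rotation":[0,0,0.0],"fingers":0.004},{"travel":[0.112,0.0,0.0],"rotation":[0,0,0.0],"fingers":0.004}]'

```text
t: 23.32
tcp_pos: [0.5973, -0.0752, 0.1981]
tcp_rot: [180.0, 0.1, -3.4]
contact_force: [-0.0, -0.1, -1.9]
opening: 0.0114
```

```bash
python3 -c "
from snap import *
snap('wrist','w14',None,1.5)
s=robot.sense();print(s['t'],s['tcp_pos'],s['tcp_rot'],s['contact_force'],s['opening'])"
```

```text
23.3667 [ 0.5973137  -0.07497034  0.1982265 ] [ 1.79993808e+02  9.70789344e-02 -3.38388745e+00] [ 0.36896682  0.34902021 -2.19202644] 0.011400882682300521
```

View pics/w14.png

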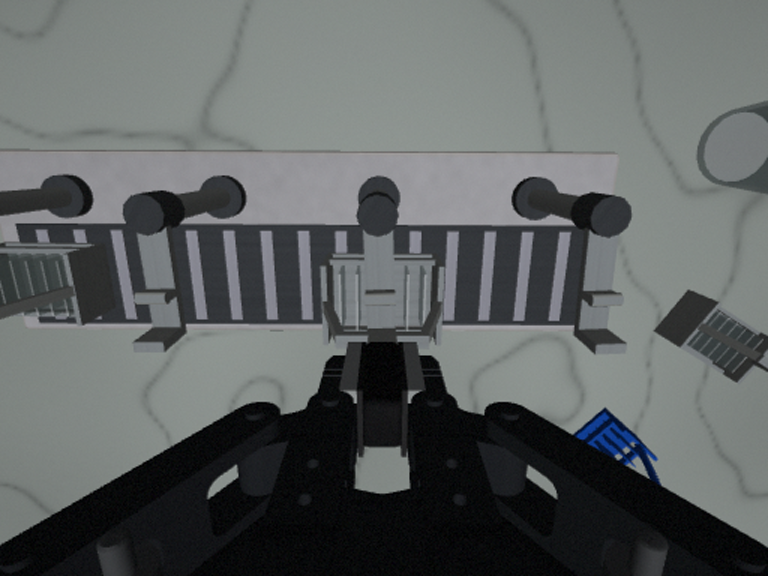

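>>> carry_out --steps '[{"travel":[0.0,0.0,0.01],"rotation":[0,0,0.0],"fingers":0.004},{"travel":[0.0,0.0,0.02],"rotation":[0,0,0.0],"fingers":0.004},{"travel":[0.0,0.0,0.026],"rotation":[0,0,0.0],"fingers":0.004},{"travel":[0.0,0.0,0.027],"rotation":[0,0,0.0],"fingers":0.004},{"travel":[0.0,0.0,0.027],"rotation":[0,0,0.0],"fingers":0.004},{"travel":[0.0,0.0,0.027],"rotation":[0,0,0.0],"fingers":0.004}]'

```text
t: 23.87
tcp_pos: [0.5978, -0.0742, 0.1722]
tcp_rot: [-179.9, 0.1, -3.3]
contact_force: [-3.6, 1.1, 12.4]
opening: 0.0112
```

```bash
python3 -c "
from hk import *
setcmd([0,0,.027],0,.004);print(get())
from snap import *
snap('wrist','w15',None,1.5)
s=robot.sense();print(s['t'],s['tcp_pos'],s['tcp_rot'],s['contact_force'],s['opening'])
x,y,z=get()['p']
plan([(x,y,z,-3.257,.04,3),(x,y,.26,-3.257,.04,1),(.50,-.22,.30,-25,.06,2)],commit=True)"
```

```text
{'p': [0.5992338680595193, -0.07414475623015955, 0.17099999999999996], 'yaw': -3.2570000000000014, 'f': 0.004}
23.9167 [ 0.59785977 -0.07417821  0.17226671] [-1.79932697e+02  6.80866395e-02 -3.28902184e+00] [-4.54384473  1.76063804 12.63417647] 0.011167488879321338
15 rows
[{"travel": [0.0, 0.0, 0.0], "rotation": [0, 0, 0.0], "fingers": 0.04}, {"travel": [0.0, 0.0, 0.0], "rotation": [0, 0, 0.0], "fingers": 0.04}, {"travel": [0.0, 0.0, 0.0], "rotation": [0, 0, 0.0], "fingers": 0.04}, {"travel": [0.0, 0.0, 0.0], "rotation": [0, 0, 0.0], "fingers": 0.04}, {"travel": [0.0, 0.0, -0.089], "rotation": [0, 0, 0.0], "fingers": 0.04}, {"travel": [0.0, 0.0, -0.089], "rotation": [0, 0, 0.0], "fingers": 0.04}, {"travel": [0.0, 0.0, -0.089], "rotation": [0, 0, 0.0], "fingers": 0.04}, {"travel": [0.0, 0.0, -0.089], "rotation": [0, 0, 0.0], "fingers": 0.04}, {"travel": [-0.091, 0.151, -0.129], "rotation": [0, 0, 21.7], "fingers": 0.06}, {"travel": [-0.091, 0.151, -0.129], "rotation": [0, 0, 21.7], "fingers": 0.06}, {"travel": [-0.091, 0.151, -0.129], "rotation": [0, 0, 21.7], "fingers": 0.06}, {"travel": [-0.091, 0.151, -0.129], "rotation": [0, 0, 21.7], "fingers": 0.06}, {"travel": [-0.091, 0.151, -0.129], "rotation": [0, 0, 21.7], "fingers": 0.06}, {"travel": [-0.091, 0.151, -0.129], "rotation": [0, 0, 21.7], "fingers": 0.06}, {"travel": [-0.091, 0.151, -0.129], "rotation": [0, 0, 21.7], "fingers": 0.06}]
```

View pics/w15.png

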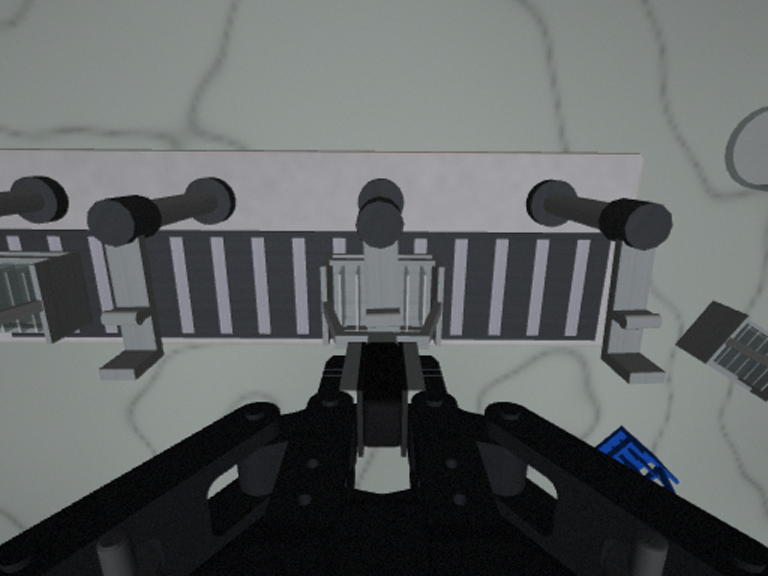

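B is seated on hook 2 at the same height as A, with about 12 N support. I'll release it and go and look at basket C.

>>> carry_out --steps '[{"travel":[0.0,0.0,0.0],"rotation":[0,0,0.0],"fingers":0.04},{"travel":[0.0,0.0,0.0],"rotation":[0,0,0.0],"fingers":0.04},{"travel":[0.0,0.0,0.0],"rotation":[0,0,0.0],"fingers":0.04},{"travel":[0.0,0.0,0.0],"rotation":[0,0,0.0],"fingers":0.04},{"travel":[0.0,0.0,-0.02],"rotation":[0,0,0.0],"fingers":0.04},{"travel":[0.0,0.0,-0.089],"rotation":[0,0,0.0],"fingers":0.04},{"travel":[0.0,0.0,-0.089],"rotation":[0,0,0.0],"fingers":0.04},{"travel":[0.0,0.0,-0.089],"rotation":[0,0,0.0],"fingers":0.04},{"travel":[-0.091,0.151,-0.129],"rotation":[0,0,21.7],"fingers":0.06},{"travel":[-0.091,0.151,-0.129],"rotation":[0,0,21.7],"fingers":0.06},{"travel":[-0.091,0.151,-0.129],"rotation":[0,0,21.7],"fingers":0.06},{"travel":[-0.091,0.151,-0.129],"rotation":[0,0,21.7],"fingers":0.06},{"travel":[-0.091,0.151,-0.129],"rotation":[0,0,21.7],"fingers":0.06},{"travel":[-0.091,0.151,-0.129],"rotation":[0,0,21.7],"fingers":0.06},{"travel":[-0.091,0.151,-0.129],"rotation":[0,0,21.7],"fingers":0.06}]'

```text
t: 25.17
tcp_pos: [0.4992, -0.2201, 0.3001]
tcp_rot: [-180.0, -0.0, -25.1]
contact_force: [1.5, -0.2, -0.1]
opening: 0.0602
```

```bash
python3 -c "
from snap import *
snap('wrist','w16',None,1.5)
s=robot.sense();print(s['t'],s['tcp_pos'],s['tcp_rot'],s['contact_force'],s['opening'])
import pickle
from h import *
W=pickle.load(open('pics/w16.pkl','rb'))
print(P(W,loc((.516,-.346,-.606),[(0,0,.14),(0,0,.096),(.022,.032,.034),(-.022,.032,.034),(.022,-.032,.034)]))*1.5)
"
```

```text
25.2167 [ 0.49998756 -0.21867088  0.29962782] [-1.79928895e+02  4.17854813e-02 -2.49010149e+01] [ 0.651341    1.07150598 -0.75841502] 0.06018245470497277
[[537.1664327  167.74997513]
 [517.45569071 167.05154728]
 [468.53629994 135.36351848]
 [457.96912446 184.41186439]
 [536.73260129 147.80004356]]
```

View pics/w16.png

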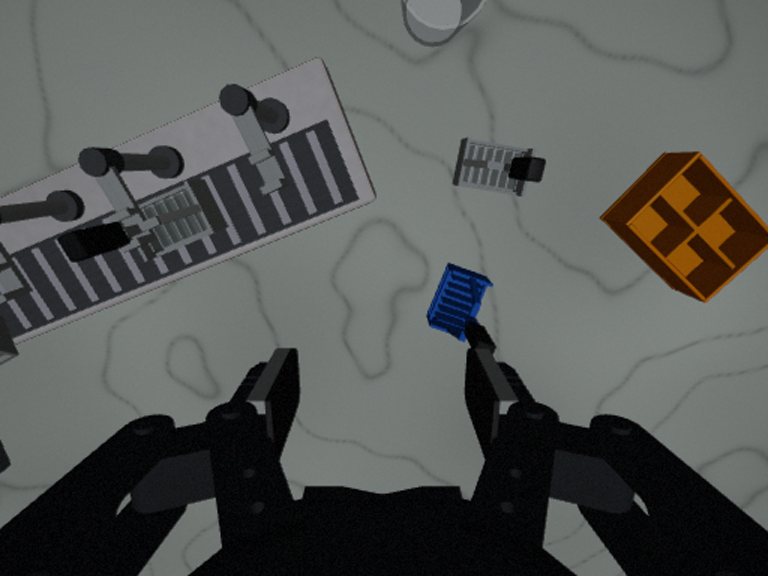

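Basket C is unmoved (predicted grip top (537,168), seen there), and B hangs at (150,225).

```bash
python3 -c "
from hk import *
plan([(.516,-.346,.20,-34.7,.045,1),(.516,-.346,.101,-34.7,.045,1,.03),(.516,-.346,.101,-34.7,.004,5)])"
```

```text
17 rows
[{"travel": [0.068, 0.108, 0.1], "rotation": [0, 0, 9.7], "fingers": 0.045}, {"travel": [0.068, 0.108, 0.1], "rotation": [0, 0, 9.7], "fingers": 0.045}, {"travel": [0.068, 0.108, 0.1], "rotation": [0, 0, 9.7], "fingers": 0.045}, {"travel": [0.068, 0.108, 0.1], "rotation": [0, 0, 9.7], "fingers": 0.045}, {"travel": [0.068, 0.108, 0.1], "rotation": [0, 0, 9.7], "fingers": 0.045}, {"travel": [0.068, 0.108, 0.1], "rotation": [0, 0, 9.7], "fingers": 0.045}, {"travel": [0.068, 0.108, 0.125], "rotation": [0, 0, 9.7], "fingers": 0.045}, {"travel": [0.068, 0.108, 0.149], "rotation": [0, 0, 9.7], "fingers": 0.045}, {"travel": [0.068, 0.108, 0.174], "rotation": [0, 0, 9.7], "fingers": 0.045}, {"travel": [0.068, 0.108, 0.199], "rotation": [0, 0, 9.7], "fingers": 0.045}, {"travel": [0.068, 0.108, 0.199], "rotation": [0, 0, 9.7], "fingers": 0.045}, {"travel": [0.068, 0.108, 0.199], "rotation": [0, 0, 9.7], "fingers": 0.004}, {"travel": [0.068, 0.108, 0.199], "rotation": [0, 0, 9.7], "fingers": 0.004}, {"travel": [0.068, 0.108, 0.199], "rotation": [0, 0, 9.7], "fingers": 0.004}, {"travel": [0.068, 0.108, 0.199], "rotation": [0, 0, 9.7], "fingers": 0.004}, {"travel": [0.068, 0.108, 0.199], "rotation": [0, 0, 9.7], "fingers": 0.004}, {"travel": [0.068, 0.108, 0.199], "rotation": [0, 0, 9.7], "fingers": 0.004}]
```

>>> carry_out --steps '[{"travel":[0.068,0.108,0.1],"rotation":[0,0,9.7],"fingers":0.045},{"travel":[0.068,0.108,0.1],"rotation":[0,0,9.7],"fingers":0.045},{"travel":[0.068,0.108,0.1],"rotation":[0,0,9.7],"fingers":0.045},{"travel":[0.068,0.108,0.1],"rotation":[0,0,9.7],"fingers":0.045},{"travel":[0.068,0.108,0.1],"rotation":[0,0,9.7],"fingers":0.045},{"travel":[0.068,0.108,0.1],"rotation":[0,0,9.7],"fingers":0.045},{"travel":[0.068,0.108,0.125],"rotation":[0,0,9.7],"fingers":0.045},{"travel":[0.068,0.108,0.149],"rotation":[0,0,9.7],"fingers":0.045},{"travel":[0.068,0.108,0.174],"rotation":[0,0,9.7],"fingers":0.045},{"travel":[0.068,0.108,0.199],"rotation":[0,0,9.7],"fingers":0.045},{"travel":[0.068,0.108,0.199],"rotation":[0,0,9.7],"fingers":0.045},{"travel":[0.068,0.108,0.199],"rotation":[0,0,9.7],"fingers":0.004},{"travel":[0.068,0.108,0.199],"rotation":[0,0,9.7],"fingers":0.004},{"travel":[0.068,0.108,0.199],"rotation":[0,0,9.7],"fingers":0.004},{"travel":[0.068,0.108,0.199],"rotation":[0,0,9.7],"fingers":0.004},{"travel":[0.068,0.108,0.199],"rotation":[0,0,9.7],"fingers":0.004},{"travel":[0.068,0.108,0.199],"rotation":[0,0,9.7],"fingers":0.004}]'

```text
t: 26.63
tcp_pos: [0.517, -0.3467, 0.1034]
tcp_rot: [-179.9, -0.2, -34.6]
contact_force: [0.1, 1.9, 7.1]
opening: 0.0111
```

```bash
python3 -c "
from snap import *
s=robot.sense();print(s['t'],s['tcp_pos'],s['tcp_rot'],s['contact_force'],s['opening'])
from hk import *
x,y=front(3,-.16); print(get(),x,y)
plan([(.516,-.346,.198,-34.7,.004,0,.03),(x,y,.198,yaw(0),.004,3,.03)])"
```

```text
26.6333 [ 0.5170296  -0.34670802  0.10344856] [-179.93729988   -0.20728776  -34.62697126] [0.12630616 1.90366071 7.11067779] 0.011092798891353074
{'p': [0.5158830071402529, -0.3463379576519, 0.10099999999999998], 'yaw': -34.657, 'f': 0.004} 0.4817765058203829 -0.17241695551766087
13 rows
[{"travel": [0.0, 0.0, -0.024], "rotation": [0, 0, 0.0], "fingers": 0.004}, {"travel": [0.0, 0.0, -0.049], "rotation": [0, 0, 0.0], "fingers": 0.004}, {"travel": [0.0, 0.0, -0.073], "rotation": [0, 0, 0.0], "fingers": 0.004}, {"travel": [0.0, 0.0, -0.097], "rotation": [0, 0, 0.0], "fingers": 0.004}, {"travel": [-0.021, -0.021, -0.097], "rotation": [0, 0, -5.2], "fingers": 0.004}, {"travel": [-0.042, -0.041, -0.097], "rotation": [0, 0, -10.4], "fingers": 0.004}, {"travel": [-0.064, -0.062, -0.097], "rotation": [0, 0, -15.7], "fingers": 0.004}, {"travel": [-0.085, -0.083, -0.097], "rotation": [0, 0, -20.9], "fingers": 0.004}, {"travel": [-0.106, -0.103, -0.097], "rotation": [0, 0, -26.1], "fingers": 0.004}, {"travel": [-0.127, -0.124, -0.097], "rotation": [0, 0, -31.4], "fingers": 0.004}, {"travel": [-0.127, -0.124, -0.097], "rotation": [0, 0, -31.4], "fingers": 0.004}, {"travel": [-0.127, -0.124, -0.097], "rotation": [0, 0, -31.4], "fingers": 0.004}, {"travel": [-0.127, -0.124, -0.097], "rotation": [0, 0, -31.4], "fingers": 0.004}]
```

>>> carry_out --steps '[{"travel":[0.0,0.0,-0.024],"rotation":[0,0,0.0],"fingers":0.004},{"travel":[0.0,0.0,-0.049],"rotation":[0,0,0.0],"fingers":0.004},{"travel":[0.0,0.0,-0.073],"rotation":[0,0,0.0],"fingers":0.004},{"travel":[0.0,0.0,-0.097],"rotation":[0,0,0.0],"fingers":0.004},{"travel":[-0.021,-0.021,-0.097],"rotation":[0,0,-5.2],"fingers":0.004},{"travel":[-0.042,-0.041,-0.097],"rotation":[0,0,-10.4],"fingers":0.004},{"travel":[-0.064,-0.062,-0.097],"rotation":[0,0,-15.7],"fingers":0.004},{"travel":[-0.085,-0.083,-0.097],"rotation":[0,0,-20.9],"fingers":0.004},{"travel":[-0.106,-0.103,-0.097],"rotation":[0,0,-26.1],"fingers":0.004},{"travel":[-0.127,-0.124,-0.097],"rotation":[0,0,-31.4],"fingers":0.004},{"travel":[-0.127,-0.124,-0.097],"rotation":[0,0,-31.4],"fingers":0.004},{"travel":[-0.127,-0.124,-0.097],"rotation":[0,0,-31.4],"fingers":0.004},{"travel":[-0.127,-0.124,-0.097],"rotation":[0,0,-31.4],"fingers":0.004}]'

```text
t: 27.72
tcp_pos: [0.4819, -0.173, 0.1989]
tcp_rot: [179.9, -0.1, -3.3]
contact_force: [-0.0, -0.7, -1.3]
opening: 0.0112
```

```bash
python3 -c "
from snap import *
snap('wrist','w17',None,1.5)
s=robot.sense();print(s['t'],s['tcp_pos'],s['tcp_rot'],s['contact_force'],s['opening'])
from hk import *
x,y=front(3,-.0485); print(get(),x,y)
plan([(x,y,.198,yaw(0),.004,3,.02)])"
```

```text
27.7667 [ 0.48193145 -0.17364252  0.19889142] [ 1.79904990e+02 -8.70603496e-02 -3.37534996e+00] [ 0.17464535 -0.07422591 -2.8286463 ] 0.010790095031084272
{'p': [0.4819306154466776, -0.17211902900668638, 0.19799999999999995], 'yaw': -3.256999999999998, 'f': 0.004} 0.5930949637744837 -0.17877705918985887
9 rows
[{"travel": [0.019, 0.0, 0.0], "rotation": [0, 0, 0.0], "fingers": 0.004}, {"travel": [0.037, 0.0, 0.0], "rotation": [0, 0, 0.0], "fingers": 0.004}, {"travel": [0.056, 0.0, 0.0], "rotation": [0, 0, 0.0], "fingers": 0.004}, {"travel": [0.074, 0.0, 0.0], "rotation": [0, 0, 0.0], "fingers": 0.004}, {"travel": [0.093, 0.0, 0.0], "rotation": [0, 0, 0.0], "fingers": 0.004}, {"travel": [0.111, 0.0, 0.0], "rotation": [0, 0, 0.0], "fingers": 0.004}, {"travel": [0.111, 0.0, 0.0], "rotation": [0, 0, 0.0], "fingers": 0.004}, {"travel": [0.111, 0.0, 0.0], "rotation": [0, 0, 0.0], "fingers": 0.004}, {"travel": [0.111, 0.0, 0.0], "rotation": [0, 0, 0.0], "fingers": 0.004}]
```

View pics/w17.png

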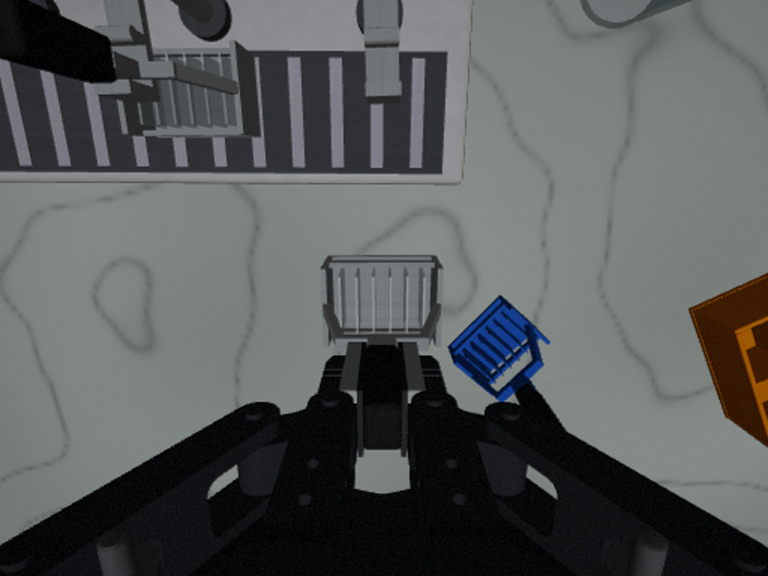

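Basket C is square with hook 3 at (383,90). I'll thread it on.

>>> carry_out --steps '[{"travel":[0.019,0.0,0.0],"rotation":[0,0,0.0],"fingers":0.004},{"travel":[0.037,0.0,0.0],"rotation":[0,0,0.0],"fingers":0.004},{"travel":[0.056,0.0,0.0],"rotation":[0,0,0.0],"fingers":0.004},{"travel":[0.074,0.0,0.0],"rotation":[0,0,0.0],"fingers":0.004},{"travel":[0.093,0.0,0.0],"rotation":[0,0,0.0],"fingers":0.004},{"travel":[0.111,0.0,0.0],"rotation":[0,0,0.0],"fingers":0.004},{"travel":[0.111,0.0,0.0],"rotation":[0,0,0.0],"fingers":0.004},{"travel":[0.111,0.0,0.0],"rotation":[0,0,0.0],"fingers":0.004},{"travel":[0.111,0.0,0.0],"rotation":[0,0,0.0],"fingers":0.004}]'

```text
t: 28.52
tcp_pos: [0.5913, -0.1798, 0.1981]
tcp_rot: [180.0, 0.1, -3.4]
contact_force: [-0.7, -1.2, -2.1]
opening: 0.0116
```

```bash
python3 -c "
from snap import *
snap('wrist','w18',None,1.5)
s=robot.sense();print(s['t'],s['tcp_pos'],s['tcp_rot'],s['contact_force'],s['opening'])"
```

```text
28.5667 [ 0.59118628 -0.17956493  0.19823169] [ 1.79969985e+02  6.74678217e-02 -3.39065136e+00] [ 0.05827668 -0.04889471 -1.24165935] 0.011251470754581983
```

View pics/w18.png

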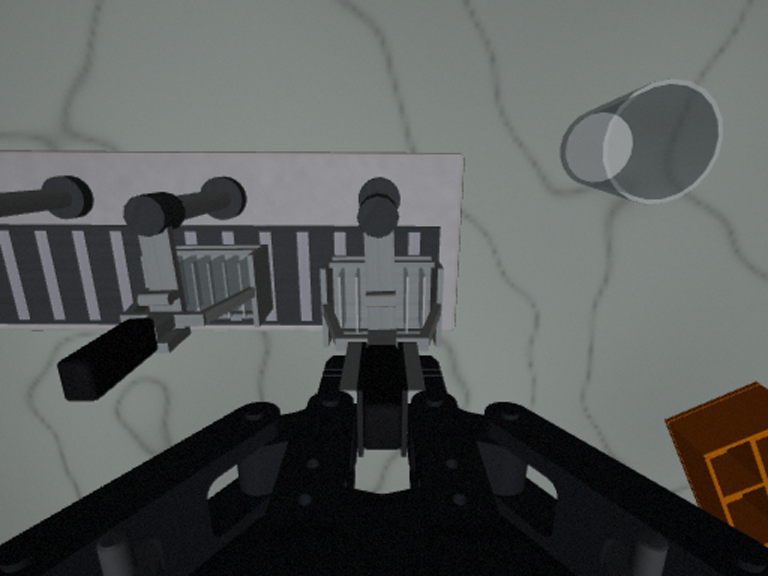

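>>> carry_out --steps '[{"travel":[0.0,0.0,0.01],"rotation":[0,0,0.0],"fingers":0.004},{"travel":[0.0,0.0,0.02],"rotation":[0,0,0.0],"fingers":0.004},{"travel":[0.0,0.0,0.025],"rotation":[0,0,0.0],"fingers":0.004},{"travel":[0.0,0.0,0.026],"rotation":[0,0,0.0],"fingers":0.004},{"travel":[0.0,0.0,0.026],"rotation":[0,0,0.0],"fingers":0.004},{"travel":[0.0,0.0,0.026],"rotation":[0,0,0.0],"fingers":0.004}]'

```text
t: 29.07
tcp_pos: [0.5914, -0.1786, 0.173]
tcp_rot: [-180.0, 0.1, -3.3]
contact_force: [-3.0, 1.1, 9.0]
opening: 0.0113
```

```bash
python3 -c "
from hk import *
setcmd([0,0,.026],0,.004);print(get())
from snap import *
snap('wrist','w19',None,1.5)
s=robot.sense();print(s['t'],s['tcp_pos'],s['tcp_rot'],s['contact_force'],s['opening'])
x,y,z=get()['p']
plan([(x,y,z,-3.257,.04,3),(x,y,.26,-3.257,.04,1),(.44,0,.36,-3.257,.02,2)],commit=True)"
```

```text
{'p': [0.59275132122877, -0.17842546777662033, 0.17199999999999996], 'yaw': -3.256999999999998, 'f': 0.004}
29.1167 [ 0.59135621 -0.1785237   0.172978  ] [-1.79954770e+02  6.83747099e-02 -3.29513492e+00] [-3.48856401  0.45661781  8.76275813] 0.011049314715020195
17 rows
[{"travel": [0.0, 0.0, 0.0], "rotation": [0, 0, 0.0], "fingers": 0.04}, {"travel": [0.0, 0.0, 0.0], "rotation": [0, 0, 0.0], "fingers": 0.04}, {"travel": [0.0, 0.0, 0.0], "rotation": [0, 0, 0.0], "fingers": 0.04}, {"travel": [0.0, 0.0, 0.0], "rotation": [0, 0, 0.0], "fingers": 0.04}, {"travel": [0.0, 0.0, -0.088], "rotation": [0, 0, 0.0], "fingers": 0.04}, {"travel": [0.0, 0.0, -0.088], "rotation": [0, 0, 0.0], "fingers": 0.04}, {"travel": [0.0, 0.0, -0.088], "rotation": [0, 0, 0.0], "fingers": 0.04}, {"travel": [0.0, 0.0, -0.088], "rotation": [0, 0, 0.0], "fingers": 0.04}, {"travel": [-0.163, -0.169, -0.188], "rotation": [0, 0, 0.0], "fingers": 0.02}, {"travel": [-0.163, -0.169, -0.188], "rotation": [0, 0, 0.0], "fingers": 0.02}, {"travel": [-0.163, -0.169, -0.188], "rotation": [0, 0, 0.0], "fingers": 0.02}, {"travel": [-0.163, -0.169, -0.188], "rotation": [0, 0, 0.0], "fingers": 0.02}, {"travel": [-0.163, -0.169, -0.188], "rotation": [0, 0, 0.0], "fingers": 0.02}, {"travel": [-0.163, -0.169, -0.188], "rotation": [0, 0, 0.0], "fingers": 0.02}, {"travel": [-0.163, -0.169, -0.188], "rotation": [0, 0, 0.0], "fingers": 0.02}, {"travel": [-0.163, -0.169, -0.188], "rotation": [0, 0, 0.0], "fingers": 0.02}, {"travel": [-0.163, -0.169, -0.188], "rotation": [0, 0, 0.0], "fingers": 0.02}]
```

View pics/w19.png

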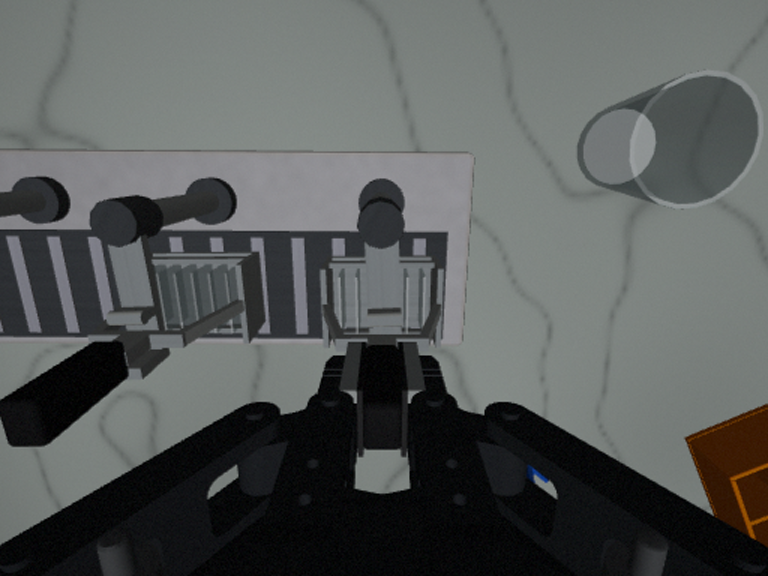

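Seated. I'll release and back off to check everything and look at the toggle.

>>> carry_out --steps '[{"travel":[0.0,0.0,0.0],"rotation":[0,0,0.0],"fingers":0.04},{"travel":[0.0,0.0,0.0],"rotation":[0,0,0.0],"fingers":0.04},{"travel":[0.0,0.0,0.0],"rotation":[0,0,0.0],"fingers":0.04},{"travel":[0.0,0.0,0.0],"rotation":[0,0,0.0],"fingers":0.04},{"travel":[0.0,0.0,-0.02],"rotation":[0,0,0.0],"fingers":0.04},{"travel":[0.0,0.0,-0.088],"rotation":[0,0,0.0],"fingers":0.04},{"travel":[0.0,0.0,-0.088],"rotation":[0,0,0.0],"fingers":0.04},{"travel":[0.0,0.0,-0.088],"rotation":[0,0,0.0],"fingers":0.04},{"travel":[-0.163,-0.169,-0.188],"rotation":[0,0,0.0],"fingers":0.02},{"travel":[-0.163,-0.169,-0.188],"rotation":[0,0,0.0],"fingers":0.02},{"travel":[-0.163,-0.169,-0.188],"rotation":[0,0,0.0],"fingers":0.02},{"travel":[-0.163,-0.169,-0.188],"rotation":[0,0,0.0],"fingers":0.02},{"travel":[-0.163,-0.169,-0.188],"rotation":[0,0,0.0],"fingers":0.02},{"travel":[-0.163,-0.169,-0.188],"rotation":[0,0,0.0],"fingers":0.02},{"travel":[-0.163,-0.169,-0.188],"rotation":[0,0,0.0],"fingers":0.02},{"travel":[-0.163,-0.169,-0.188],"rotation":[0,0,0.0],"fingers":0.02},{"travel":[-0.163,-0.169,-0.188],"rotation":[0,0,0.0],"fingers":0.02}]'

```text
t: 30.53
tcp_pos: [0.4397, -0.0005, 0.3602]
tcp_rot: [180.0, -0.1, -3.2]
contact_force: [0.1, -0.1, -0.3]
opening: 0.02
```

```bash
python3 -c "
from snap import *
snap('wrist','w20',None,1.5)
snap('scene','s20',(150,350,90,290),3)
snap('top','t20',(90,340,110,230),3.2)
s=robot.sense();print(s['t'],s['tcp_pos'],s['tcp_rot'],s['contact_force'],s['opening'])"
```

```text
30.6833 [ 0.43981297 -0.00205579  0.35983884] [ 1.79915580e+02  6.36712474e-03 -3.43210810e+00] [ 0.76462365 -0.05874787  0.55737872] 0.020156383192974876
```

View pics/w20.png

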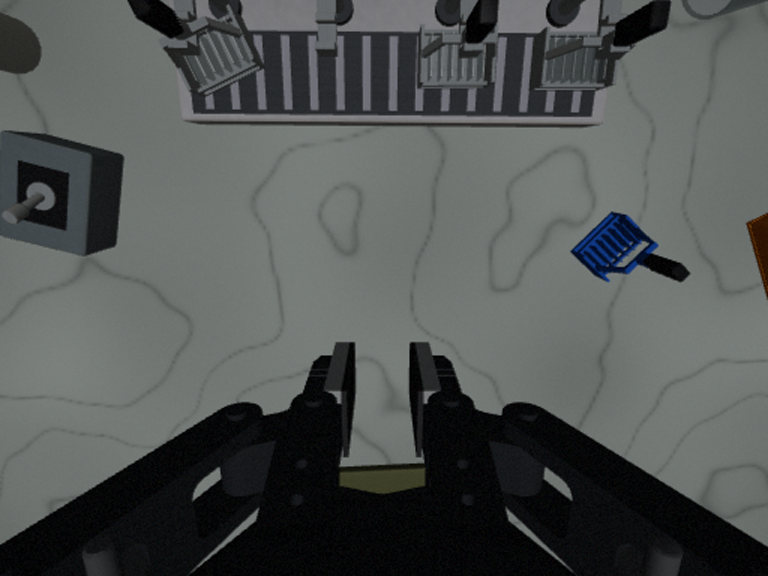

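View pics/s20.png

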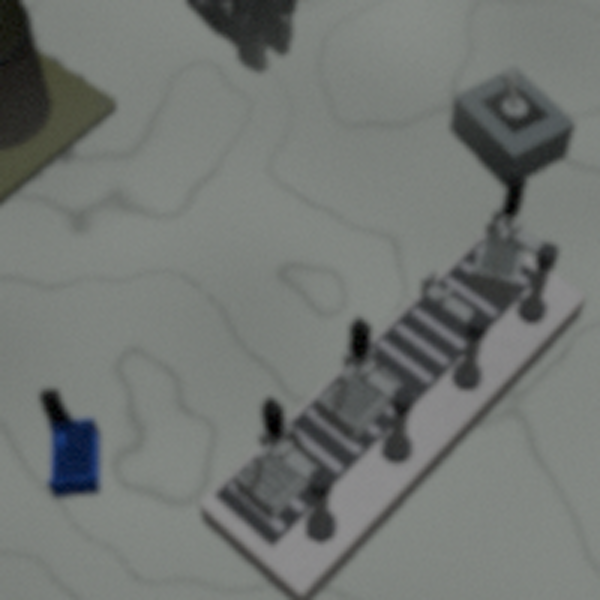

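View pics/t20.png

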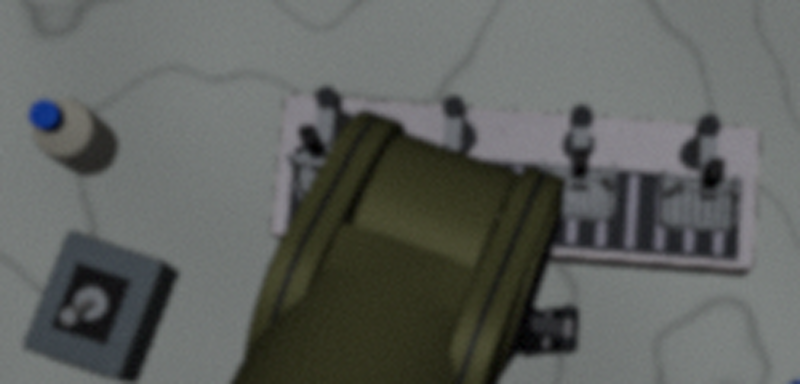

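Basket A on hook 0 now appears turned about its vertical, possibly from the announced knock. B and C hang straight. I'll look closer at A.

```bash
python3 -c "
import cv2
a=cv2.imread('pics/w20_raw.png')
cv2.imwrite('pics/w20a.png',cv2.resize(a[0:70,80:180],None,fx=7,fy=7,interpolation=cv2.INTER_CUBIC))
from hk import *
x,y=front(0,-.17)
plan([(x,y,.30,-3.257,.02,3)])"
```

```text
8 rows
[{"travel": [0.042, -0.146, 0.06], "rotation": [0, 0, 0.0], "fingers": 0.02}, {"travel": [0.042, -0.146, 0.06], "rotation": [0, 0, 0.0], "fingers": 0.02}, {"travel": [0.042, -0.146, 0.06], "rotation": [0, 0, 0.0], "fingers": 0.02}, {"travel": [0.042, -0.146, 0.06], "rotation": [0, 0, 0.0], "fingers": 0.02}, {"travel": [0.042, -0.146, 0.06], "rotation": [0, 0, 0.0], "fingers": 0.02}, {"travel": [0.042, -0.146, 0.06], "rotation": [0, 0, 0.0], "fingers": 0.02}, {"travel": [0.042, -0.146, 0.06], "rotation": [0, 0, 0.0], "fingers": 0.02}, {"travel": [0.042, -0.146, 0.06], "rotation": [0, 0, 0.0], "fingers": 0.02}]
```

View pics/w20a.png

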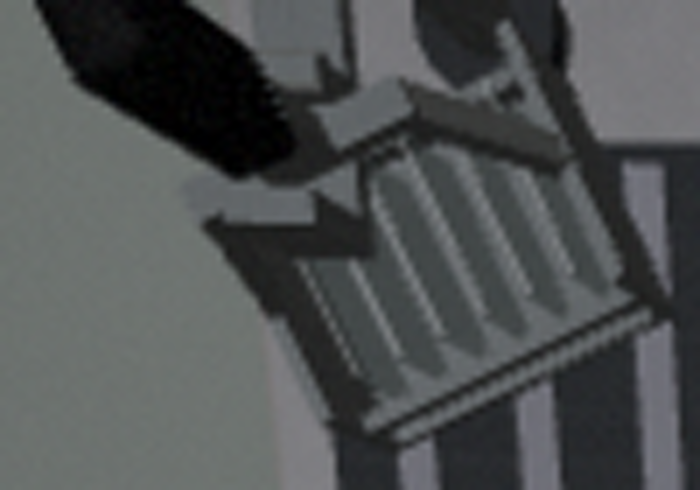

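>>> carry_out --steps '[{"travel":[0.042,-0.146,0.06],"rotation":[0,0,0.0],"fingers":0.02},{"travel":[0.042,-0.146,0.06],"rotation":[0,0,0.0],"fingers":0.02},{"travel":[0.042,-0.146,0.06],"rotation":[0,0,0.0],"fingers":0.02},{"travel":[0.042,-0.146,0.06],"rotation":[0,0,0.0],"fingers":0.02},{"travel":[0.042,-0.146,0.06],"rotation":[0,0,0.0],"fingers":0.02},{"travel":[0.042,-0.146,0.06],"rotation":[0,0,0.0],"fingers":0.02},{"travel":[0.042,-0.146,0.06],"rotation":[0,0,0.0],"fingers":0.02},{"travel":[0.042,-0.146,0.06],"rotation":[0,0,0.0],"fingers":0.02}]'

```text
t: 31.35
tcp_pos: [0.49, 0.1405, 0.3005]
tcp_rot: [179.9, -0.0, -3.5]
contact_force: [-0.6, -1.1, -0.5]
opening: 0.02
```

```bash
python3 -c "
from snap import *
snap('wrist','w21',None,1.5)
s=robot.sense();print(s['t'],s['tcp_pos'],s['tcp_rot'],s['contact_force'],s['opening'])
import cv2
a=cv2.imread('pics/w21_raw.png')
cv2.imwrite('pics/w21a.png',cv2.resize(a[0:160,200:320],None,fx=5,fy=3.75,interpolation=cv2.INTER_CUBIC))
"
```

```text
31.4 [0.48988488 0.14068483 0.30075407] [ 1.79978853e+02 -4.64294288e-02 -3.48889125e+00] [-0.17108943 -0.85183247  0.47614404] 0.019885211392738873
```

View pics/w21.png

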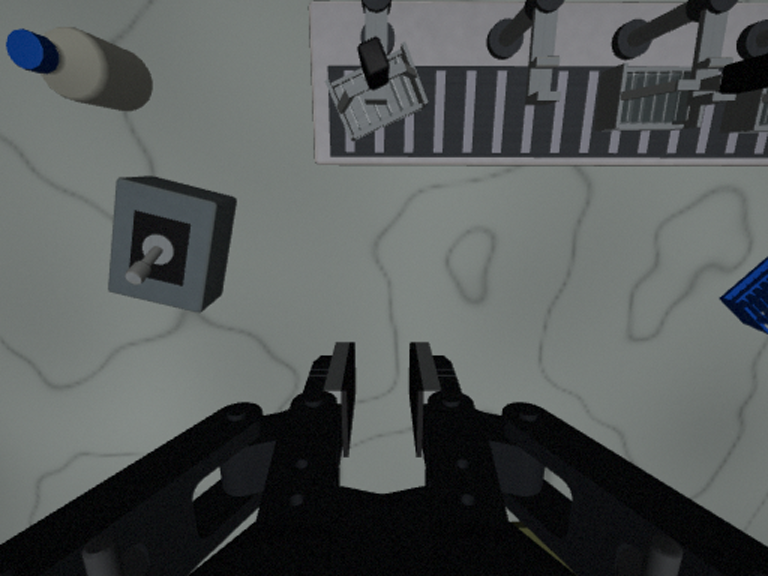

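View pics/w21a.png

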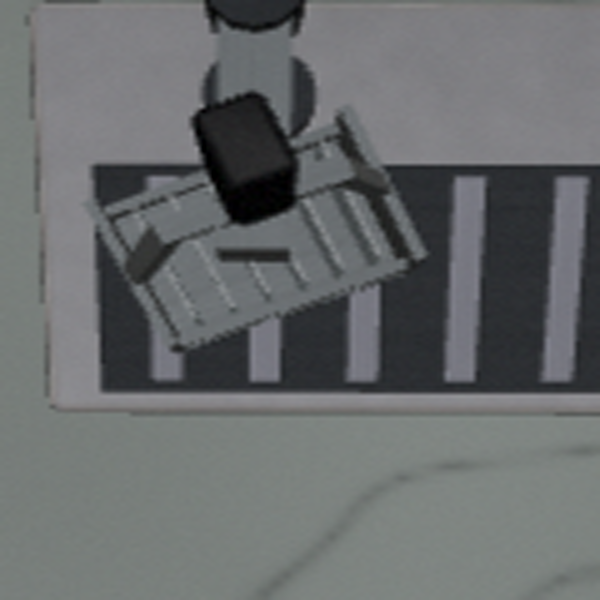

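```bash
python3 -c "
from h import *;import pickle
from hk import D,YS
W=pickle.load(open('pics/w21.pkl','rb'))
def L(q,z):
    b=back(W,(200+q[0]/5,q[1]/3.75),z); d=b-np.array([D[0],D[1],0]); d[2]=0
    l=Rot.from_euler('z',-D[2]).apply(d); l[1]-=.1575; return l.round(4)
print('griptop',[L((240,138),.21),L((232,105),.21)],'corners',L((195,115),.21),L((262,95),.21),L((298,160),.21),L((222,190),.21))
print('tip top',L((253,250),.163),L((253,262),.163))
print('bar L end',L((165,238),.15),'R end',L((350,170),.15))
print('rim corners',L((95,205),.104),L((345,112),.104),L((425,255),.104),L((178,348),.104))
"
```

```text
griptop [array([-0.047 ,  0.0017,  0.    ]), array([-0.0412,  0.0029,  0.    ])] corners [-0.0429  0.0083  0.    ] [-0.0394 -0.0016  0.    ] [-0.0509 -0.0068  0.    ] [-0.0563  0.0045  0.    ]
tip top [-0.0612  0.0005  0.    ] [-0.0639  0.0005  0.    ]
bar L end [-0.0566  0.0174  0.    ] R end [-0.0411 -0.0177  0.    ]
rim corners [-0.0412  0.0356  0.    ] [-0.0172 -0.0189  0.    ] [-0.055 -0.037  0.   ] [-0.0807  0.0183  0.    ]
```

A's crossbar still lies centred in hook 0's seat: bar middle 49 mm from the post, lateral 0, grip directly above. It is only yawed about 23°, which the rules allow, so I leave it. Next is the toggle.

```bash
python3 -c "
from snap import *
import cv2
a=cv2.imread('pics/w21_raw.png')
cv2.imwrite('pics/w21b.png',cv2.resize(a[105:215,60:170],None,fx=5,fy=5,interpolation=cv2.INTER_CUBIC))
"
```

```text
(no output)
```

View pics/w21b.png

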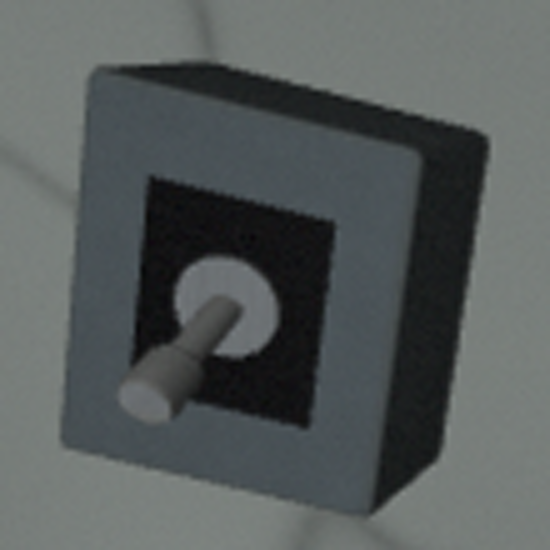

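```bash
python3 -c "
from h import *;import pickle
W=pickle.load(open('pics/w21.pkl','rb'))
q=lambda u,v:(60+u/5,105+v/5)
ob=[(W,(.055,.045,.06),q(92,68)),(W,(.055,-.045,.06),q(422,150)),(W,(-.055,-.045,.06),q(372,515)),(W,(-.055,.045,.06),q(62,450)),(W,(.055,-.045,0),q(488,135)),(W,(-.055,-.045,0),q(440,462)),(W,(-.042*np.sin(.45),0,.063+.042*np.cos(.45)),q(147,400)),(W,(0,0,.061),q(226,308))]
p,r=fit(ob,(.5,.33,-.25)); print(p,np.rad2deg(p[2]));print(r.round(1).tolist())
tip=loc(p,(-.042*np.sin(.45),0,.1008))[0]; print('tip',tip, 'meas',back(W,q(147,400),.1008))
for x in (-.06,0.,.03): print(x,loc(p,(x,0,0))[0])
"
```

```text
[ 0.49812601  0.34307954 -0.30801515] -17.647968051676305
[[-2.1, -0.9], [0.4, -0.2], [-0.2, 2.0], [-1.6, 0.4], [1.7, -0.7], [1.1, -0.0], [-0.5, 1.3], [1.1, -0.4]]
tip [0.48071722 0.34861797 0.1008    ] meas [0.48238203 0.34755502 0.1008    ]
-0.06 [0.44094977 0.3612696  0.        ]
0.0 [0.49812601 0.34307954 0.        ]
0.03 [0.52671412 0.3339845  0.        ]
```

```bash
python3 -c "
from hk import *
print(get())
plan([(.439,.362,.20,-17.6,.0,1),(.439,.362,.086,-17.6,.0,1)])"
```

```text
{'p': [0.4898434186422476, 0.14294031071456073, 0.29999999999999993], 'yaw': -3.256999999999998, 'f': 0.02}
12 rows
[{"travel": [-0.063, -0.216, 0.1], "rotation": [0, 0, 14.3], "fingers": 0.0}, {"travel": [-0.063, -0.216, 0.1], "rotation": [0, 0, 14.3], "fingers": 0.0}, {"travel": [-0.063, -0.216, 0.1], "rotation": [0, 0, 14.3], "fingers": 0.0}, {"travel": [-0.063, -0.216, 0.1], "rotation": [0, 0, 14.3], "fingers": 0.0}, {"travel": [-0.063, -0.216, 0.1], "rotation": [0, 0, 14.3], "fingers": 0.0}, {"travel": [-0.063, -0.216, 0.1], "rotation": [0, 0, 14.3], "fingers": 0.0}, {"travel": [-0.063, -0.216, 0.1], "rotation": [0, 0, 14.3], "fingers": 0.0}, {"travel": [-0.063, -0.216, 0.1], "rotation": [0, 0, 14.3], "fingers": 0.0}, {"travel": [-0.063, -0.216, 0.214], "rotation": [0, 0, 14.3], "fingers": 0.0}, {"travel": [-0.063, -0.216, 0.214], "rotation": [0, 0, 14.3], "fingers": 0.0}, {"travel": [-0.063, -0.216, 0.214], "rotation": [0, 0, 14.3], "fingers": 0.0}, {"travel": [-0.063, -0.216, 0.214], "rotation": [0, 0, 14.3], "fingers": 0.0}]
```

>>> carry_out --steps '[{"travel":[-0.063,-0.216,0.1],"rotation":[0,0,14.3],"fingers":0.0},{"travel":[-0.063,-0.216,0.1],"rotation":[0,0,14.3],"fingers":0.0},{"travel":[-0.063,-0.216,0.1],"rotation":[0,0,14.3],"fingers":0.0},{"travel":[-0.063,-0.216,0.1],"rotation":[0,0,14.3],"fingers":0.0},{"travel":[-0.063,-0.216,0.1],"rotation":[0,0,14.3],"fingers":0.0},{"travel":[-0.063,-0.216,0.1],"rotation":[0,0,14.3],"fingers":0.0},{"travel":[-0.063,-0.216,0.1],"rotation":[0,0,14.3],"fingers":0.0},{"travel":[-0.063,-0.216,0.1],"rotation":[0,0,14.3],"fingers":0.0},{"travel":[-0.063,-0.216,0.214],"rotation":[0,0,14.3],"fingers":0.0},{"travel":[-0.063,-0.216,0.214],"rotation":[0,0,14.3],"fingers":0.0},{"travel":[-0.063,-0.216,0.214],"rotation":[0,0,14.3],"fingers":0.0},{"travel":[-0.063,-0.216,0.214],"rotation":[0,0,14.3],"fingers":0.0}]'

```text
t: 32.4
tcp_pos: [0.4369, 0.3585, 0.0825]
tcp_rot: [179.6, 0.3, -17.8]
contact_force: [-0.9, -0.7, 0.7]
opening: 0.0003
```

```bash
python3 -c "
from snap import *
snap('wrist','w22',None,1.5)
s=robot.sense();print(s['t'],s['tcp_pos'],s['tcp_rot'],s['contact_force'],s['opening'])"
```

```text
32.45 [0.43873121 0.35927118 0.08540752] [ 1.79781283e+02  1.06369026e-01 -1.77691300e+01] [ 0.28531245 -1.26635671  0.75413092] -2.5214645618630463e-05
```

View pics/w22.png

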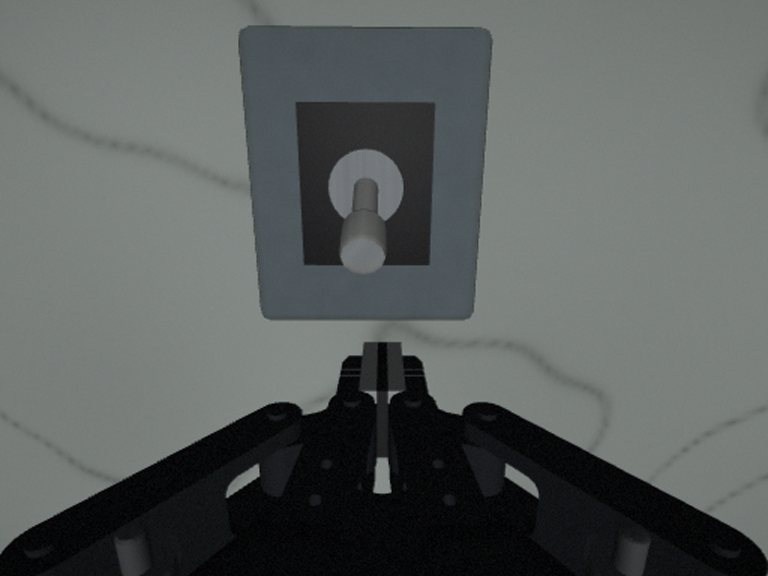

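The knob is at (363,250) and the fingertip centre at 382, so I'll shift about 6 mm left and push.

>>> carry_out --steps '[{"travel":[0.0,-0.006,0.0],"rotation":[0,0,0],"fingers":0.0},{"travel":[0.015,-0.006,0.0],"rotation":[0,0,0],"fingers":0.0},{"travel":[0.03,-0.006,0.0],"rotation":[0,0,0],"fingers":0.0},{"travel":[0.045,-0.006,0.0],"rotation":[0,0,0],"fingers":0.0},{"travel":[0.057,-0.006,0.0],"rotation":[0,0,0],"fingers":0.0},{"travel":[0.057,-0.006,0.0],"rotation":[0,0,0],"fingers":0.0},{"travel":[0.057,-0.006,0.0],"rotation":[0,0,0],"fingers":0.0},{"travel":[0.02,-0.006,0.0],"rotation":[0,0,0],"fingers":0.0},{"travel":[-0.01,-0.006,0.0],"rotation":[0,0,0],"fingers":0.0},{"travel":[-0.01,-0.006,0.0],"rotation":[0,0,0],"fingers":0.0},{"travel":[-0.01,-0.006,0.0],"rotation":[0,0,0],"fingers":0.0}]'

```text
t: 33.37
tcp_pos: [0.4305, 0.3724, 0.0875]
tcp_rot: [-179.9, -0.0, -17.4]
contact_force: [1.7, 1.0, -0.2]
opening: 0.0003
```

```bash
python3 -c "
from hk import *
setcmd([-.01,-.006,0],0,0)
from snap import *
snap('wrist','w23',None,1.5)
s=robot.sense();print(s['t'],s['tcp_pos'],s['tcp_rot'],s['contact_force'],s['opening'],get())
plan([(.435,.36,.25,-17.6,0,0),(.46,.14,.33,-3.257,0,2)])"
```

```text
33.4167 [0.43232902 0.37153847 0.08768747] [-1.79883898e+02 -1.54398644e-01 -1.75090107e+01] [-0.48311953 -1.11134008  0.05722498] 0.0002252276434930492 {'p': [0.43149292259375055, 0.3709077923640658, 0.08599999999999991], 'yaw': -17.557, 'f': 0}
13 rows
[{"travel": [0.007, 0.009, -0.164], "rotation": [0, 0, 0.0], "fingers": 0}, {"travel": [0.007, 0.009, -0.164], "rotation": [0, 0, 0.0], "fingers": 0}, {"travel": [0.007, 0.009, -0.164], "rotation": [0, 0, 0.0], "fingers": 0}, {"travel": [0.007, 0.009, -0.164], "rotation": [0, 0, 0.0], "fingers": 0}, {"travel": [0.007, 0.009, -0.164], "rotation": [0, 0, 0.0], "fingers": 0}, {"travel": [0.097, 0.212, -0.244], "rotation": [0, 0, -14.3], "fingers": 0}, {"travel": [0.097, 0.212, -0.244], "rotation": [0, 0, -14.3], "fingers": 0}, {"travel": [0.097, 0.212, -0.244], "rotation": [0, 0, -14.3], "fingers": 0}, {"travel": [0.097, 0.212, -0.244], "rotation": [0, 0, -14.3], "fingers": 0}, {"travel": [0.097, 0.212, -0.244], "rotation": [0, 0, -14.3], "fingers": 0}, {"travel": [0.097, 0.212, -0.244], "rotation": [0, 0, -14.3], "fingers": 0}, {"travel": [0.097, 0.212, -0.244], "rotation": [0, 0, -14.3], "fingers": 0}, {"travel": [0.097, 0.212, -0.244], "rotation": [0, 0, -14.3], "fingers": 0}]
```

View pics/w23.png

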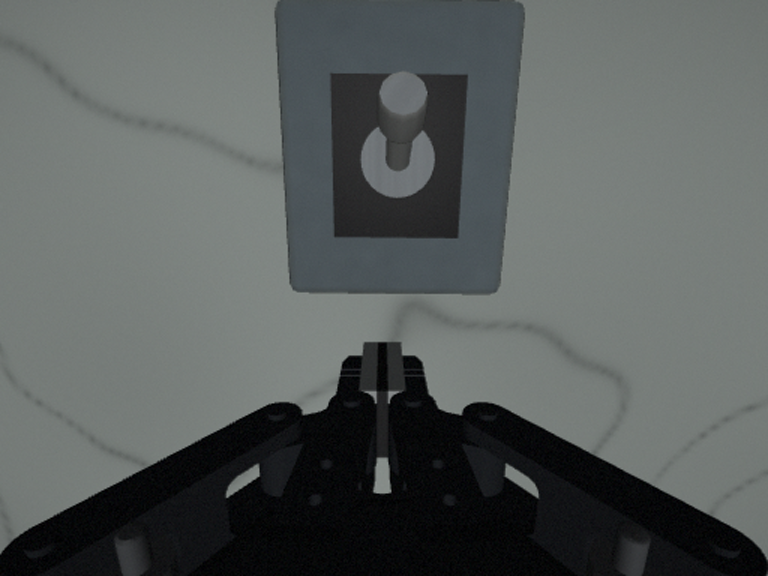

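The toggle now leans away to the +x side (knob at (403,92), pivot at (398,160)). I'll back off and check the whole scene.

>>> carry_out --steps '[{"travel":[0.007,0.009,-0.164],"rotation":[0,0,0.0],"fingers":0},{"travel":[0.007,0.009,-0.164],"rotation":[0,0,0.0],"fingers":0},{"travel":[0.007,0.009,-0.164],"rotation":[0,0,0.0],"fingers":0},{"travel":[0.007,0.009,-0.164],"rotation":[0,0,0.0],"fingers":0},{"travel":[0.007,0.009,-0.164],"rotation":[0,0,0.0],"fingers":0},{"travel":[0.097,0.212,-0.244],"rotation":[0,0,-14.3],"fingers":0},{"travel":[0.097,0.212,-0.244],"rotation":[0,0,-14.3],"fingers":0},{"travel":[0.097,0.212,-0.244],"rotation":[0,0,-14.3],"fingers":0},{"travel":[0.097,0.212,-0.244],"rotation":[0,0,-14.3],"fingers":0},{"travel":[0.097,0.212,-0.244],"rotation":[0,0,-14.3],"fingers":0},{"travel":[0.097,0.212,-0.244],"rotation":[0,0,-14.3],"fingers":0},{"travel":[0.097,0.212,-0.244],"rotation":[0,0,-14.3],"fingers":0},{"travel":[0.097,0.212,-0.244],"rotation":[0,0,-14.3],"fingers":0},{"travel":[0.097,0.212,-0.244],"rotation":[0,0,-14.3],"fingers":0}]'

```text
t: 34.58
tcp_pos: [0.4604, 0.1394, 0.3306]
tcp_rot: [-180.0, -0.1, -3.3]
contact_force: [-0.2, 0.1, -0.7]
opening: 0.0
```

```bash
python3 -c "
from snap import *
snap('wrist','w24',None,1.5)
snap('scene','s24',(150,350,90,290),3)
s=robot.sense();print(s['t'],s['tcp_pos'],s['contact_force'],s['opening'])"
```

```text
34.6833 [0.45972833 0.14052779 0.3299233 ] [-0.59107394  1.05126187 -0.25876398] 6.443786665429086e-05
```

View pics/w24.png

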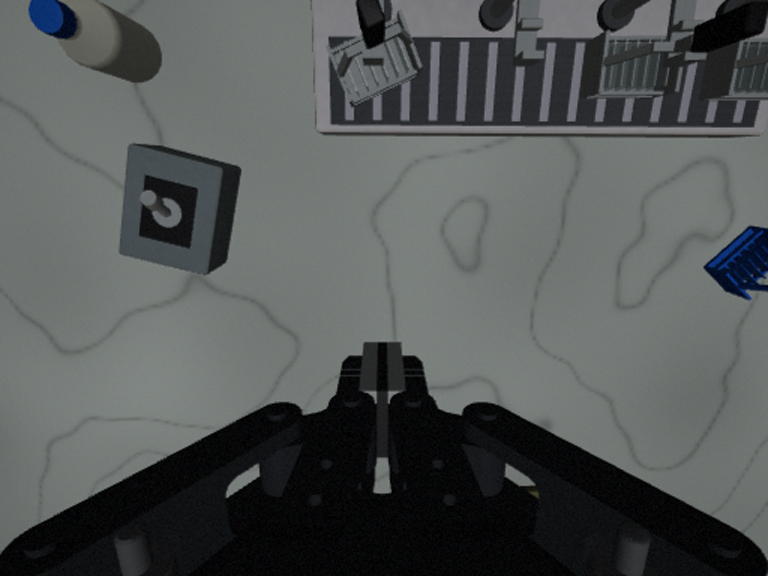

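View pics/s24.png

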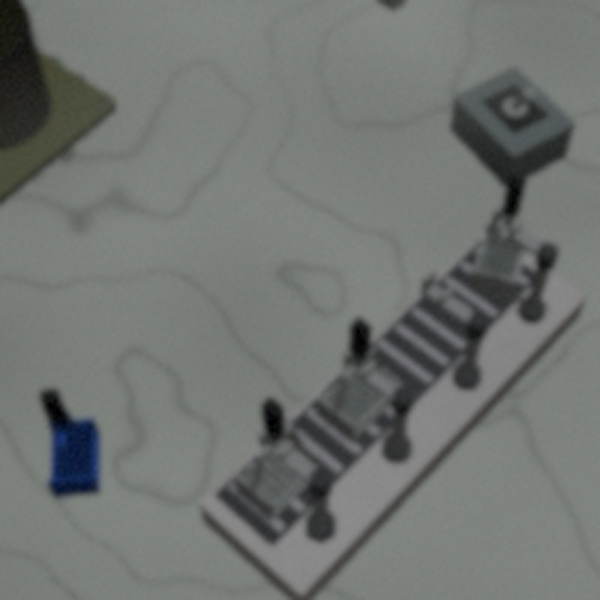

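All three baskets hang unchanged since the last look, the toggle is on and the arm is clear. I'll hand in.

```bash
python3 -c "
from station import robot
print(robot.hand_in())"
```

```text
the job is handed in; nothing more can be done
None
```

The job is done and handed in at about 35 s; the hand-in reports no verdict.

- **Hooks:** I turned all four straight to the dryer's front by straddling each tip and closing on it.
- **Baskets:** Three were present. I hung them on hooks 0, 2 and 3, and each met its seat at the expected height with about 9–12 N. Hook 1 is empty. I left the blue look-alike alone.
- **Toggle:** I flipped it to its far side after all three baskets were released.

The last pictures, from the wrist and scene cameras, showed:
- **Arm:** closed fingers well clear, with no contact.
- **Toggle:** leaning to the box's +x side.
- **Bystanders:** I only looked at these in pictures and measured no positions. The bottle stood in its place in the last picture. The beaker and tip box stood in theirs when last seen, but I did not check those two again at the very end.

**One thing differed from how I left it:** the basket on hook 0 was later found turned about 23° about the vertical, probably by the announced knock. I measured its crossbar still centred in the seat, within about 1 mm, with the basket upright. It looked the same in two scene pictures about 4 s apart, so I left it as it hung.

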